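Refit the bench meter: swap its battery, plug in its modules, set it to the check mark

TASK

Get the bench meter ready for use: press the catch to free the flat battery pack from its bay and put it down flat in the empty bay of the charger tray, then, with the battery bay still empty, plug every module that stands on the bench fully home into the socket of its own shape. Then slide the fresh pack from the charger into the meter's bay until the catch clicks up behind it, and last turn the knob until the pointer stands on the broad check mark of the dial. Leave everything else on the bench where it is.

Things in the scene. Friction and masses are not known exactly. Their poses are not given: they have to be found in the camera images.
- meter: Grey bench meter, fixed. Origin: underside, below the middle socket; x to its back, y left along the sockets, z up. In mm: socket deck x -50..54, y -128..128, 45 high; behind it the meter head with sloped dial, from x 54 up to 112 high at x 102..124; in front (x -135..-50) the battery bay (y > 0) and a 45 high block with the knob (y < 0). The pack covers x -116..-70 of it.
- seat_long (a point): The long narrow socket, a sharp-edged hole 36 x 70 mm (x by y), 22 mm deep. This point, 20 mm below the middle of its mouth and 25 mm above the bench, is where the origin of the long narrow module lies when fully home, its housing resting on the deck. Axes as the meter's.
- seat_mid (a point): The middle (oblong) socket, a sharp-edged hole 44 x 58 mm (x by y), 22 mm deep. This point, 20 mm below the middle of its mouth and 25 mm above the bench, is where the origin of the middle (oblong) module lies when fully home, its housing resting on the deck. Axes as the meter's.
- seat_square (a point): The square socket, a sharp-edged hole 50 x 50 mm (x by y), 22 mm deep. This point, 20 mm below the middle of its mouth and 25 mm above the bench, is where the origin of the square module lies when fully home, its housing resting on the deck. Axes as the meter's.
- module_long: Plug-in module, the long narrow one: white block 42 x 76 (x by y) x 36 mm on a dark, heavier plug 34 x 68 x 20 mm whose lower edge is chamfered 2.5 mm; stands on its plug on the bench, 56 mm tall, 0.15 kg. Grip the housing across x (42 mm), 40 to 48 mm above its underside. Origin: centre of the plug's underside; z up. None if absent.
- module_mid: Plug-in module, the middle, oblong one: white block 50 x 64 (x by y) x 36 mm on a dark, heavier plug 42 x 56 x 20 mm whose lower edge is chamfered 2.5 mm; stands on its plug on the bench, 56 mm tall, 0.15 kg. Grip the housing across x (50 mm), 40 to 48 mm above its underside. Origin: centre of the plug's underside; z up. None if absent.
- module_square: Plug-in module, the square one (any quarter turn fits): white block 56 x 56 (x by y) x 36 mm on a dark, heavier plug 48 x 48 x 20 mm whose lower edge is chamfered 2.5 mm; stands on its plug on the bench, 56 mm tall, 0.15 kg. Grip the housing across x (56 mm), 40 to 48 mm above its underside. Origin: centre of the plug's underside; z up. None if absent.
- bay_home (a point): Where a pack's origin lies when home, on the bay floor 20 mm above the bench; axes as the meter's. The bay is a dovetail slide along y; a pack enters from +y, moving to -y, foot between rails (1.7 mm play a side) and under lips (2.5 mm play above, top 13.5 mm over the floor, 52 mm gap). Rails end 70 mm in +y, the last 15 mm flared. A spring at the inner end pushes out with 7 N, 4.6 N after 12 mm.
- catch_tab (a point): Middle of the top of the catch's steel thumb tab, 91 mm in +y of bay_home and just below the bay floor's height, sticking out of the mouth; 40 mm (x) by 30 mm (y). Press it straight down (about 4.5 N) to lower the catch.
- catch (a joint): Sprung catch in the floor at the bay's mouth: 0 = up (tooth 6 mm high behind the pack's end), 0.009 m = fully down. From 0.0065 m it frees the pack, which the spring then pushes out 12 mm to +y. Springs up when let go. A pack sliding in presses down its ramp (about 15 N push with the end spring); it clicks up behind the pack when that is home.
- pack_flat: The flat (spent) battery pack, in the meter's bay at the start: grey body 46 (x) x 110 (y) x 44 mm on a dark foot plate 64 x 110 x 6 mm that forms the dovetail flanges; 50 mm tall, about 0.35 kg. Grip the body across x (46 mm), 30 to 45 mm above its underside. Origin: centre of the underside; y along its length; turned half round it is the same.
- pack_fresh: The fresh (charged) battery pack, same shape, size and axes as pack_flat; it stands in the charger's far bay at the start.
- charger_near (a point): The charger tray is a fixed grey tray 204 (x) x 138 (y) mm with two shallow bays side by side along its x, rims and middle bar 18 mm high. This is the middle of the floor of its bay nearer the robot (at -x), 8 mm above the bench, empty at the start; the bay is 91 (x) by 124 (y) mm inside. Axes as the tray's.
- charger_far (a point): Middle of the floor of the charger tray's far bay (+x, 98 mm from the near one), alike, where the fresh pack stands.
- knob (a joint): The set knob, rad: 0 to 4, grows when it is turned clockwise seen from above; friction holds it (0.03 N m). Starts between 0.2 and 1.2. Its grip is an upright bar 42 mm long, 14 mm thick, 32 mm tall; at joint 0 the bar lies along the meter's x, and turns with the knob.
- knob_grip (a point): On the knob's upright axis at the height to grip its bar, 37 mm above the knob block (82 mm above the bench), 7 mm below the bar's top. Its axes turn with the knob: x along the bar.
- pointer (a joint): Pointer of the dial, rad: 0 = on the check mark, negative = short of it; it moves clockwise (to the right, to larger values) by 0.30 rad for each rad of knob, so turning the knob clockwise brings it up to the mark.
- pointer_tip (a point): Tip of the thin dark pointer, 36 mm from its pivot.
- check_mark (a point): Where the pointer's tip stands when it is on the check mark: the single broad dark bar (3.6 mm wide) on the white dial, a little right of the middle of the scale.
- beaker: Small glass beaker, 45 mm wide, 55 mm tall, to the right of the modules; origin at its underside. A bystander: leave it where it is.
- petri_dish: Petri dish with its cover, 61 mm wide, 16 mm high, near the bench's front edge; origin at its underside. A bystander: leave it where it is.
- timer: White bench timer lying on its back, 64 x 68 x 18 mm, near the front edge on the left; origin at its underside. A bystander: leave it where it is.
- dropper: Small dropper bottle, 33 mm wide, 104 mm tall, behind the meter on the left; origin at its underside. A bystander: leave it where it is.

How it is judged:
By the outcome, as a careful person would: the job done as asked, in the order asked, and still so for the second after the job is handed in, with the robot touching nothing.
Of module_long, module_mid, module_square only 2 to 3 are there at a start; the rules pass over those that are not, and their reading is None.
At some moment in a run one of module_long, module_mid, module_square may be knocked a few centimetres aside while the robot is not near it.
Once in a run the grip may slacken for a moment while it holds something.
It also fails if it takes over 210 s, if anything falls off the work surface, if the arm or the gripper's body presses on something with over 40 N, if the wrist force passes 120 N, or if a joint passes its speed limit or range.

ROBOT

A 6-joint arm with a two-finger parallel gripper is mounted at the origin on a cart in front of the work surface, level with it; the furniture and walls round the work are solid. World frame = base frame: x ahead of the robot, y to its left, z up, the work surface at z = 0. Lengths are in mm, angles in rad, forces in N, time in s.
With the tool pointing down it reaches from about 250 to 800 mm from the base axis. Payload 3.9 kg.
Tool frame: the origin (TCP) lies on the centre line of the jaws, within the pads' length; the fingertips stand 22 mm ahead of it and the grasp point (between the pads) lies 3 mm ahead of it; z points along the fingers, y is the direction in which the jaws open and shut (so a half turn about z gives the same grasp; the last joint's range is limited). The gripper opens to 85 mm and grips with 20 to 120 N. Pads are 22 mm wide; open, the fingers measure 114 mm over their backs; the gripper's body (76 mm by 85 mm) begins 54 mm behind the grasp point. The pads swing forward as they close: fully open they stand 13 mm farther back than shut.
Start: joints at [0, 0.26, -0.138, 1.173, 0, 1.571], TCP at [524.991, -0, 221.604] pointing down, gripper open.
Joint ranges: [-2.78, 2.78], [-0.83, 1.72], [-1.28, 1.37], [-1.9, 2.12], [-1.57, 1.48], [-3.14, 3.14]. Speed limits (rad/s): [2.57, 2.57, 3.14, 3.14, 3.14, 3.14].

INTERFACE

Orientations are given as a 3x3 rotation matrix whose columns are the frame's x, y, z axes.
In Python, from plant import * gives the robot as it stands. The module is installed in compiled form; this text tells all that it offers.
- The arm moves only by the tool move_arm, never from a script. Its argument "steps" is a list of rows, each an object of numbers: "tx", "ty", "tz": the shift along the world's x, y, z each as a share of 0.2 m, from -1 to 1; "yaw": the turn about the world's z as a share of pi rad, from -1 to 1. In form: [{"tx": .., "ty": .., "tz": .., "yaw": ..}, ...]. A call has 1 to 12 rows; each row is the pose to reach, as a shift and turn from the pose commanded when the call began, turning the shorter way round; what a row does not reach only later rows make up. A row lasts 1/8 s, in which the tool goes at most 62.5 mm and 10.7 degrees, less where a joint would pass 70% of its speed; a pose out of reach is approached as far as the arm can. A call with a number of a shift or a turn outside -1 to 1 is refused whole. A call with a gripper value outside its range is refused whole. "claw" is the closure, from -1 (fully open) to 1 (shut), so that 0 is half open, set as the call begins (left out, the last holds). The fingers move at their own pace and stop on an object; "newtons" is the grip in N (left out, the last holds). Time passes only in rows, so rows that repeat a pose let the fingers close. It gives the time, the measured TCP pose, the force and the opening at its end, in the units of the state.
- state(): the state, without advancing time (a new reading comes with each control period).
- read_camera(name): name is "scene" or "side" or "wrist"; returns a dict with "image" (400x640x3 uint8, red, green, blue), "mtx" (3x3 intrinsics, pixels), "world_from_camera" (4x4, takes a point from camera to world coordinates). Camera axes: x right, y down, z forward; pixel columns grow to the right and rows downward; lengths in mm; the calibration is good to about 2 mm. A picture is of the moment at which its call begins. There is no depth.
- job_done(): hands the job in, once; it reports no verdict.
The state is a dict: "time": time; "q": joint angles; "joint_vel": joint speeds; "effort": joint torques, N m; "eef_pos": TCP position; "ee_rot": TCP orientation; "ft_force": force on the tool from outside, world axes, zero at the start; "moment": the same for the moment, N m; "finger_gap": finger opening in mm.
Only numpy, scipy, OpenCV 4.12 (cv2) and the standard library are available. Lean on these libraries where they do the work, as an engineer would, in place of code of your own. Each camera call takes 0.05 s, during which the arm holds its last target.

## Working session

There is one attempt and no reset: what is moved stays moved. The work goes in short steps, Python scripts to look and compute and a tool call to move; the robot and the scene stay as the last step left them, time stands still between calls to the robot, and variables do not carry over. Pictures are saved under pics/ and viewed, and the job is handed in when it is done.

Besides the shell and the picture viewer there is one more tool, called after "Call:" as name(argument=value, ...) on one line, values as JSON. move_arm: Moves the arm, as the interface text tells. Shift numbers are shares of 0.2 m and turn numbers shares of pi rad, none past 1 either way. Its arguments: {"type":"object","properties":{"steps":{"type":"array"},"claw":{"type":"number"},"newtons":{"type":"number"}},"required":["steps"]}

```bash
mkdir -p pics; ls; cat > h.py <<'E'
from plant import *
import numpy as np, cv2
def snap(name,fn):
    c=read_camera(name); cv2.imwrite('pics/'+fn,cv2.cvtColor(c['image'],cv2.COLOR_RGB2BGR)); np.savez('pics/'+fn[:-4]+'.npz',**c); return c
def ray(c,u,v):
    M=np.array(c['world_from_camera']);K=np.array(c['mtx'])
    d=M[:3,:3]@np.linalg.inv(K)@np.array([u,v,1.]); return M[:3,3],d/np.linalg.norm(d)
def onz(c,u,v,z):
    o,d=ray(c,u,v); return o+d*(z-o[2])/d[2]
def proj(c,p):
    M=np.linalg.inv(np.array(c['world_from_camera']));q=M[:3,:3]@np.array(p,float)+M[:3,3]
    q=np.array(c['mtx'])@q; return q[:2]/q[2]
def tri(c1,p1,c2,p2):
    o1,d1=ray(c1,*p1);o2,d2=ray(c2,*p2)
    A=np.stack([d1,-d2],1);t=np.linalg.lstsq(A,o2-o1,rcond=None)[0]
    a=o1+t[0]*d1;b=o2+t[1]*d2; return (a+b)/2,np.linalg.norm(a-b)
def load(fn): return dict(np.load('pics/'+fn+'.npz'))
def st():
    s=state(); print({k:np.round(s[k],3).tolist() for k in ['time','q','eef_pos','ee_rot','ft_force','finger_gap']})
E
python3 - <<'E'
from h import *
for n in ['scene','side','wrist']:
    c=snap(n,n+'0.png'); print(n,np.round(c['world_from_camera'],3).tolist(),np.round(c['mtx'],1).tolist())
st()
E
```

```text
pics
scene [[-0.654, -0.404, 0.639, -393.912], [-0.756, 0.356, -0.549, 763.019], [-0.006, -0.842, -0.539, 884.44], [0.0, 0.0, 0.0, 1.0]] [[484.1, 0.0, 317.7], [0.0, 484.1, 200.3], [0.0, 0.0, 1.0]]
side [[0.907, -0.223, 0.357, 84.302], [-0.42, -0.46, 0.782, -1099.427], [-0.01, -0.859, -0.511, 775.632], [0.0, 0.0, 0.0, 1.0]] [[430.7, 0.0, 314.7], [0.0, 430.7, 196.0], [0.0, 0.0, 1.0]]
wrist [[1.0, -0.0, -0.002, 524.142], [-0.001, -0.961, -0.275, 70.135], [-0.001, 0.275, -0.961, 373.476], [0.0, 0.0, 0.0, 1.0]] [[352.7, 0.0, 317.2], [0.0, 352.7, 198.0], [0.0, 0.0, 1.0]]
{'time': 0.15, 'q': [0.0, 0.261, -0.139, 1.173, -0.0, 1.571], 'eef_pos': [524.429, 0.001, 220.952], 'ee_rot': [[0.0, 1.0, -0.002], [1.0, -0.0, -0.0], [-0.0, -0.002, -1.0]], 'ft_force': [-0.021, 0.137, -0.056], 'finger_gap': 85.229}
```

View pics/scene0.png

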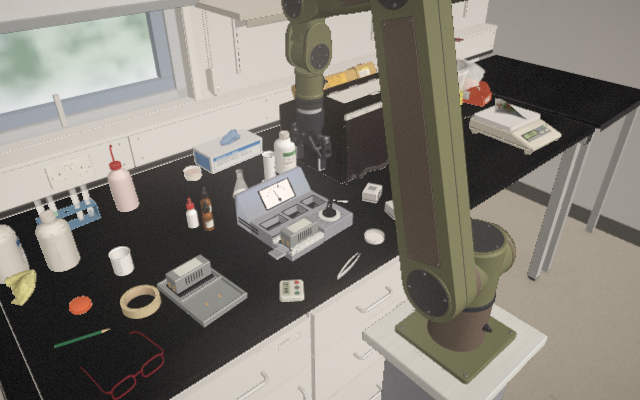

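View pics/side0.png

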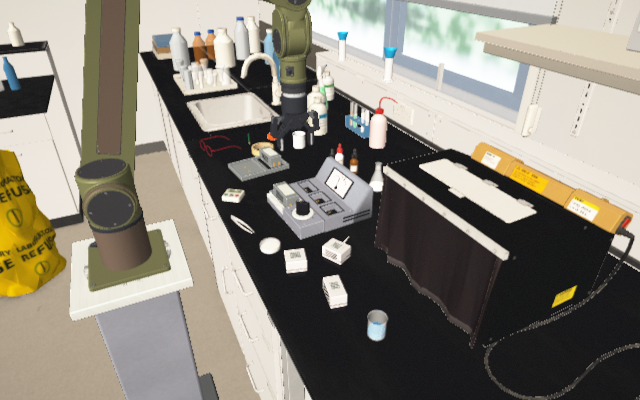

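View pics/wrist0.png

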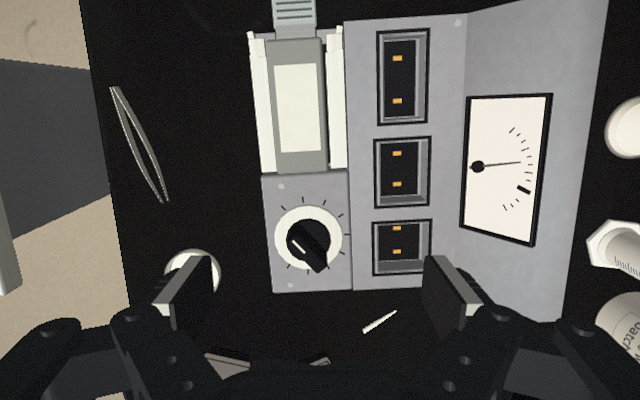

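The wrist view shows the meter roughly square to the world: sockets at (404,77), (403,171) and (402,247), the knob at (308,240), and the dial at (505,168). The side view shows three modules at (295,261), (337,250) and (335,290), with the beaker at (377,325). I'll zoom in to measure.

```bash
python3 - <<'E'
from h import *
im=cv2.imread('pics/wrist0.png'); cv2.imwrite('pics/wz.png',cv2.resize(im[0:310,230:570],None,fx=2.3,fy=1.9,interpolation=cv2.INTER_CUBIC))
im=cv2.imread('pics/side0.png'); cv2.imwrite('pics/sz.png',cv2.resize(im[140:350,210:410],None,fx=2.8,fy=2.8,interpolation=cv2.INTER_CUBIC))
im=cv2.imread('pics/scene0.png'); cv2.imwrite('pics/cz.png',cv2.resize(im[160:330,140:400],None,fx=3,fy=3,interpolation=cv2.INTER_CUBIC))
E
```

```text
(no output)
```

View pics/wz.png

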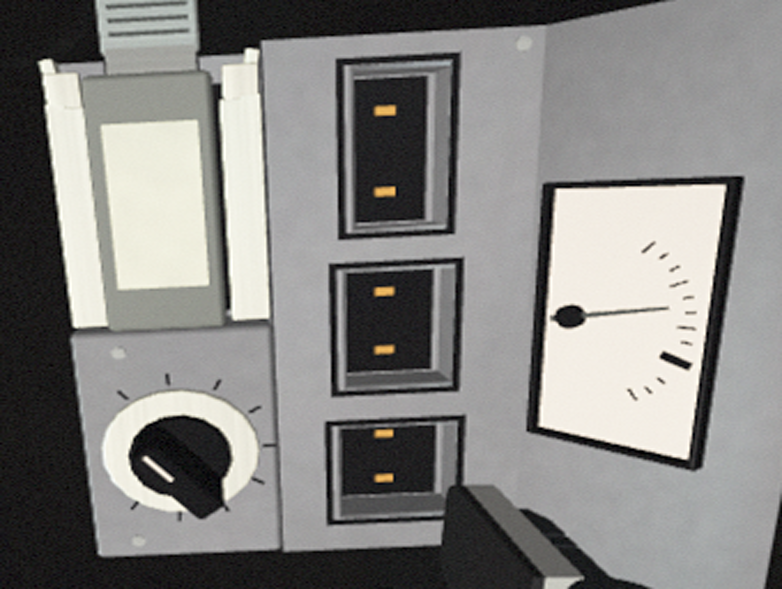

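View pics/sz.png

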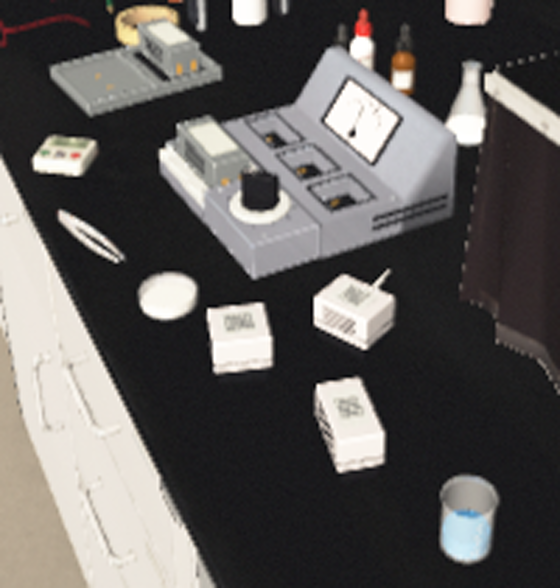

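View pics/cz.png

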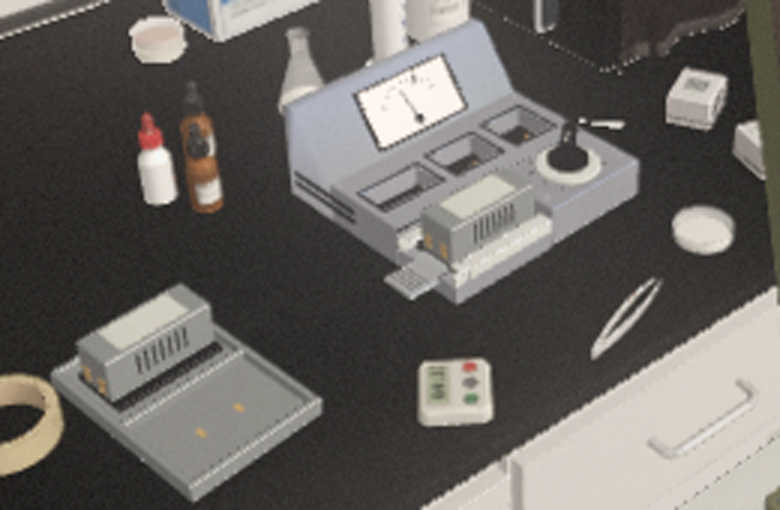

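```bash
python3 - <<'E'
from h import *
c=load('wrist0'); im=c['image']
g=cv2.cvtColor(im,cv2.COLOR_RGB2GRAY)
m=(g<60).astype(np.uint8); m[:, :360]=0; m[:,445:]=0; m[:20]=0; m[285:]=0
n,l,s,ce=cv2.connectedComponentsWithStats(m)
for i in range(1,n):
    if s[i,4]>60: 
        pts=np.argwhere(l==i)[:,::-1]
        w=np.array([onz(c,u,v,45)[:2] for u,v in cv2.convexHull(pts.astype(np.int32))[:,0]])
        r=cv2.minAreaRect(w.astype(np.float32)); print(s[i],np.round(r[0],1),np.round(r[1],1),round(r[2],2))
# deck corners in zoom
Z=lambda x,y:(230+x/2.3,y/1.9)
for nm,p,z in [('deck fl',(262,42),45),('deck fr',(283,551),45),('deck bl',(546,26),45),('block tl',(72,334),45),('block bl',(100,556),45),('block tr',(270,330),45),('knob center',(181,452),45),('pack tl',(80,75),70),('pack tr',(210,72),70),('pack br',(224,327),70),('pack bl',(107,330),70),('tab l',(98,48),20),('tab r',(199,50),20)]:
    print(nm,np.round(onz(c,*Z(*p),z),1))
E
```

```text
[376  28  54  98 732] [598.6  86. ] [45.4 79.1] 3.3
[ 384   40   31   77 2161] [596.1  85.1] [26.9 62.8] 2.95
[373 136  58  72 546] [603.6   0.9] [53.3 67. ] 3.34
[ 381  142   37   54 1782] [600.9   4.5] [33.8 49.9] 2.82
[372 219  73  66 907] [616.6 -82.4] [74.9 72.8] 2.42
[ 378  224   41   37 1299] [604.9 -70.1] [39.6 37.9] 4.41
deck fl [546.3 131.1  45. ]
deck fr [ 561.  -124.2   45. ]
deck bl [650.1 137.5  45. ]
block tl [470.4  -2.   45. ]
block bl [ 477.6 -127.3   45. ]
block tr [552.3   0.   45. ]
knob center [515.  -65.5  45. ]
pack tl [482.1 114.   70. ]
pack tr [526.9 115.1  70. ]
pack br [532.6   6.8  70. ]
pack bl [487.9   5.4  70. ]
tab l [482.8 133.2  20. ]
tab r [523.  132.2  20. ]
```

```bash
python3 - <<'E'
from h import *
c=load('scene0'); s=load('side0')
Zc=lambda x,y:(140+x/3,160+y/3)
Zs=lambda x,y:(210+x/2.8,140+y/2.8)
for nm,p,z in [('ch left',(52,372),18),('ch right',(322,400),18),('ch near',(193,492),18),('timer',(455,390),18),('petri',(703,228),8),('pack top a',(78,345),58),('pack b',(180,285),58),('pack c',(212,315),58),('pack d',(108,370),58)]:
    print(nm,np.round(onz(c,*Zc(*p),z),1))
for nm,ps in [('sq?',[(207,308),(264,304),(272,345),(213,350)]),('mid?',[(345,275),(397,300),(370,325),(314,300)]),('long?',[(315,385),(357,378),(384,435),(339,448)])]:
    w=np.array([onz(s,*Zs(*p),56)[:2] for p in ps]); print(nm,np.round(w,0).tolist(),w.mean(0).round(),np.linalg.norm(np.roll(w,-1,0)-w,axis=1).round())
for nm,p,z in [('beaker base',(467,555),0),('petri',(168,295),10),('rod',(390,272),10),('box corner',(470,300),0),('box2',(560,375),0)]: print(nm,np.round(onz(s,*Zs(*p),z),1))
E
```

```text
ch left [603.3 462.5  18. ]
ch right [418.5 304.4  18. ]
ch near [398.8 439.9  18. ]
timer [353.4 211.5  18. ]
petri [ 381.8 -127.1    8. ]
pack top a [574.3 444.7  58. ]
pack b [588.7 338.8  58. ]
pack c [533.3 338.4  58. ]
pack d [528.7 440.   58. ]
sq? [[391.0, -222.0], [443.0, -240.0], [425.0, -299.0], [374.0, -282.0]] [ 408. -261.] [55. 62. 55. 63.]
mid? [[536.0, -232.0], [563.0, -290.0], [521.0, -313.0], [490.0, -255.0]] [ 527. -272.] [64. 47. 65. 51.]
long? [[437.0, -366.0], [475.0, -374.0], [463.0, -447.0], [422.0, -444.0]] [ 449. -408.] [39. 74. 41. 80.]
beaker base [ 487.1 -545.1    0. ]
petri [ 382.2 -127.6   10. ]
rod [ 610.1 -192.3   10. ]
box corner [ 668.5 -260.     0. ]
box2 [ 683.5 -397.5    0. ]
```

Call:
move_arm(steps=[{"ty":1,"tx":-0.1},{"ty":1,"tx":-0.1},{"ty":1,"tx":-0.1},{"ty":1,"tx":-0.1}])

```text
schema error: expected keys tx, ty, tz, yaw
```

Call:
move_arm(steps=[{"ty":0.7},{"ty":0.7},{"ty":0.7},{"ty":0.7},{"ty":0.7}])

```text
schema error: expected keys tx, ty, tz, yaw
```

```bash
python3 - <<'E'
from h import *
c=snap('wrist','w1.png'); st()
E
```

```text
{'time': 0.2, 'q': [-0.0, 0.26, -0.139, 1.173, 0.0, 1.571], 'eef_pos': [524.555, -0.002, 221.056], 'ee_rot': [[-0.0, 1.0, -0.001], [1.0, 0.0, 0.0], [0.0, -0.001, -1.0]], 'ft_force': [0.161, 0.241, 0.443], 'finger_gap': 85.733}
```

View pics/w1.png

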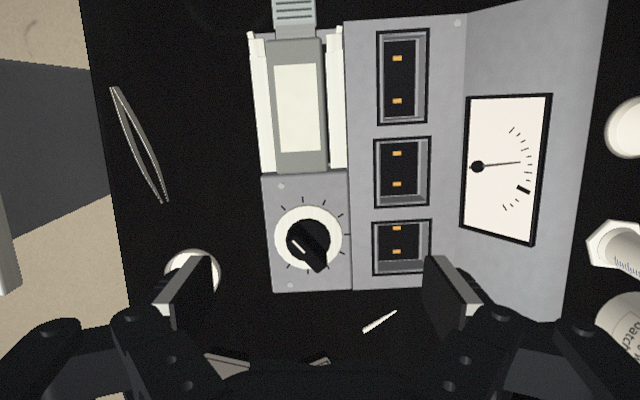

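All keys are required, so nothing has moved yet and the view is the same as before. I'll resend the move in full.

Call:
move_arm(steps=[{"tx":-0.1,"ty":1,"tz":0,"yaw":0},{"tx":-0.1,"ty":1,"tz":0,"yaw":0},{"tx":-0.1,"ty":1,"tz":0,"yaw":0},{"tx":-0.1,"ty":1,"tz":0,"yaw":0}], claw=1)

```text
time: 0.7
eef_pos: [504.3, 203.3, 221.3]
ee_rot: [[-0.005, 1.0, -0.0], [1.0, 0.005, 0.001], [0.001, -0.0, -1.0]]
ft_force: [0.3, 0.3, 0.3]
finger_gap: 12.2
```

Call:
move_arm(steps=[{"tx":0,"ty":0.7,"tz":0,"yaw":0},{"tx":0,"ty":0.7,"tz":0,"yaw":0},{"tx":0,"ty":0.7,"tz":0,"yaw":0},{"tx":0,"ty":0.7,"tz":0,"yaw":0},{"tx":0,"ty":0.7,"tz":0,"yaw":0}])

```text
time: 1.32
eef_pos: [505.0, 338.2, 221.5]
ee_rot: [[0.002, 1.0, -0.001], [1.0, -0.002, -0.001], [-0.001, -0.001, -1.0]]
ft_force: [0.5, -0.2, -0.8]
finger_gap: -0.1
```

```bash
python3 - <<'E'
from h import *
c=snap('wrist','w2.png'); st()
E
```

```text
{'time': 1.375, 'q': [0.59, 0.405, 0.077, 1.244, -0.001, 2.163], 'eef_pos': [505.113, 338.065, 221.679], 'ee_rot': [[0.002, 1.0, -0.0], [1.0, -0.002, -0.001], [-0.001, -0.0, -1.0]], 'ft_force': [-0.069, -0.218, -0.079], 'finger_gap': 0.089}
```

View pics/w2.png

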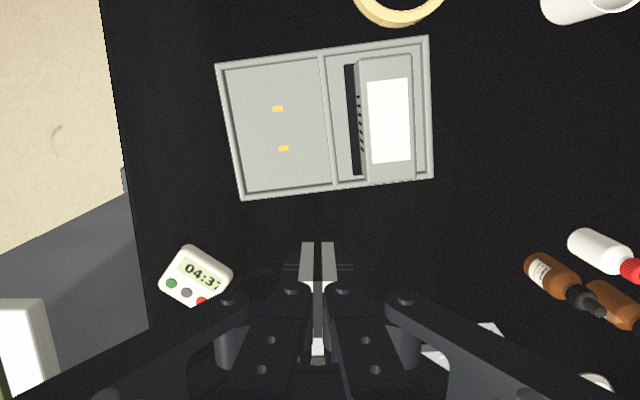

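```bash
python3 - <<'E'
from h import *
c=load('w2'); im=c['image']
hsv=cv2.cvtColor(im,cv2.COLOR_RGB2HSV); g=cv2.cvtColor(im,cv2.COLOR_RGB2GRAY)
m=(g>70).astype(np.uint8); m[215:]=0; m[:,:170]=0; m[:28]=0; m[:,480:]=0
n,l,s,_=cv2.connectedComponentsWithStats(m); i=1+np.argmax(s[1:,4])
ct=max(cv2.findContours((l==i).astype(np.uint8),0,1)[0],key=cv2.contourArea)
w=np.array([onz(c,*p[0],18)[:2] for p in ct]); r=cv2.minAreaRect(w.astype(np.float32)); print('tray',r)
m=((g>215)&(hsv[...,1]<25)).astype(np.uint8);m[:60]=0;m[190:]=0;m[:,:340]=0;m[:,440:]=0
ct=max(cv2.findContours(m,0,1)[0],key=cv2.contourArea)
w=np.array([onz(c,*p[0],58)[:2] for p in ct]); r=cv2.minAreaRect(w.astype(np.float32)); print('label',r)
for p in [(358,60),(411,54),(415,179),(367,184)]: print(onz(c,*p,58).round(1))
for p in [(278,108),(283,148)]: print('contact',onz(c,*p,8).round(1))
print(proj(c,[505.1,338.1,199.7]))
E
```

```text
tray ((515.299072265625, 383.3272705078125), (203.8361358642578, 138.1280517578125), 7.055729866027832)
label ((567.32177734375, 387.16156005859375), (35.42441177368164, 71.4057846069336), 6.324542045593262)
[538.9 437.8  58. ]
[582.9 442.3  58. ]
[594.2 335.4  58. ]
[550.3 330.8  58. ]
contact [465.1 397.4   8. ]
contact [469.  357.2   8. ]
[318.31895245 234.56002263]
```

Call:
move_arm(steps=[{"tx":-0.015,"ty":-0.93,"tz":0,"yaw":0.0185},{"tx":-0.015,"ty":-0.93,"tz":0,"yaw":0.0185},{"tx":-0.015,"ty":-0.93,"tz":-0.2,"yaw":0.0185},{"tx":-0.015,"ty":-0.93,"tz":-0.5,"yaw":0.0185},{"tx":-0.015,"ty":-0.93,"tz":-0.8,"yaw":0.0185},{"tx":-0.015,"ty":-0.93,"tz":-0.8,"yaw":0.0185},{"tx":-0.015,"ty":-0.93,"tz":-0.8,"yaw":0.0185}])

```text
time: 2.25
eef_pos: [503.2, 153.7, 63.4]
ee_rot: [[-0.057, 0.998, 0.002], [0.998, 0.057, 0.001], [0.0, 0.002, -1.0]]
ft_force: [-0.0, 0.3, 1.3]
finger_gap: -0.3
```

```bash
python3 - <<'E'
from h import *
c=snap('wrist','w3.png'); st()
E
```

```text
{'time': 2.3, 'q': [0.297, 0.379, -0.407, 0.781, -0.0, 1.81], 'eef_pos': [504.252, 154.293, 64.21], 'ee_rot': [[-0.057, 0.998, 0.004], [0.998, 0.057, 0.001], [0.001, 0.004, -1.0]], 'ft_force': [0.049, 0.025, 0.273], 'finger_gap': -0.079}
```

View pics/w3.png

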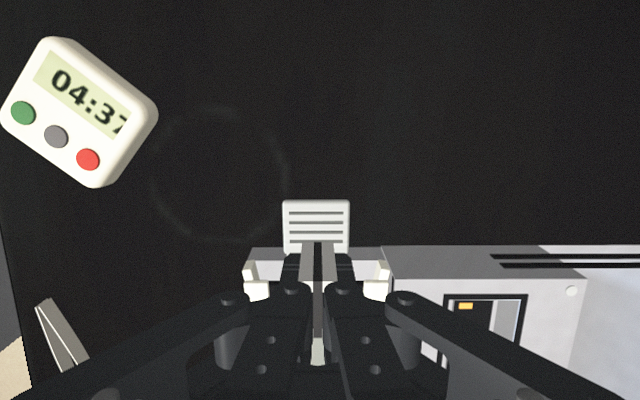

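```bash
python3 - <<'E'
from h import *
c=load('w3')
for p in [(283,201),(350,200)]: print(onz(c,*p,19).round(1))
st()
E
```

```text
[482.2 164.4  19. ]
[521.2 167.2  19. ]
{'time': 2.3, 'q': [0.297, 0.379, -0.407, 0.781, -0.0, 1.81], 'eef_pos': [504.252, 154.293, 64.21], 'ee_rot': [[-0.057, 0.998, 0.004], [0.998, 0.057, 0.001], [0.001, 0.004, -1.0]], 'ft_force': [0.049, 0.025, 0.273], 'finger_gap': -0.079}
```

Call:
move_arm(steps=[{"tx":0,"ty":0,"tz":-0.1,"yaw":0},{"tx":0,"ty":0,"tz":-0.12,"yaw":0},{"tx":0,"ty":0,"tz":-0.135,"yaw":0},{"tx":0,"ty":0,"tz":-0.145,"yaw":0},{"tx":0,"ty":0,"tz":-0.15,"yaw":0},{"tx":0,"ty":0,"tz":-0.15,"yaw":0}])

```text
time: 3.05
eef_pos: [502.0, 154.0, 31.7]
ee_rot: [[-0.058, 0.998, 0.0], [0.998, 0.058, 0.0], [0.0, 0.0, -1.0]]
ft_force: [-0.4, 0.1, -0.1]
finger_gap: 0.1
```

```bash
python3 - <<'E'
from h import *
c=snap('scene','s4.png'); st()
im=c['image'][:,:,::-1]; cv2.imwrite('pics/s4z.png',cv2.resize(im[160:330,140:400],None,fx=3,fy=3,interpolation=cv2.INTER_CUBIC))
E
```

```text
{'time': 3.1, 'q': [0.298, 0.415, -0.45, 0.705, 0.0, 1.81], 'eef_pos': [502.035, 154.021, 31.702], 'ee_rot': [[-0.058, 0.998, 0.0], [0.998, 0.058, 0.0], [0.0, 0.0, -1.0]], 'ft_force': [-0.234, -0.259, 0.169], 'finger_gap': -0.357}
```

View pics/s4z.png

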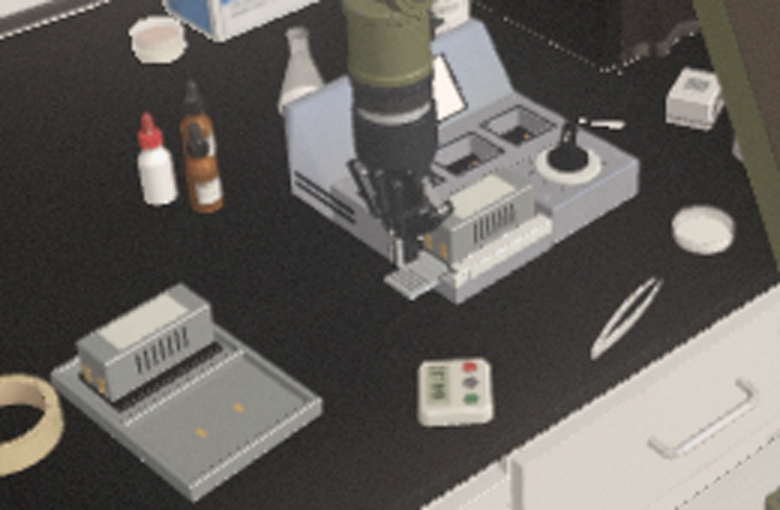

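Call:
move_arm(steps=[{"tx":0,"ty":0,"tz":-0.01,"yaw":0},{"tx":0,"ty":0,"tz":-0.02,"yaw":0},{"tx":0,"ty":0,"tz":-0.02,"yaw":0}])

```text
time: 3.48
eef_pos: [501.7, 153.9, 27.3]
ee_rot: [[-0.058, 0.998, -0.001], [0.998, 0.058, -0.0], [-0.0, -0.001, -1.0]]
ft_force: [0.5, -0.9, 0.3]
finger_gap: 0.1
```

```bash
python3 - <<'E'
from h import *
c=snap('wrist','w5.png'); st()
E
```

```text
{'time': 3.525, 'q': [0.298, 0.42, -0.455, 0.695, 0.0, 1.81], 'eef_pos': [501.822, 153.955, 27.447], 'ee_rot': [[-0.058, 0.998, -0.0], [0.998, 0.058, -0.0], [-0.0, -0.0, -1.0]], 'ft_force': [0.548, 1.422, 0.384], 'finger_gap': -0.164}
```

View pics/w5.png

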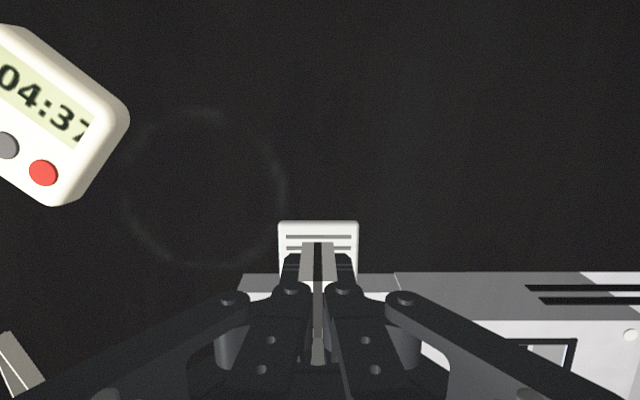

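```bash
python3 - <<'E'
from h import *
for f,e in [('w5',(501.8,153.95,27.45)),('w3',(504.2,154.3,64.2)),('w2',(505.1,338.1,221.7))]:
    c=load(f); o,d=ray(c,318,242); t=(e[1]+11-o[1])/d[1]; print(f,(o+t*d)[2]-e[2])
c=load('w5')
for p in [(279,222),(359,222)]:
    for z in [8,12,16,19]: print(p,z,onz(c,*p,z).round(1))
c0=load('scene0');c4=load('s4')
Zc=lambda x,y:(140+x/3,160+y/3)
# tab corners in zoomed scene0/4
for p in [(385,279),(418,298)]: print(onz(c0,*Zc(*p),19).round(1))
E
```

```text
w5 13.94708742705929
w3 14.630206582885947
w2 13.648429958186682
(279, 222) 8 [481.1 160.7   8. ]
(279, 222) 12 [481.4 162.2  12. ]
(279, 222) 16 [481.8 163.6  16. ]
(279, 222) 19 [482.1 164.8  19. ]
(359, 222) 8 [522.4 163.1   8. ]
(359, 222) 12 [521.8 164.5  12. ]
(359, 222) 16 [521.2 165.9  16. ]
(359, 222) 19 [520.8 167.   19. ]
[514.9 168.3  19. ]
[471.9 161.7  19. ]
```

```bash
python3 - <<'E'
from h import *
a=cv2.imread('pics/wrist0.png')[230:400,100:540]; b=cv2.imread('pics/w5.png')[200:400,200:440]
cv2.imwrite('pics/z1.png',cv2.resize(a,None,fx=1.8,fy=1.8)); cv2.imwrite('pics/z2.png',cv2.resize(b,None,fx=3,fy=3))
E
```

```text
(no output)
```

View pics/z1.png

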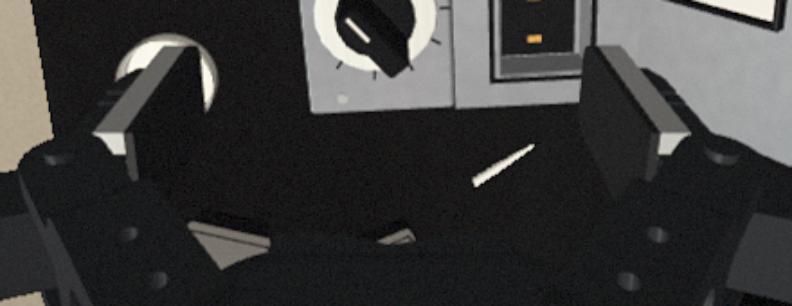

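View pics/z2.png

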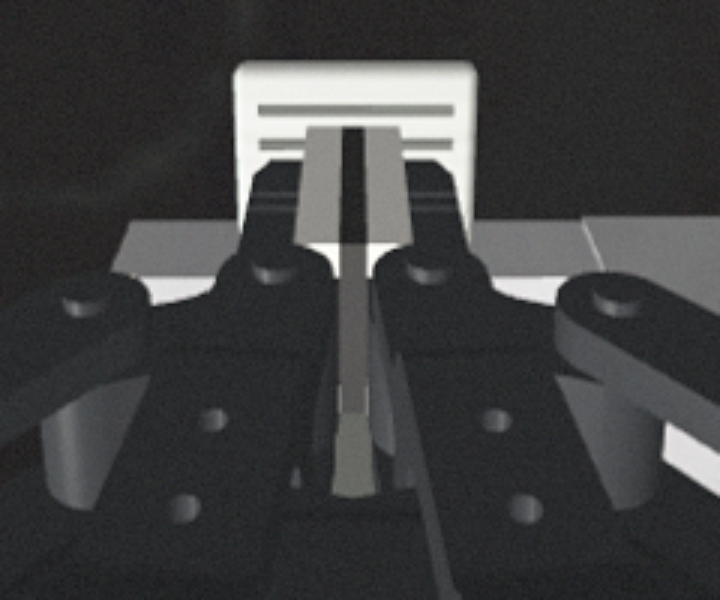

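```bash
python3 - <<'E'
from h import *
c=load('s4')
for z in [10,19,30,42]:
    p=proj(c,[502,154,z]); print(z,((p-[140,160])*3).round())
for p in [load('w5')]: print(p['world_from_camera'][:3,3])
c=snap('side','sd6.png'); im=c['image'][:,:,::-1]
p=proj(c,[502,154,30]).astype(int); print(p)
cv2.imwrite('pics/sd6z.png',cv2.resize(im[p[1]-50:p[1]+50,p[0]-60:p[0]+60],None,fx=6,fy=6,interpolation=cv2.INTER_CUBIC))
im=load('s4')['image'][:,:,::-1];p=proj(load('s4'),[502,154,30]).astype(int)
cv2.imwrite('pics/s4zz.png',cv2.resize(im[p[1]-50:p[1]+50,p[0]-60:p[0]+60],None,fx=6,fy=6,interpolation=cv2.INTER_CUBIC))
E
```

```text
10 [406. 287.]
19 [405. 279.]
30 [405. 270.]
42 [404. 260.]
[497.27994907 223.95893416 179.94814282]
[274 187]
```

View pics/sd6z.png

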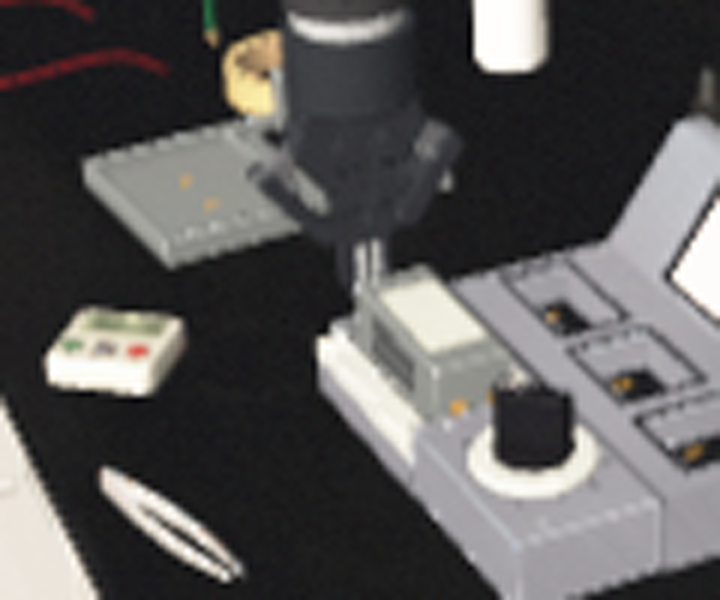

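View pics/s4zz.png

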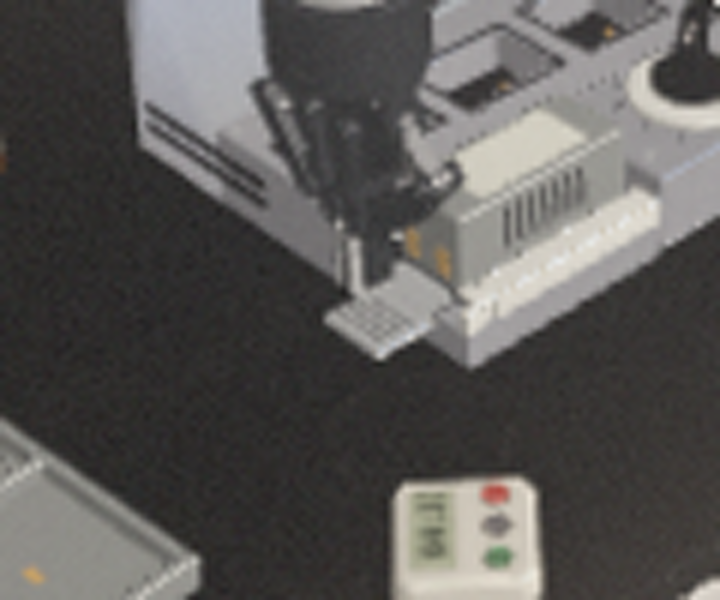

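The fingertips look about 10 mm above the reported TCP, where the text puts them 22 mm ahead of it. The wrist view, the scene view and the zero force all agree on this. I'll settle it by contact, lowering onto the tab slowly.

Call:
move_arm(steps=[{"tx":0,"ty":0,"tz":-0.03,"yaw":0},{"tx":0,"ty":0,"tz":-0.06,"yaw":0},{"tx":0,"ty":0,"tz":-0.07,"yaw":0}])

```text
time: 3.95
eef_pos: [501.4, 153.8, 12.9]
ee_rot: [[-0.058, 0.998, -0.001], [0.998, 0.058, -0.0], [-0.0, -0.001, -1.0]]
ft_force: [-0.6, -0.5, -0.4]
finger_gap: -0.1
```

Call:
move_arm(steps=[{"tx":0,"ty":0,"tz":-0.01,"yaw":0},{"tx":0,"ty":0,"tz":-0.02,"yaw":0}])

```text
time: 4.2
eef_pos: [502.1, 154.0, 9.5]
ee_rot: [[-0.058, 0.998, 0.0], [0.998, 0.058, 0.0], [0.0, 0.0, -1.0]]
ft_force: [0.1, -0.5, -1.3]
finger_gap: 0.1
```

```bash
python3 - <<'E'
from h import *
st()
E
```

```text
{'time': 4.2, 'q': [0.298, 0.443, -0.477, 0.651, -0.0, 1.81], 'eef_pos': [502.081, 154.024, 9.527], 'ee_rot': [[-0.058, 0.998, 0.0], [0.998, 0.058, 0.0], [0.0, 0.0, -1.0]], 'ft_force': [0.103, -0.464, -1.315], 'finger_gap': 0.122}
```

Call:
move_arm(steps=[{"tx":0,"ty":0,"tz":-0.01,"yaw":0},{"tx":0,"ty":0,"tz":-0.01,"yaw":0}])

```text
time: 4.45
eef_pos: [502.1, 154.0, 7.7]
ee_rot: [[-0.058, 0.998, 0.0], [0.998, 0.058, 0.0], [0.0, 0.0, -1.0]]
ft_force: [-0.6, 0.4, 1.0]
finger_gap: -0.2
```

Call:
move_arm(steps=[{"tx":0,"ty":0,"tz":-0.01,"yaw":0},{"tx":0,"ty":0,"tz":-0.01,"yaw":0}])

```text
time: 4.7
eef_pos: [502.1, 154.0, 5.7]
ee_rot: [[-0.058, 0.998, 0.0], [0.998, 0.058, 0.0], [0.0, 0.0, -1.0]]
ft_force: [-0.9, -0.2, 3.9]
finger_gap: 0.4
```

Call:
move_arm(steps=[{"tx":0,"ty":0,"tz":-0.01,"yaw":0},{"tx":0,"ty":0,"tz":-0.01,"yaw":0}])

```text
time: 4.95
eef_pos: [502.1, 154.0, 3.6]
ee_rot: [[-0.058, 0.998, 0.0], [0.998, 0.058, 0.0], [0.0, 0.0, -1.0]]
ft_force: [-1.0, -0.8, 3.5]
finger_gap: -0.2
```

```bash
python3 - <<'E'
from h import *
st();c=snap('wrist','w7.png')
c=snap('side','sd7.png'); im=c['image'][:,:,::-1];cv2.imwrite('pics/sd7z.png',cv2.resize(im[137:237,214:334],None,fx=6,fy=6,interpolation=cv2.INTER_CUBIC))
E
```

```text
{'time': 4.95, 'q': [0.298, 0.451, -0.483, 0.637, -0.0, 1.81], 'eef_pos': [502.1, 154.043, 3.576], 'ee_rot': [[-0.058, 0.998, 0.0], [0.998, 0.058, 0.0], [0.0, 0.0, -1.0]], 'ft_force': [-1.021, -0.82, 3.463], 'finger_gap': -0.156}
```

View pics/w7.png

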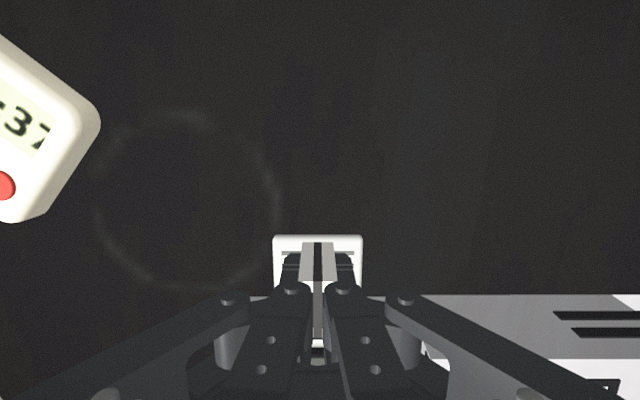

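View pics/sd7z.png

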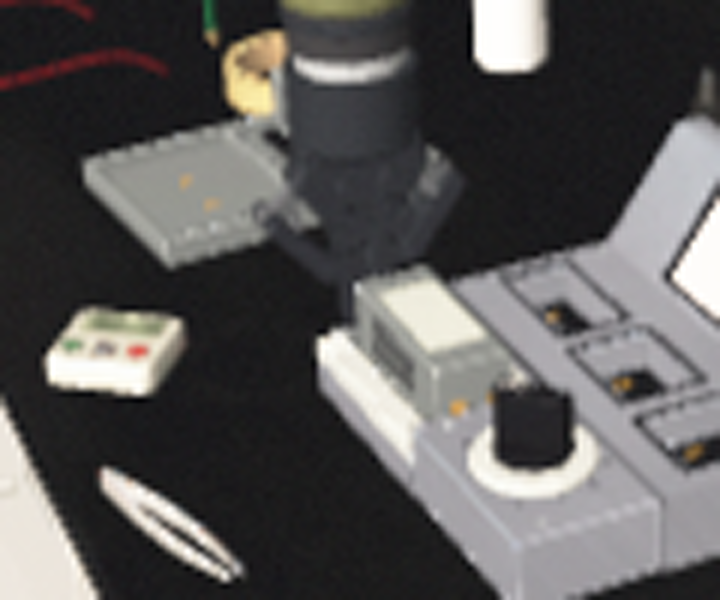

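Call:
move_arm(steps=[{"tx":0,"ty":0,"tz":-0.01,"yaw":0},{"tx":0,"ty":0,"tz":-0.018,"yaw":0},{"tx":0,"ty":0,"tz":-0.018,"yaw":0}])

```text
time: 5.42
eef_pos: [502.1, 154.0, -0.1]
ee_rot: [[-0.058, 0.998, 0.0], [0.998, 0.058, -0.0], [-0.0, 0.0, -1.0]]
ft_force: [-0.3, 0.8, 3.1]
finger_gap: -0.1
```

```bash
python3 - <<'E'
from h import *
st();c=snap('wrist','w8.png')
c=snap('side','sd8.png'); im=c['image'][:,:,::-1];cv2.imwrite('pics/sd8z.png',cv2.resize(im[137:237,214:334],None,fx=6,fy=6,interpolation=cv2.INTER_CUBIC))
E
```

```text
{'time': 5.425, 'q': [0.298, 0.456, -0.487, 0.628, -0.0, 1.81], 'eef_pos': [502.113, 154.047, -0.127], 'ee_rot': [[-0.058, 0.998, 0.0], [0.998, 0.058, -0.0], [-0.0, 0.0, -1.0]], 'ft_force': [-0.348, 0.809, 3.095], 'finger_gap': -0.051}
```

View pics/sd8z.png

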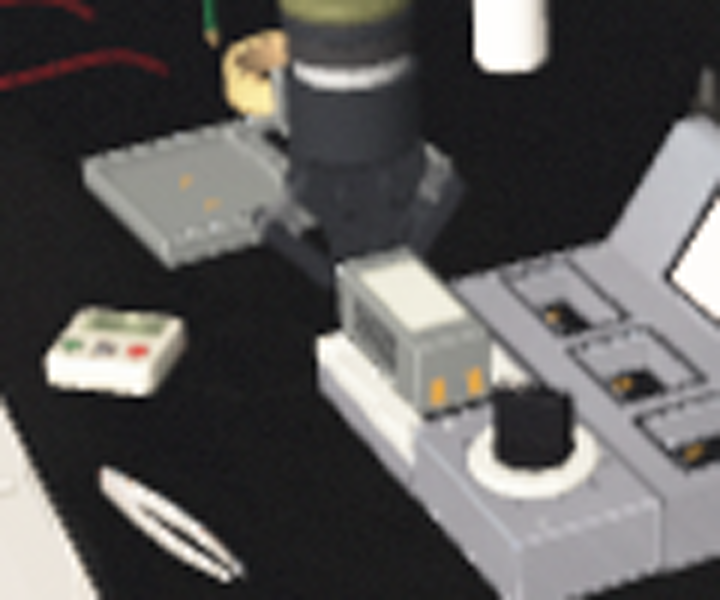

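Call:
move_arm(steps=[{"tx":0,"ty":0,"tz":0.3,"yaw":0},{"tx":0,"ty":0,"tz":0.6,"yaw":0},{"tx":0.023,"ty":-0.41,"tz":0.6,"yaw":0},{"tx":0.023,"ty":-0.41,"tz":0.6,"yaw":0},{"tx":0.023,"ty":-0.41,"tz":0.6,"yaw":0}], claw=-0.35)

```text
time: 6.15
eef_pos: [506.2, 70.8, 119.7]
ee_rot: [[-0.055, 0.998, -0.001], [0.998, 0.055, 0.0], [0.0, -0.001, -1.0]]
ft_force: [0.1, 0.1, -0.9]
finger_gap: 57.9
```

```bash
python3 - <<'E'
from h import *
st();c=snap('wrist','w9.png')
E
```

```text
{'time': 6.15, 'q': [0.139, 0.304, -0.357, 0.911, 0.0, 1.654], 'eef_pos': [506.175, 70.807, 119.675], 'ee_rot': [[-0.055, 0.998, -0.001], [0.998, 0.055, 0.0], [0.0, -0.001, -1.0]], 'ft_force': [0.086, 0.071, -0.945], 'finger_gap': 57.88}
```

View pics/w9.png

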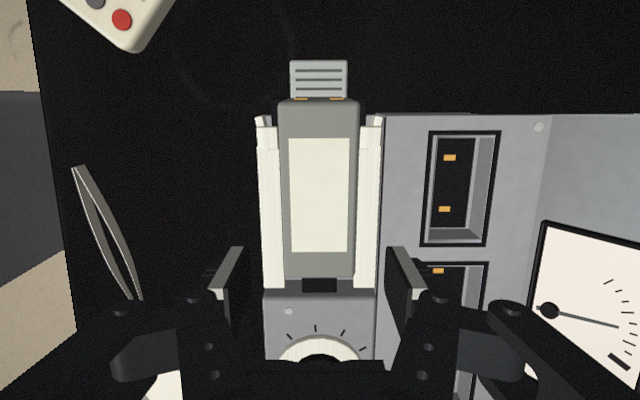

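```bash
python3 - <<'E'
from h import *
c=load('w9'); im=c['image'];hsv=cv2.cvtColor(im,cv2.COLOR_RGB2HSV); g=cv2.cvtColor(im,cv2.COLOR_RGB2GRAY)
m=((g>200)).astype(np.uint8);m[:120]=0;m[265:]=0;m[:,:282]=0;m[:,354:]=0
ct=max(cv2.findContours(m,0,1)[0],key=cv2.contourArea); print(cv2.boundingRect(ct))
w=np.array([onz(c,*p[0],70)[:2] for p in ct]); print('label',cv2.minAreaRect(w.astype(np.float32)))
for p in [(279,101),(357,101)]: print(onz(c,*p,70).round(1))
m=(g<70).astype(np.uint8); m[:,:420]=0; m[:,505:]=0; m[:122]=0; m[252:]=0
n,l,s,_=cv2.connectedComponentsWithStats(m)
for i in range(1,n):
    if s[i,4]>60:
        w=np.array([onz(c,u,v,45)[:2] for v,u in np.argwhere(l==i)]); print(s[i],cv2.minAreaRect(w.astype(np.float32)))
E
```

```text
(289, 138, 60, 114)
label ((505.8197326660156, 83.56028747558594), (34.52541732788086, 69.92005157470703), 3.2289183139801025)
[480.8 137.5  70. ]
[523.9 139.9  70. ]
[ 420  131   81  116 1494] ((598.728515625, 85.69683837890625), (46.004356384277344, 79.26922607421875), 3.349203586578369)
[ 430  138   45   89 3014] ((593.659423828125, 90.6376953125), (23.7022705078125, 59.9271240234375), 2.9941415786743164)
```

Call:
move_arm(steps=[{"tx":-0.003,"ty":0.06,"tz":0,"yaw":0},{"tx":-0.003,"ty":0.06,"tz":-0.2,"yaw":0},{"tx":-0.003,"ty":0.06,"tz":-0.4,"yaw":0},{"tx":-0.003,"ty":0.06,"tz":-0.45,"yaw":0},{"tx":-0.003,"ty":0.06,"tz":-0.45,"yaw":0}])

```text
time: 6.82
eef_pos: [505.6, 84.9, 29.7]
ee_rot: [[-0.059, 0.998, -0.001], [0.998, 0.059, -0.0], [0.0, -0.001, -1.0]]
ft_force: [-0.3, -0.9, 1.1]
finger_gap: 57.5
```

Call:
move_arm(steps=[{"tx":0,"ty":0,"tz":0,"yaw":0},{"tx":0,"ty":0,"tz":0,"yaw":0},{"tx":0,"ty":0,"tz":0,"yaw":0},{"tx":0,"ty":0,"tz":0,"yaw":0}], claw=0.3, newtons=60)

```text
time: 7.32
eef_pos: [507.1, 84.8, 31.1]
ee_rot: [[-0.058, 0.998, 0.002], [0.998, 0.058, 0.002], [0.002, 0.003, -1.0]]
ft_force: [-0.8, 3.2, 7.0]
finger_gap: 45.4
```

```bash
python3 - <<'E'
from h import *
st();c=snap('wrist','w10.png')
E
```

```text
{'time': 7.325, 'q': [0.165, 0.399, -0.481, 0.688, 0.001, 1.677], 'eef_pos': [507.11, 84.784, 31.124], 'ee_rot': [[-0.058, 0.998, 0.002], [0.998, 0.058, 0.002], [0.002, 0.003, -1.0]], 'ft_force': [-0.758, 3.174, 7.012], 'finger_gap': 45.411}
```

View pics/w10.png

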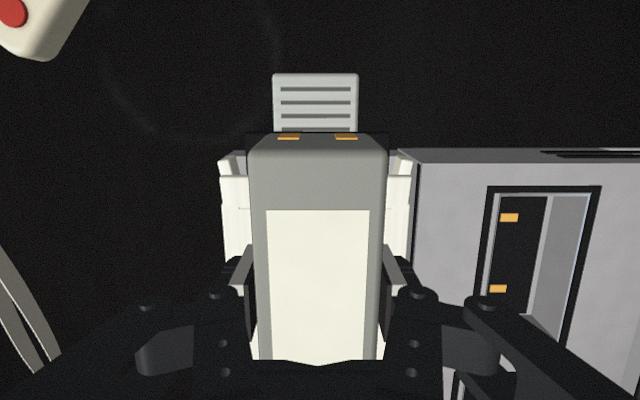

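Call:
move_arm(steps=[{"tx":0,"ty":0,"tz":0.007,"yaw":0},{"tx":-0.004,"ty":0.07,"tz":0.007,"yaw":0},{"tx":-0.009,"ty":0.15,"tz":0.007,"yaw":0},{"tx":-0.014,"ty":0.24,"tz":0.007,"yaw":0},{"tx":-0.02,"ty":0.34,"tz":0.007,"yaw":0}])

```text
time: 8.0
eef_pos: [501.7, 153.4, 31.3]
ee_rot: [[-0.058, 0.998, -0.0], [0.998, 0.058, -0.0], [-0.0, -0.0, -1.0]]
ft_force: [-0.7, -1.0, -0.1]
finger_gap: 45.2
```

Call:
move_arm(steps=[{"tx":-0.006,"ty":0.1,"tz":0,"yaw":0},{"tx":-0.012,"ty":0.2,"tz":0,"yaw":0},{"tx":-0.017,"ty":0.28,"tz":0,"yaw":0},{"tx":-0.017,"ty":0.28,"tz":0,"yaw":0}])

```text
time: 8.5
eef_pos: [498.3, 209.4, 31.1]
ee_rot: [[-0.06, 0.998, -0.0], [0.998, 0.06, 0.0], [0.0, -0.0, -1.0]]
ft_force: [0.2, -0.5, -3.6]
finger_gap: 45.3
```

```bash
python3 - <<'E'
from h import *
st();c=snap('scene','s11.png')
im=c['image'][:,:,::-1]; cv2.imwrite('pics/s11z.png',cv2.resize(im[160:330,140:400],None,fx=3,fy=3,interpolation=cv2.INTER_CUBIC))
E
```

```text
{'time': 8.5, 'q': [0.398, 0.438, -0.412, 0.721, 0.0, 1.908], 'eef_pos': [498.27, 209.447, 31.066], 'ee_rot': [[-0.06, 0.998, -0.0], [0.998, 0.06, 0.0], [0.0, -0.0, -1.0]], 'ft_force': [0.194, -0.453, -3.595], 'finger_gap': 45.259}
```

View pics/s11z.png

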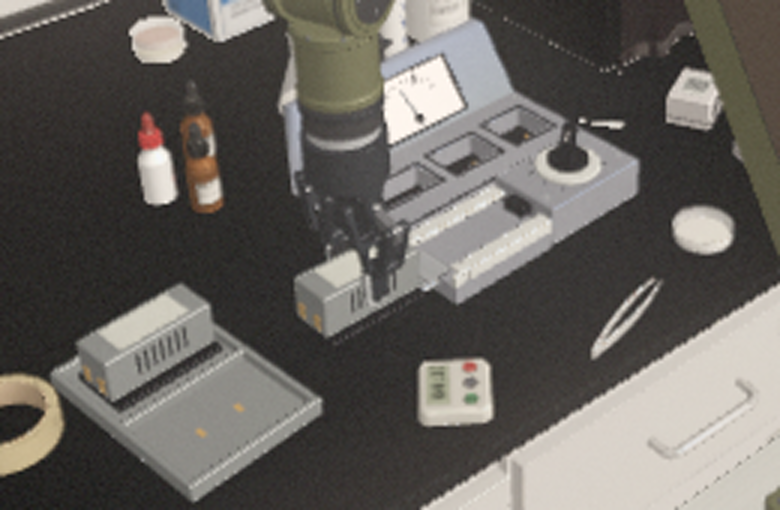

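Call:
move_arm(steps=[{"tx":0,"ty":0.05,"tz":0.2,"yaw":0},{"tx":0,"ty":0.1,"tz":0.25,"yaw":0},{"tx":-0.16,"ty":0.5,"tz":0.25,"yaw":0.021},{"tx":-0.16,"ty":0.85,"tz":0.25,"yaw":0.021},{"tx":-0.16,"ty":0.85,"tz":0.25,"yaw":0.021},{"tx":-0.16,"ty":0.85,"tz":0.25,"yaw":0.021},{"tx":-0.16,"ty":0.85,"tz":0.25,"yaw":0.021}])

```text
time: 9.43
eef_pos: [466.1, 377.0, 80.5]
ee_rot: [[-0.123, 0.992, -0.001], [0.992, 0.123, -0.002], [-0.002, -0.001, -1.0]]
ft_force: [0.1, -1.5, -3.1]
finger_gap: 45.0
```

```bash
python3 - <<'E'
from h import *
st();c=snap('wrist','w12.png')
E
```

```text
{'time': 9.425, 'q': [0.68, 0.476, -0.191, 0.906, -0.001, 2.127], 'eef_pos': [466.056, 377.014, 80.478], 'ee_rot': [[-0.123, 0.992, -0.001], [0.992, 0.123, -0.002], [-0.002, -0.001, -1.0]], 'ft_force': [0.144, -1.473, -3.106], 'finger_gap': 45.012}
```

View pics/w12.png

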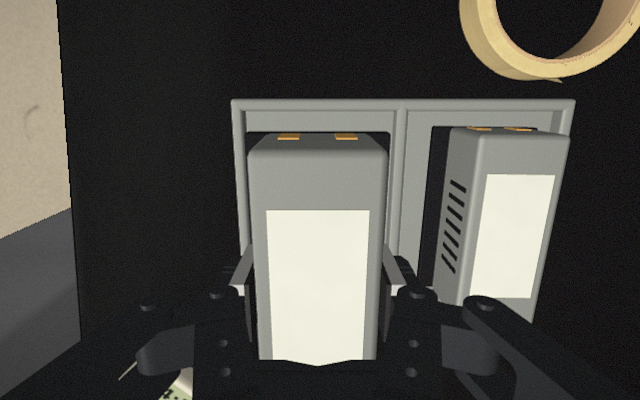

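Call:
move_arm(steps=[{"tx":0,"ty":0,"tz":-0.15,"yaw":0},{"tx":0,"ty":0,"tz":-0.25,"yaw":0},{"tx":0,"ty":0,"tz":-0.29,"yaw":0},{"tx":0,"ty":0,"tz":-0.3,"yaw":0},{"tx":0,"ty":0,"tz":-0.3,"yaw":0}])

```text
time: 10.1
eef_pos: [467.2, 378.1, 22.1]
ee_rot: [[-0.123, 0.992, 0.001], [0.992, 0.123, 0.001], [0.001, 0.001, -1.0]]
ft_force: [-0.1, 0.4, -3.6]
finger_gap: 45.1
```

Call:
move_arm(steps=[{"tx":0,"ty":0,"tz":-0.007,"yaw":0},{"tx":0,"ty":0,"tz":-0.007,"yaw":0}])

```text
time: 10.35
eef_pos: [466.9, 378.2, 20.5]
ee_rot: [[-0.124, 0.992, 0.001], [0.992, 0.124, 0.001], [0.0, 0.001, -1.0]]
ft_force: [-0.2, -0.2, -3.3]
finger_gap: 45.0
```

Call:
move_arm(steps=[{"tx":0,"ty":0,"tz":-0.006,"yaw":0},{"tx":0,"ty":0,"tz":-0.006,"yaw":0}])

```text
time: 10.6
eef_pos: [466.8, 378.3, 19.3]
ee_rot: [[-0.124, 0.992, 0.001], [0.992, 0.124, 0.001], [0.0, 0.001, -1.0]]
ft_force: [-0.9, 0.5, -0.5]
finger_gap: 45.2
```

Call:
move_arm(steps=[{"tx":0,"ty":0,"tz":-0.005,"yaw":0},{"tx":0,"ty":0,"tz":-0.005,"yaw":0}])

```text
time: 10.85
eef_pos: [466.9, 378.5, 19.0]
ee_rot: [[-0.124, 0.992, 0.001], [0.992, 0.124, 0.001], [0.001, 0.001, -1.0]]
ft_force: [-2.6, -0.6, 5.6]
finger_gap: 45.0
```

Call:
move_arm(steps=[{"tx":0,"ty":0,"tz":0.003,"yaw":0},{"tx":0,"ty":0,"tz":0.003,"yaw":0},{"tx":0,"ty":0,"tz":0.003,"yaw":0}], claw=-0.4)

```text
time: 11.22
eef_pos: [466.7, 378.0, 18.3]
ee_rot: [[-0.124, 0.992, 0.0], [0.992, 0.124, 0.0], [0.0, 0.0, -1.0]]
ft_force: [-0.1, 0.5, -0.4]
finger_gap: 59.7
```

Call:
move_arm(steps=[{"tx":0,"ty":0,"tz":0.2,"yaw":0},{"tx":0,"ty":0,"tz":0.5,"yaw":0},{"tx":0,"ty":-0.25,"tz":0.9,"yaw":0},{"tx":0,"ty":-0.5,"tz":0.9,"yaw":0},{"tx":0,"ty":-0.5,"tz":0.9,"yaw":0}])

```text
time: 11.85
eef_pos: [467.3, 275.9, 200.8]
ee_rot: [[-0.121, 0.993, 0.003], [0.993, 0.121, 0.001], [0.001, 0.003, -1.0]]
ft_force: [0.1, -0.3, -0.7]
finger_gap: 59.8
```

```bash
python3 - <<'E'
from h import *
st();c=snap('scene','s13.png');d=snap('side','sd13.png')
im=c['image'][:,:,::-1]; cv2.imwrite('pics/s13z.png',cv2.resize(im[160:330,140:400],None,fx=3,fy=3,interpolation=cv2.INTER_CUBIC))
im=d['image'][:,:,::-1]; cv2.imwrite('pics/sd13z.png',cv2.resize(im[140:350,210:410],None,fx=2.8,fy=2.8,interpolation=cv2.INTER_CUBIC))
E
```

```text
{'time': 11.85, 'q': [0.534, 0.297, -0.141, 1.13, -0.001, 1.983], 'eef_pos': [467.253, 275.873, 200.805], 'ee_rot': [[-0.121, 0.993, 0.003], [0.993, 0.121, 0.001], [0.001, 0.003, -1.0]], 'ft_force': [0.144, -0.267, -0.666], 'finger_gap': 59.766}
```

View pics/s13z.png

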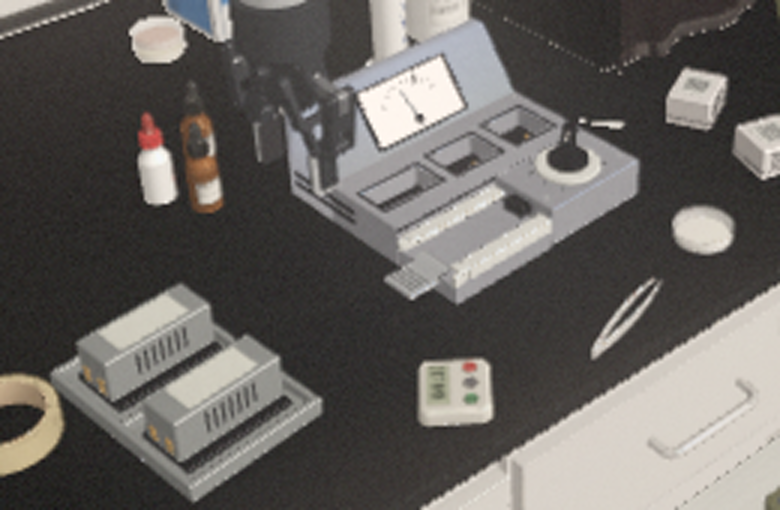

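View pics/sd13z.png

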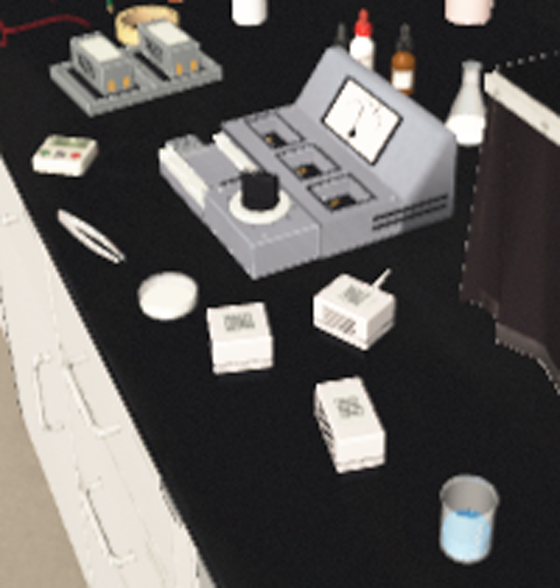

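Call:
move_arm(steps=[{"tx":0,"ty":-1,"tz":0.2,"yaw":-0.039},{"tx":0,"ty":-1,"tz":0.2,"yaw":-0.039},{"tx":0,"ty":-1,"tz":0.2,"yaw":-0.039},{"tx":0,"ty":-1,"tz":0.2,"yaw":-0.039}], claw=-1)

```text
time: 12.45
eef_pos: [466.7, 76.4, 238.0]
ee_rot: [[0.001, 1.0, -0.001], [1.0, -0.001, -0.0], [-0.0, -0.001, -1.0]]
ft_force: [-0.9, 0.7, -1.2]
finger_gap: 85.4
```

Call:
move_arm(steps=[{"tx":0,"ty":-1,"tz":0,"yaw":0},{"tx":0,"ty":-1,"tz":0,"yaw":0},{"tx":0,"ty":-1,"tz":0,"yaw":0},{"tx":0,"ty":-1,"tz":0,"yaw":0}])

```text
time: 12.95
eef_pos: [467.1, -123.9, 237.2]
ee_rot: [[0.002, 1.0, -0.001], [1.0, -0.002, 0.001], [0.001, -0.001, -1.0]]
ft_force: [-0.7, -0.2, 0.0]
finger_gap: 85.3
```

Call:
move_arm(steps=[{"tx":0,"ty":-1,"tz":0,"yaw":0},{"tx":0,"ty":-1,"tz":0,"yaw":0},{"tx":0,"ty":-1,"tz":0,"yaw":0},{"tx":0,"ty":-1,"tz":0,"yaw":0},{"tx":0,"ty":-1,"tz":0,"yaw":0}])

```text
time: 13.58
eef_pos: [467.2, -321.0, 237.2]
ee_rot: [[-0.002, 1.0, -0.001], [1.0, 0.002, 0.002], [0.002, -0.001, -1.0]]
ft_force: [-0.3, 0.2, -0.5]
finger_gap: 85.7
```

```bash
python3 - <<'E'
from h import *
st();c=snap('wrist','w14.png')
E
```

```text
{'time': 13.575, 'q': [-0.603, 0.329, 0.001, 1.245, 0.001, 0.966], 'eef_pos': [467.231, -320.97, 237.221], 'ee_rot': [[-0.002, 1.0, -0.001], [1.0, 0.002, 0.002], [0.002, -0.001, -1.0]], 'ft_force': [-0.256, 0.175, -0.493], 'finger_gap': 85.653}
```

View pics/w14.png

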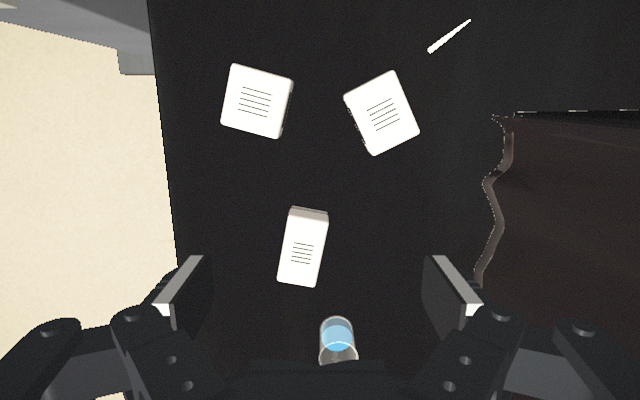

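```bash
cat >> h.py <<'E'
def mods(c,thr=225,z=56,lo=1200,vmax=300):
    g=cv2.cvtColor(c['image'],cv2.COLOR_RGB2GRAY)
    m=(g>thr).astype(np.uint8); m[vmax:]=0; m=cv2.morphologyEx(m,cv2.MORPH_CLOSE,np.ones((5,5)))
    out=[]
    for ct in cv2.findContours(m,0,1)[0]:
        if cv2.contourArea(ct)>lo:
            w=np.array([onz(c,*p[0],z)[:2] for p in ct]); r=cv2.minAreaRect(w.astype(np.float32))
            print(cv2.boundingRect(ct),np.round(r[0],1),np.round(r[1],1),round(r[2],2)); out.append(r)
    return out
E
python3 - <<'E'
from h import *
c=load('w14'); im=c['image']
print([im[v,u].tolist() for u,v in [(257,75),(310,214),(300,235),(380,100),(287,125)]])
for t in [200,225,240]: mods(c,t); print()
E
```

```text
[[255, 255, 254], [179, 171, 164], [255, 255, 254], [255, 255, 255], [39, 39, 40]]
(277, 215, 51, 72) [ 450.5 -403.7] [75.6 41.3] 79.03
(344, 71, 76, 85) [ 525.9 -265.8] [50.9 63.4] 26.85
(220, 63, 71, 76) [ 409.3 -254.9] [55.2 55. ] 74.96
(0, 22, 178, 278) [ 246.9 -344.2] [280.8 179.2] 76.27

(277, 215, 51, 72) [ 450.4 -403.8] [74.6 40.6] 79.04
(344, 71, 76, 85) [ 525.7 -265.8] [50.7 63.1] 27.27
(221, 64, 70, 75) [ 409.3 -254.9] [54.8 54.3] 74.83
(0, 36, 178, 264) [ 246.9 -344.4] [280.2 179.2] 76.27

(277, 216, 51, 71) [ 450.3 -404.1] [74.  40.3] 79.05
(344, 71, 75, 85) [ 525.7 -265.7] [49.9 62.5] 27.26
(221, 64, 69, 75) [ 409.2 -255. ] [54.6 54.2] 74.99
```

Call:
move_arm(steps=[{"tx":-0.287,"ty":0.335,"tz":-0.2,"yaw":-0.083},{"tx":-0.287,"ty":0.335,"tz":-0.4,"yaw":-0.083},{"tx":-0.287,"ty":0.335,"tz":-0.7,"yaw":-0.083},{"tx":-0.287,"ty":0.335,"tz":-0.9,"yaw":-0.083},{"tx":-0.287,"ty":0.335,"tz":-0.9,"yaw":-0.083},{"tx":-0.287,"ty":0.335,"tz":-0.9,"yaw":-0.083}])

```text
time: 14.38
eef_pos: [410.5, -254.4, 59.8]
ee_rot: [[0.254, 0.967, 0.002], [0.967, -0.254, -0.001], [-0.0, 0.002, -1.0]]
ft_force: [0.2, 0.2, 0.3]
finger_gap: 85.6
```

```bash
python3 - <<'E'
from h import *
st();c=snap('wrist','w15.png')
E
```

```text
{'time': 14.375, 'q': [-0.555, 0.32, -0.516, 0.733, 0.0, 1.273], 'eef_pos': [410.476, -254.444, 59.841], 'ee_rot': [[0.254, 0.967, 0.002], [0.967, -0.254, -0.001], [-0.0, 0.002, -1.0]], 'ft_force': [0.186, 0.24, 0.265], 'finger_gap': 85.553}
```

View pics/w15.png

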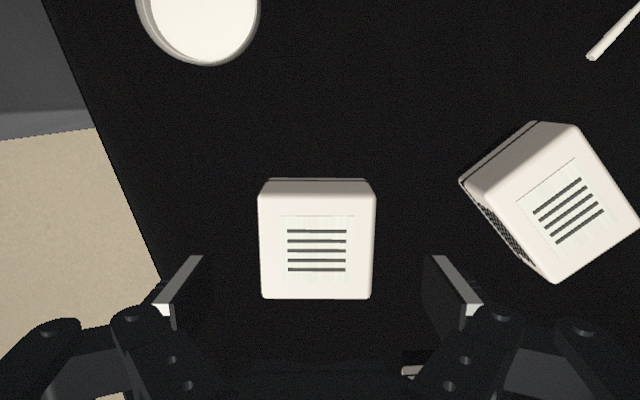

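Call:
move_arm(steps=[{"tx":0,"ty":0,"tz":-0.12,"yaw":0},{"tx":0,"ty":0,"tz":-0.22,"yaw":0},{"tx":0,"ty":0,"tz":-0.265,"yaw":0},{"tx":0,"ty":0,"tz":-0.265,"yaw":0},{"tx":0,"ty":0,"tz":-0.265,"yaw":0}])

```text
time: 15.05
eef_pos: [410.1, -255.6, 6.4]
ee_rot: [[0.256, 0.967, 0.002], [0.967, -0.256, -0.001], [-0.001, 0.002, -1.0]]
ft_force: [-0.1, -0.3, -0.2]
finger_gap: 85.5
```

```bash
python3 - <<'E'
from h import *
st();c=snap('wrist','w16.png'); print(proj(c,[*state()['eef_pos'][:2],56]))
E
```

```text
{'time': 15.05, 'q': [-0.557, 0.39, -0.585, 0.594, 0.0, 1.273], 'eef_pos': [410.131, -255.571, 6.446], 'ee_rot': [[0.256, 0.967, 0.002], [0.967, -0.256, -0.001], [-0.001, 0.002, -1.0]], 'ft_force': [-0.137, -0.318, -0.186], 'finger_gap': 85.537}
[318.9847196  313.97186248]
```

View pics/w16.png

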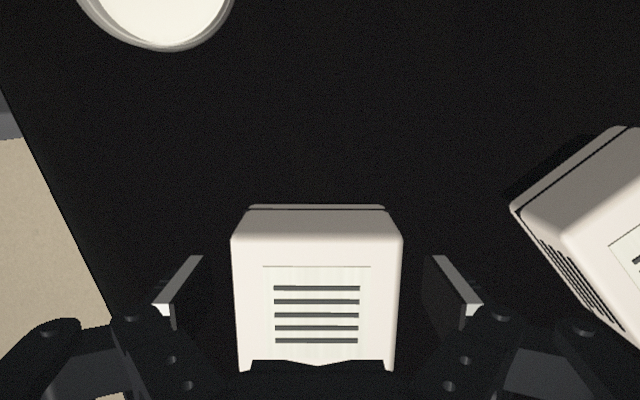

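Call:
move_arm(steps=[{"tx":0,"ty":0,"tz":0,"yaw":0},{"tx":0,"ty":0,"tz":0,"yaw":0},{"tx":0,"ty":0,"tz":0,"yaw":0},{"tx":0,"ty":0,"tz":0,"yaw":0}], claw=0.5, newtons=60)

```text
time: 15.6
eef_pos: [409.7, -255.3, 6.0]
ee_rot: [[0.256, 0.967, 0.001], [0.967, -0.256, -0.001], [-0.0, 0.001, -1.0]]
ft_force: [-0.1, 0.1, 5.1]
finger_gap: 55.3
```

Call:
move_arm(steps=[{"tx":0,"ty":0,"tz":0.1,"yaw":0},{"tx":0,"ty":0,"tz":0.4,"yaw":0},{"tx":0,"ty":0,"tz":0.7,"yaw":0},{"tx":0.3,"ty":0.2,"tz":0.75,"yaw":0.102},{"tx":0.6,"ty":0.5,"tz":0.75,"yaw":0.102},{"tx":0.9,"ty":0.9,"tz":0.75,"yaw":0.102},{"tx":0.97,"ty":0.9,"tz":0.75,"yaw":0.102},{"tx":0.97,"ty":0.9,"tz":0.75,"yaw":0.102},{"tx":0.97,"ty":0.9,"tz":0.75,"yaw":0.102}])

```text
time: 16.73
eef_pos: [603.0, -74.3, 154.4]
ee_rot: [[-0.063, 0.998, -0.002], [0.998, 0.063, -0.0], [-0.0, -0.002, -1.0]]
ft_force: [-0.6, 1.4, -2.1]
finger_gap: 55.3
```

```bash
python3 - <<'E'
from h import *
st();c=snap('wrist','w17.png')
E
```

```text
{'time': 16.725, 'q': [-0.122, 0.435, -0.052, 1.085, -0.001, 1.385], 'eef_pos': [602.988, -74.346, 154.395], 'ee_rot': [[-0.063, 0.998, -0.002], [0.998, 0.063, -0.0], [-0.0, -0.002, -1.0]], 'ft_force': [-0.617, 1.363, -2.141], 'finger_gap': 55.339}
```

View pics/w17.png

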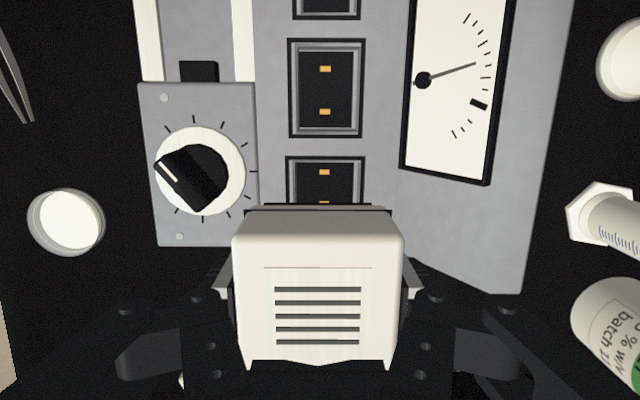

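```bash
python3 - <<'E'
from h import *
c=load('w17'); g=cv2.cvtColor(c['image'],cv2.COLOR_RGB2GRAY)
m=(g<70).astype(np.uint8); m[:,:280]=0; m[:,372:]=0; m[203:]=0
n,l,s,_=cv2.connectedComponentsWithStats(m)
for i in range(1,n):
    if s[i,4]>150:
        w=np.array([onz(c,u,v,45)[:2] for v,u in np.argwhere(l==i)]); r=cv2.minAreaRect(w.astype(np.float32)); print(s[i],r)
cv2.imwrite('pics/w17z.png',cv2.resize(c['image'][30:210,270:385,::-1],None,fx=4,fy=3.3,interpolation=cv2.INTER_CUBIC))
# w0 square too
c=load('wrist0')
E
```

```text
[292   0  69  20 381] ((600.3046875, 52.16619110107422), (45.491329193115234, 11.487471580505371), 3.561521291732788)
[303   0  46  12 552] ((599.8002319335938, 54.575828552246094), (30.185863494873047, 6.612782001495361), 3.5596866607666016)
[ 287   38   78  100 1172] ((603.3064575195312, 1.1540489196777344), (53.648040771484375, 67.11324310302734), 3.5659449100494385)
[ 298   52   55   75 3868] ((602.9052734375, 0.6590938568115234), (38.2130012512207, 50.24525451660156), 3.569309711456299)
[285 156  80  47 552] ((607.1368408203125, -64.2938232421875), (59.606449127197266, 35.88349533081055), 3.5964698791503906)
[ 294  163   60   40 2209] ((606.3179321289062, -66.99063110351562), (44.96708679199219, 30.589773178100586), 3.609902858734131)
```

View pics/w17z.png

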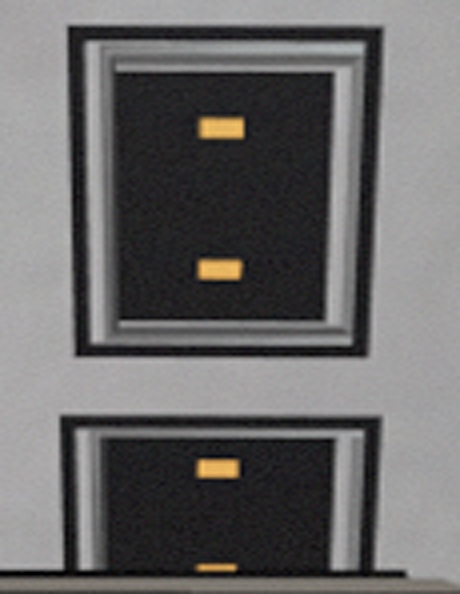

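```bash
python3 - <<'E'
from h import *
c=load('w17'); e=np.array([602.99,-74.35]); a=np.deg2rad(3.55)
R=np.array([[np.cos(a),-np.sin(a)],[np.sin(a),np.cos(a)]])
for (u,v),z in [((260,207),168.4),((380,207),168.4),((236,240),203.4),((402,240),203.4),((245,212),168.4),((395,212),168.4)]:
    p=onz(c,u,v,z); print((u,v),z,p.round(1),(R.T@(p[:2]-e)).round(1))
g=c['image'].mean(2)
print(g[200:245,320].round().astype(int).tolist())
cv2.imwrite('pics/w17y.png',cv2.resize(c['image'][195:300,215:425,::-1],None,fx=3.8,fy=3.8,interpolation=cv2.INTER_CUBIC))
E
```

```text
(260, 207) 168.4 [577.3 -49.3 168.4] [-24.1  26.6]
(380, 207) 168.4 [626.7 -46.2 168.4] [25.4 26.6]
(236, 240) 203.4 [575.3 -49.4 203.4] [-26.1  26.6]
(402, 240) 203.4 [627.7 -46.1 203.4] [26.4 26.7]
(245, 212) 168.4 [571.2 -51.9 168.4] [-30.4  24.4]
(395, 212) 168.4 [633.1 -48.  168.4] [31.7 24.5]
[46, 138, 136, 36, 20, 93, 121, 118, 120, 86, 48, 102, 118, 118, 118, 118, 122, 120, 120, 120, 120, 123, 121, 123, 121, 117, 121, 122, 118, 120, 123, 117, 122, 128, 145, 154, 166, 176, 184, 196, 203, 210, 217, 222, 228]
```

View pics/w17y.png

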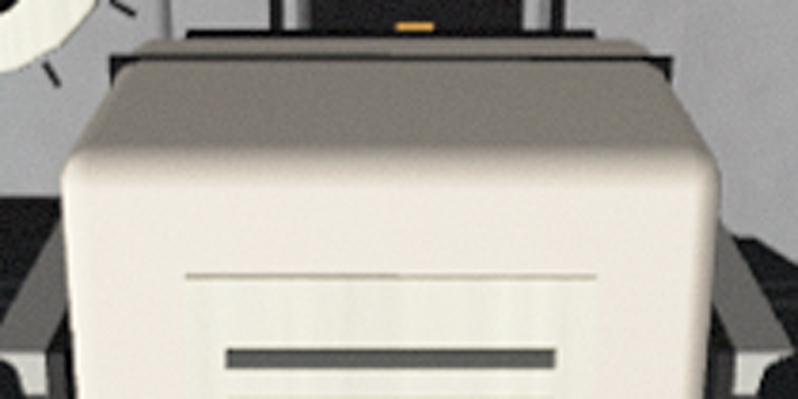

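```bash
python3 - <<'E'
from h import *
c=load('w17'); e=np.array([602.99,-74.35]); a=np.deg2rad(3.55)
R=np.array([[np.cos(a),-np.sin(a)],[np.sin(a),np.cos(a)]])
for (u,v),z,w in [((265,203.2),150.9,24),((371.6,203.2),150.9,24),((251,205.3),168.4,28),((387,205.3),168.4,28),((237,236),203.4,26)]:
    p=onz(c,u,v,z); print((u,v),z,(R.T@(p[:2]-e)).round(1),w)
E
```

```text
(265, 203.2) 150.9 [-24.7  22.9] 24
(371.6, 203.2) 150.9 [24.6 23. ] 24
(251, 205.3) 168.4 [-27.7  27.3] 28
(387, 205.3) 168.4 [28.2 27.4] 28
(237, 236) 203.4 [-25.7  28. ] 26
```

Call:
move_arm(steps=[{"tx":0.023,"ty":-0.0025,"tz":0,"yaw":0},{"tx":0.023,"ty":-0.0025,"tz":-0.2,"yaw":0},{"tx":0.023,"ty":-0.0025,"tz":-0.4,"yaw":0},{"tx":0.023,"ty":-0.0025,"tz":-0.49,"yaw":0},{"tx":0.023,"ty":-0.0025,"tz":-0.49,"yaw":0},{"tx":0.023,"ty":-0.0025,"tz":-0.49,"yaw":0}])

```text
time: 17.52
eef_pos: [608.3, -76.4, 58.6]
ee_rot: [[-0.06, 0.998, 0.002], [0.998, 0.06, -0.0], [-0.0, 0.002, -1.0]]
ft_force: [0.8, -0.1, -0.8]
finger_gap: 55.4
```

Call:
move_arm(steps=[{"tx":0,"ty":0,"tz":-0.02,"yaw":0},{"tx":0,"ty":0,"tz":-0.035,"yaw":0},{"tx":0,"ty":0,"tz":-0.04,"yaw":0}])

```text
time: 17.9
eef_pos: [607.8, -75.4, 49.4]
ee_rot: [[-0.061, 0.998, 0.0], [0.998, 0.061, -0.0], [-0.0, 0.0, -1.0]]
ft_force: [-0.3, 0.7, -0.6]
finger_gap: 55.5
```

```bash
python3 - <<'E'
from h import *
st();c=snap('side','sd18.png');im=c['image'][:,:,::-1];p=proj(c,[607,-75,60]).astype(int)
cv2.imwrite('pics/sd18z.png',cv2.resize(im[p[1]-50:p[1]+50,p[0]-60:p[0]+60],None,fx=6,fy=6,interpolation=cv2.INTER_CUBIC))
E
```

```text
{'time': 17.9, 'q': [-0.123, 0.522, -0.2, 0.849, -0.0, 1.386], 'eef_pos': [607.768, -75.428, 49.441], 'ee_rot': [[-0.061, 0.998, 0.0], [0.998, 0.061, -0.0], [-0.0, 0.0, -1.0]], 'ft_force': [-0.264, 0.717, -0.573], 'finger_gap': 55.536}
```

View pics/sd18z.png

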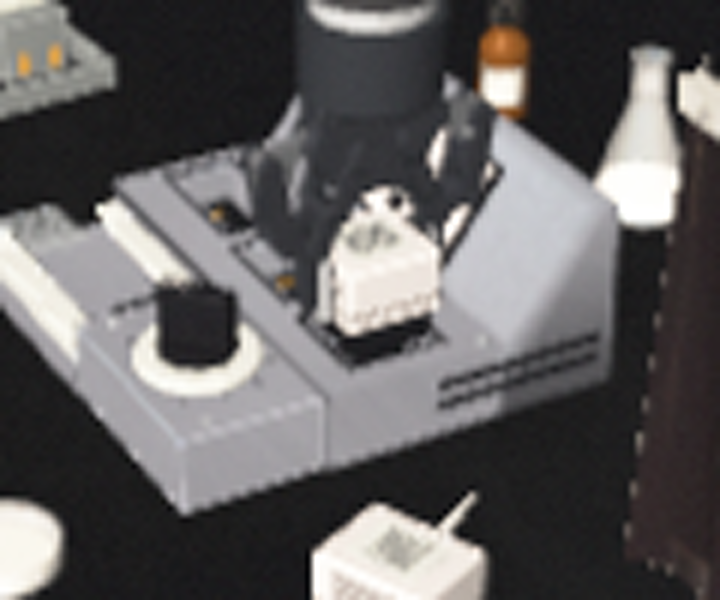

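Call:
move_arm(steps=[{"tx":0,"ty":0,"tz":-0.012,"yaw":0},{"tx":0,"ty":0,"tz":-0.012,"yaw":0}])

```text
time: 18.2
eef_pos: [608.4, -75.5, 47.1]
ee_rot: [[-0.061, 0.998, 0.001], [0.998, 0.061, 0.0], [-0.0, 0.001, -1.0]]
ft_force: [1.3, 0.2, -1.3]
finger_gap: 55.4
```

Call:
move_arm(steps=[{"tx":0,"ty":0,"tz":-0.012,"yaw":0},{"tx":0,"ty":0,"tz":-0.012,"yaw":0}])

```text
time: 18.45
eef_pos: [609.2, -75.5, 45.0]
ee_rot: [[-0.061, 0.998, 0.003], [0.998, 0.061, 0.0], [-0.0, 0.003, -1.0]]
ft_force: [3.2, 0.3, -0.4]
finger_gap: 55.3
```

Call:
move_arm(steps=[{"tx":0.01,"ty":0,"tz":0,"yaw":0},{"tx":0.01,"ty":0,"tz":-0.015,"yaw":0},{"tx":0.01,"ty":0,"tz":-0.03,"yaw":0},{"tx":0.01,"ty":0,"tz":-0.03,"yaw":0}])

```text
time: 18.95
eef_pos: [609.4, -75.4, 38.0]
ee_rot: [[-0.061, 0.998, -0.001], [0.998, 0.061, 0.0], [0.0, -0.001, -1.0]]
ft_force: [1.4, -0.6, -1.4]
finger_gap: 55.3
```

Call:
move_arm(steps=[{"tx":0,"ty":0,"tz":-0.015,"yaw":0},{"tx":0,"ty":0,"tz":-0.03,"yaw":0},{"tx":0,"ty":0,"tz":-0.03,"yaw":0}])

```text
time: 19.32
eef_pos: [609.4, -75.5, 32.2]
ee_rot: [[-0.061, 0.998, -0.001], [0.998, 0.061, 0.0], [0.0, -0.001, -1.0]]
ft_force: [0.7, -0.7, -2.3]
finger_gap: 54.8
```

Call:
move_arm(steps=[{"tx":0,"ty":0,"tz":-0.006,"yaw":0},{"tx":0,"ty":0,"tz":-0.01,"yaw":0},{"tx":0,"ty":0,"tz":-0.01,"yaw":0}])

```text
time: 19.7
eef_pos: [609.5, -75.5, 31.4]
ee_rot: [[-0.061, 0.998, -0.0], [0.998, 0.061, -0.0], [-0.0, -0.0, -1.0]]
ft_force: [-2.8, 0.2, 4.8]
finger_gap: 55.5
```

Call:
move_arm(steps=[{"tx":0,"ty":0,"tz":-0.01,"yaw":0},{"tx":0,"ty":0,"tz":-0.01,"yaw":0}])

```text
time: 19.95
eef_pos: [609.5, -75.5, 31.3]
ee_rot: [[-0.061, 0.998, 0.001], [0.998, 0.061, -0.0], [-0.0, 0.001, -1.0]]
ft_force: [-5.9, 0.2, 17.0]
finger_gap: 55.7
```

Call:
move_arm(steps=[{"tx":0,"ty":0,"tz":0.01,"yaw":0},{"tx":0,"ty":0,"tz":0.01,"yaw":0},{"tx":0,"ty":0,"tz":0.01,"yaw":0}], claw=-0.5)

```text
time: 20.32
eef_pos: [609.7, -75.5, 30.2]
ee_rot: [[-0.061, 0.998, -0.0], [0.998, 0.061, 0.0], [0.0, -0.0, -1.0]]
ft_force: [0.1, 0.1, 0.9]
finger_gap: 64.2
```

Call:
move_arm(steps=[{"tx":0,"ty":0,"tz":0.2,"yaw":0},{"tx":0,"ty":0,"tz":0.5,"yaw":0},{"tx":0,"ty":-0.3,"tz":0.9,"yaw":0},{"tx":-0.2,"ty":-0.6,"tz":0.95,"yaw":0},{"tx":-0.38,"ty":-0.9,"tz":0.95,"yaw":0.13},{"tx":-0.38,"ty":-0.9,"tz":0.95,"yaw":0.13},{"tx":-0.38,"ty":-0.9,"tz":0.95,"yaw":0.13}])

```text
time: 21.2
eef_pos: [532.3, -258.6, 221.0]
ee_rot: [[-0.45, 0.893, 0.0], [0.893, 0.45, -0.001], [-0.001, -0.0, -1.0]]
ft_force: [0.3, 0.5, -0.0]
finger_gap: 64.3
```

```bash
python3 - <<'E'
from h import *
st();c=snap('wrist','w19.png'); mods(c,225)
c=snap('side','sd19.png');im=c['image'][:,:,::-1]
cv2.imwrite('pics/sd19z.png',cv2.resize(im[140:350,210:410],None,fx=2.8,fy=2.8,interpolation=cv2.INTER_CUBIC))
E
```

```text
{'time': 21.2, 'q': [-0.452, 0.375, 0.029, 1.224, -0.001, 0.652], 'eef_pos': [532.347, -258.551, 220.998], 'ee_rot': [[-0.45, 0.893, 0.0], [0.893, 0.45, -0.001], [-0.001, -0.0, -1.0]], 'ft_force': [0.301, 0.454, -0.012], 'finger_gap': 64.285}
(597, 235, 43, 61) [ 845.  -201.7] [38.8 71.7] 87.51
(144, 230, 71, 68) [ 449.9 -404. ] [73.  39.5] 78.19
(282, 146, 53, 66) [ 526.3 -265. ] [47.5 61.6] 26.93
(579, 0, 61, 25) [684.  -29.4] [50.1 17.6] 26.73
(469, 0, 96, 65) [616.8 -68.1] [59.8 53.1] 4.23
```

View pics/w19.png

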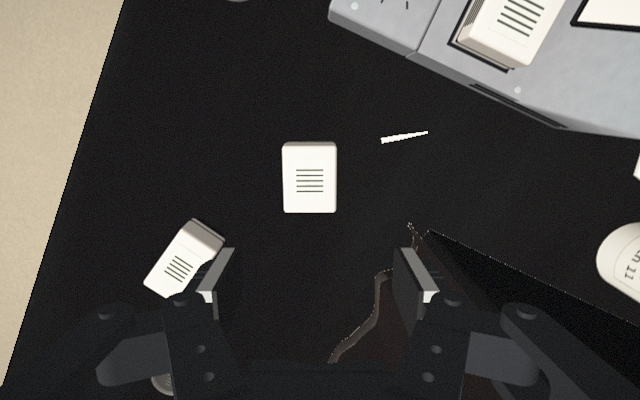

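View pics/sd19z.png

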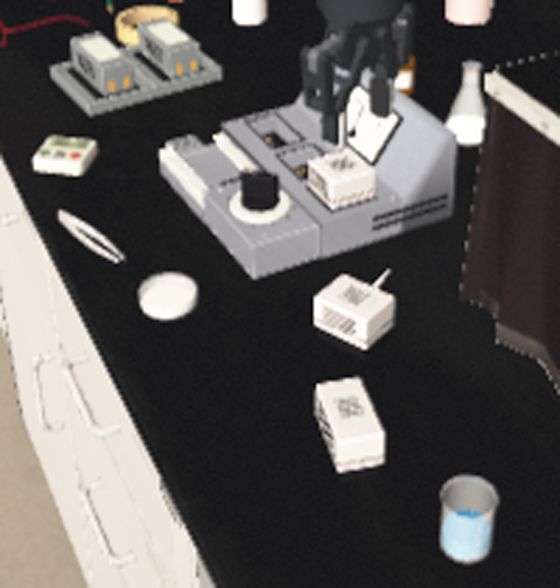

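Call:
move_arm(steps=[{"tx":-0.032,"ty":-0.0475,"tz":-0.3,"yaw":0},{"tx":-0.032,"ty":-0.0475,"tz":-0.6,"yaw":0},{"tx":-0.032,"ty":-0.0475,"tz":-0.8,"yaw":0},{"tx":-0.032,"ty":-0.0475,"tz":-0.8,"yaw":0},{"tx":-0.032,"ty":-0.0475,"tz":-0.8,"yaw":0}], claw=-0.75)

```text
time: 21.92
eef_pos: [528.7, -265.1, 61.9]
ee_rot: [[-0.453, 0.891, 0.002], [0.891, 0.453, -0.001], [-0.002, 0.001, -1.0]]
ft_force: [0.8, -0.5, 1.0]
finger_gap: 74.7
```

```bash
python3 - <<'E'
from h import *
st();c=snap('wrist','w20.png'); mods(c,225,vmax=340); print(proj(c,[*state()['eef_pos'][:2],56]))
E
```

```text
{'time': 21.925, 'q': [-0.465, 0.478, -0.243, 0.848, 0.0, 0.636], 'eef_pos': [528.733, -265.114, 61.908], 'ee_rot': [[-0.453, 0.891, 0.002], [0.891, 0.453, -0.001], [-0.002, 0.001, -1.0]], 'ft_force': [0.786, -0.453, 0.968], 'finger_gap': 74.673}
(262, 183, 103, 119) [ 526.2 -265.1] [47.6 61.9] 26.86
[318.63697702 248.36137214]
```

View pics/w20.png

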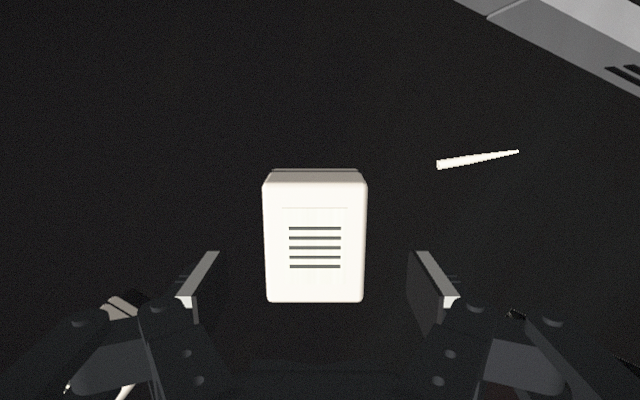

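Call:
move_arm(steps=[{"tx":0,"ty":0,"tz":-0.12,"yaw":0},{"tx":0,"ty":0,"tz":-0.22,"yaw":0},{"tx":0,"ty":0,"tz":-0.272,"yaw":0},{"tx":0,"ty":0,"tz":-0.272,"yaw":0}])

```text
time: 22.48
eef_pos: [527.9, -265.2, 6.9]
ee_rot: [[-0.453, 0.892, 0.001], [0.892, 0.453, -0.0], [-0.001, 0.001, -1.0]]
ft_force: [-0.0, -0.2, -0.6]
finger_gap: 74.8
```

Call:
move_arm(steps=[{"tx":0,"ty":0,"tz":0,"yaw":0},{"tx":0,"ty":0,"tz":0,"yaw":0},{"tx":0,"ty":0,"tz":0,"yaw":0},{"tx":0,"ty":0,"tz":0,"yaw":0}], claw=0.5)

```text
time: 22.98
eef_pos: [528.6, -265.6, 7.6]
ee_rot: [[-0.453, 0.892, 0.003], [0.892, 0.453, -0.001], [-0.002, 0.002, -1.0]]
ft_force: [-0.4, -0.0, 5.9]
finger_gap: 49.1
```

```bash
python3 - <<'E'
from h import *
st()
E
```

```text
{'time': 22.975, 'q': [-0.466, 0.534, -0.31, 0.724, -0.0, 0.635], 'eef_pos': [528.587, -265.634, 7.585], 'ee_rot': [[-0.453, 0.892, 0.003], [0.892, 0.453, -0.001], [-0.002, 0.002, -1.0]], 'ft_force': [-0.424, -0.043, 5.937], 'finger_gap': 49.13}
```

Call:
move_arm(steps=[{"tx":0,"ty":0,"tz":0.1,"yaw":0},{"tx":0,"ty":0,"tz":0.4,"yaw":0},{"tx":0,"ty":0.1,"tz":0.7,"yaw":-0.06},{"tx":0.15,"ty":0.4,"tz":0.75,"yaw":-0.13},{"tx":0.3,"ty":0.7,"tz":0.75,"yaw":-0.13},{"tx":0.388,"ty":0.9,"tz":0.75,"yaw":-0.13},{"tx":0.388,"ty":0.9,"tz":0.75,"yaw":-0.13}])

```text
time: 23.85
eef_pos: [606.2, -81.0, 155.8]
ee_rot: [[-0.067, 0.998, 0.0], [0.998, 0.067, 0.001], [0.001, 0.0, -1.0]]
ft_force: [-1.3, -0.4, -0.9]
finger_gap: 49.4
```

Call:
move_arm(steps=[{"tx":0,"ty":0.2,"tz":0,"yaw":0},{"tx":0,"ty":0.43,"tz":0,"yaw":0},{"tx":0,"ty":0.43,"tz":0,"yaw":0},{"tx":0,"ty":0.43,"tz":0,"yaw":0},{"tx":0,"ty":0.43,"tz":0,"yaw":0}])

```text
time: 24.48
eef_pos: [604.7, -0.4, 156.1]
ee_rot: [[-0.059, 0.998, -0.0], [0.998, 0.059, -0.0], [-0.0, -0.001, -1.0]]
ft_force: [-0.4, -0.2, -2.3]
finger_gap: 49.7
```

```bash
python3 - <<'E'
from h import *
st();c=snap('wrist','w21.png')
cv2.imwrite('pics/w21y.png',cv2.resize(c['image'][150:300,215:425,::-1],None,fx=3.8,fy=3.8,interpolation=cv2.INTER_CUBIC))
E
```

```text
{'time': 24.475, 'q': [-0.0, 0.428, -0.059, 1.084, -0.0, 1.511], 'eef_pos': [604.732, -0.426, 156.061], 'ee_rot': [[-0.059, 0.998, -0.0], [0.998, 0.059, -0.0], [-0.0, -0.001, -1.0]], 'ft_force': [-0.402, -0.175, -2.301], 'finger_gap': 49.66}
```

View pics/w21.png

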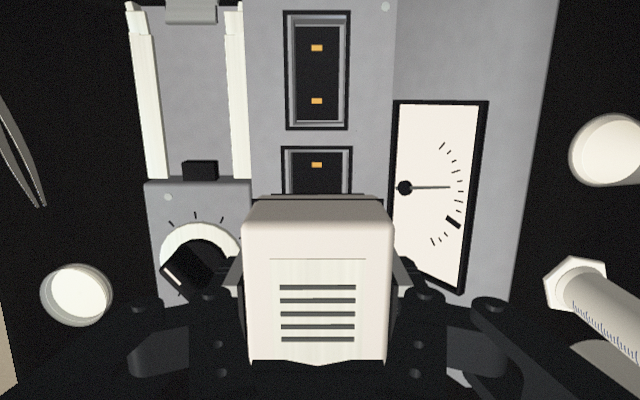

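View pics/w21y.png

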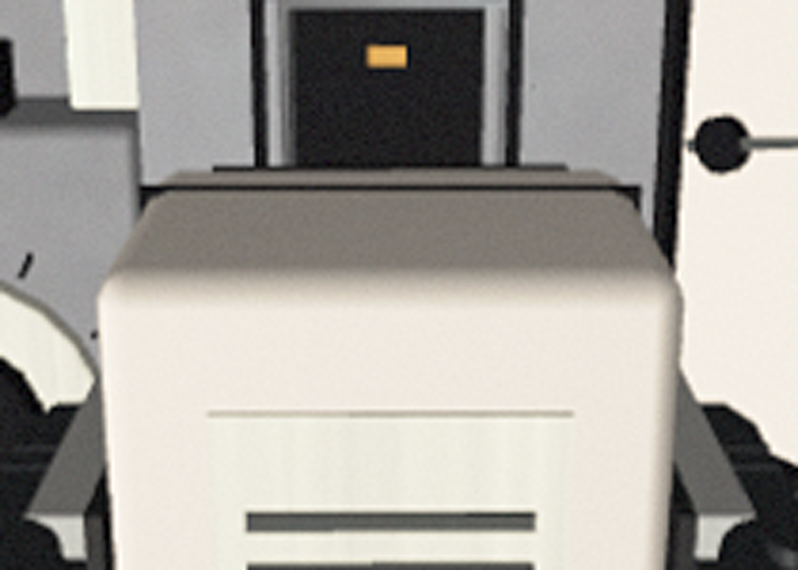

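```bash
python3 - <<'E'
from h import *
c=load('w21'); e=np.array([604.73,-0.43]); a=np.deg2rad(3.5)
R=np.array([[np.cos(a),-np.sin(a)],[np.sin(a),np.cos(a)]])
for (u,v),z,w in [((271,193.5),151,28),((364.2,193.5),151,28),((256,194.8),168.5,32),((378,194.8),168.5,32)]:
    p=onz(c,u,v,z); print((u,v),z,(R.T@(p[:2]-e)).round(1),w)
g=cv2.cvtColor(c['image'],cv2.COLOR_RGB2GRAY)
m=(g<70).astype(np.uint8); m[:,:275]=0; m[:,360:]=0; m[193:]=0
n,l,s,_=cv2.connectedComponentsWithStats(m)
for i in range(1,n):
    if s[i,4]>150:
        w=np.array([onz(c,u,v,45)[:2] for v,u in np.argwhere(l==i)]); r=cv2.minAreaRect(w.astype(np.float32)); print(s[i],r)
E
```

```text
(271, 193.5) 151 [-21.8  27.2] 28
(364.2, 193.5) 151 [21.4 27.1] 28
(256, 194.8) 168.5 [-25.6  31.4] 32
(378, 194.8) 168.5 [24.7 31.3] 32
[ 283   10   68  120 1197] ((598.3660888671875, 86.24789428710938), (45.58724594116211, 79.07296752929688), 3.23378849029541)
[ 294   26   45   94 3922] ((598.4915771484375, 84.98397827148438), (30.91666603088379, 62.033870697021484), 3.3975460529327393)
[281 146  72  47 491] ((602.4555053710938, 16.624576568603516), (53.5146369934082, 35.53626251220703), 3.380582094192505)
[ 291  152   51   41 1964] ((602.5012817382812, 14.378971099853516), (38.55055236816406, 31.046300888061523), 3.3818538188934326)
```

Call:
move_arm(steps=[{"tx":0,"ty":0,"tz":-0.2,"yaw":0},{"tx":0,"ty":0,"tz":-0.4,"yaw":0},{"tx":0,"ty":0,"tz":-0.48,"yaw":0},{"tx":0,"ty":0,"tz":-0.5,"yaw":0},{"tx":0,"ty":0,"tz":-0.5,"yaw":0}])

```text
time: 25.15
eef_pos: [606.0, 0.7, 57.2]
ee_rot: [[-0.061, 0.998, 0.002], [0.998, 0.061, -0.0], [-0.0, 0.002, -1.0]]
ft_force: [-0.6, 0.1, -1.2]
finger_gap: 49.5
```

Call:
move_arm(steps=[{"tx":0,"ty":0,"tz":-0.015,"yaw":0},{"tx":0,"ty":0,"tz":-0.03,"yaw":0},{"tx":0,"ty":0,"tz":-0.03,"yaw":0}])

```text
time: 25.52
eef_pos: [605.0, 1.1, 50.3]
ee_rot: [[-0.061, 0.998, 0.0], [0.998, 0.061, 0.0], [0.0, 0.0, -1.0]]
ft_force: [0.2, 0.3, -1.8]
finger_gap: 49.6
```

Call:
move_arm(steps=[{"tx":0,"ty":0,"tz":-0.01,"yaw":0},{"tx":0,"ty":0,"tz":-0.02,"yaw":0},{"tx":0,"ty":0,"tz":-0.02,"yaw":0}])

```text
time: 25.9
eef_pos: [605.0, 1.0, 46.0]
ee_rot: [[-0.061, 0.998, -0.0], [0.998, 0.061, 0.0], [0.0, -0.0, -1.0]]
ft_force: [-0.2, 0.2, -2.2]
finger_gap: 49.3
```

Call:
move_arm(steps=[{"tx":0,"ty":0,"tz":-0.02,"yaw":0},{"tx":0,"ty":0,"tz":-0.04,"yaw":0},{"tx":0,"ty":0,"tz":-0.06,"yaw":0},{"tx":0,"ty":0,"tz":-0.06,"yaw":0}])

```text
time: 26.4
eef_pos: [605.0, 1.0, 33.8]
ee_rot: [[-0.061, 0.998, -0.0], [0.998, 0.061, 0.0], [0.0, -0.0, -1.0]]
ft_force: [1.1, 0.6, -2.3]
finger_gap: 49.6
```

Call:
move_arm(steps=[{"tx":0,"ty":0,"tz":-0.008,"yaw":0},{"tx":0,"ty":0,"tz":-0.008,"yaw":0}])

```text
time: 26.65
eef_pos: [605.0, 1.0, 32.7]
ee_rot: [[-0.061, 0.998, 0.0], [0.998, 0.061, 0.0], [0.0, 0.0, -1.0]]
ft_force: [-0.0, 0.4, -1.6]
finger_gap: 49.3
```

Call:
move_arm(steps=[{"tx":0,"ty":0,"tz":-0.008,"yaw":0},{"tx":0,"ty":0,"tz":-0.008,"yaw":0}])

```text
time: 26.9
eef_pos: [605.0, 1.0, 32.6]
ee_rot: [[-0.061, 0.998, 0.001], [0.998, 0.061, -0.0], [-0.0, 0.001, -1.0]]
ft_force: [-3.6, -0.1, 7.3]
finger_gap: 49.4
```

Call:
move_arm(steps=[{"tx":0,"ty":0,"tz":0.008,"yaw":0},{"tx":0,"ty":0,"tz":0.008,"yaw":0},{"tx":0,"ty":0,"tz":0.008,"yaw":0}], claw=-0.36)

```text
time: 27.28
eef_pos: [605.0, 1.0, 32.5]
ee_rot: [[-0.061, 0.998, -0.0], [0.998, 0.061, 0.0], [0.0, -0.0, -1.0]]
ft_force: [-0.6, -0.4, -0.1]
finger_gap: 58.1
```

Call:
move_arm(steps=[{"tx":0,"ty":0,"tz":0.2,"yaw":0},{"tx":0,"ty":0,"tz":0.5,"yaw":0},{"tx":0,"ty":-0.3,"tz":0.8,"yaw":0},{"tx":-0.2,"ty":-0.6,"tz":0.95,"yaw":0},{"tx":-0.4,"ty":-0.9,"tz":0.95,"yaw":-0.05},{"tx":-0.4,"ty":-1,"tz":0.95,"yaw":-0.081},{"tx":-0.4,"ty":-1,"tz":0.95,"yaw":-0.081}])

```text
time: 28.15
eef_pos: [523.7, -202.5, 223.3]
ee_rot: [[0.198, 0.98, 0.001], [0.98, -0.198, -0.001], [-0.001, 0.001, -1.0]]
ft_force: [0.7, 0.8, -1.1]
finger_gap: 58.3
```

Call:
move_arm(steps=[{"tx":-0.2,"ty":-0.3,"tz":0,"yaw":0},{"tx":-0.365,"ty":-0.6,"tz":0,"yaw":0},{"tx":-0.365,"ty":-0.9,"tz":0,"yaw":0},{"tx":-0.365,"ty":-1,"tz":0,"yaw":0},{"tx":-0.365,"ty":-1,"tz":0,"yaw":0},{"tx":-0.365,"ty":-1,"tz":0,"yaw":0}], claw=-0.75)

```text
time: 28.9
eef_pos: [452.3, -397.7, 222.0]
ee_rot: [[0.191, 0.982, -0.001], [0.982, -0.191, 0.002], [0.001, -0.001, -1.0]]
ft_force: [0.9, 1.0, -0.2]
finger_gap: 74.5
```

```bash
python3 - <<'E'
from h import *
st();c=snap('wrist','w22.png'); mods(c,225)
c=snap('side','sd22.png');im=c['image'][:,:,::-1]
cv2.imwrite('pics/sd22z.png',cv2.resize(im[140:350,210:410],None,fx=2.8,fy=2.8,interpolation=cv2.INTER_CUBIC))
E
```

```text
{'time': 28.9, 'q': [-0.722, 0.395, 0.063, 1.24, 0.001, 1.041], 'eef_pos': [452.326, -397.727, 221.998], 'ee_rot': [[0.191, 0.982, -0.001], [0.982, -0.191, 0.002], [0.001, -0.001, -1.0]], 'ft_force': [0.914, 0.956, -0.2], 'finger_gap': 74.454}
(251, 140, 47, 79) [ 411.9 -393.8] [74.5 40.7] 79.73
(0, 45, 200, 255) [ 248.9 -386.2] [255.2 191.4] 65.12
```

View pics/w22.png

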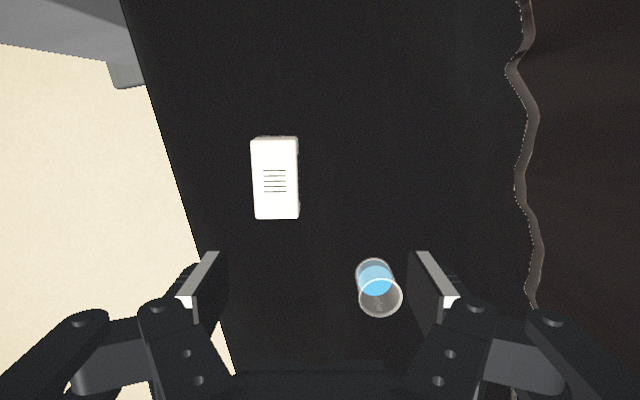

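View pics/sd22z.png

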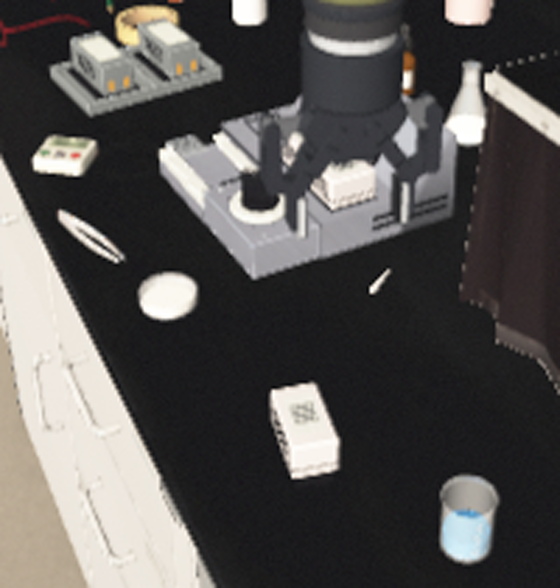

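The long module has been knocked about 40 mm and now stands at (412, -394). I'll aim for the new pose.

Call:
move_arm(steps=[{"tx":-0.1935,"ty":0.0245,"tz":-0.2,"yaw":0.004},{"tx":-0.1935,"ty":0.0245,"tz":-0.5,"yaw":0.004},{"tx":-0.1935,"ty":0.0245,"tz":-0.8,"yaw":0.004},{"tx":-0.1935,"ty":0.0245,"tz":-0.8,"yaw":0.004},{"tx":-0.1935,"ty":0.0245,"tz":-0.8,"yaw":0.004}])

```text
time: 29.62
eef_pos: [414.7, -394.5, 64.6]
ee_rot: [[0.178, 0.984, 0.002], [0.984, -0.178, -0.002], [-0.001, 0.002, -1.0]]
ft_force: [-0.2, -1.6, 0.4]
finger_gap: 74.8
```

```bash
python3 - <<'E'
from h import *
st();c=snap('wrist','w23.png'); mods(c,225,vmax=345); print(proj(c,[*state()['eef_pos'][:2],56]))
E
```

```text
{'time': 29.625, 'q': [-0.76, 0.446, -0.29, 0.832, 0.0, 0.99], 'eef_pos': [414.74, -394.46, 64.624], 'ee_rot': [[0.178, 0.984, 0.002], [0.984, -0.178, -0.002], [-0.001, 0.002, -1.0]], 'ft_force': [-0.156, -1.576, 0.433], 'finger_gap': 74.816}
(269, 171, 86, 139) [ 411.7 -393.7] [73.6 39.9] 79.83
[320.03233582 245.76762576]
```

View pics/w23.png

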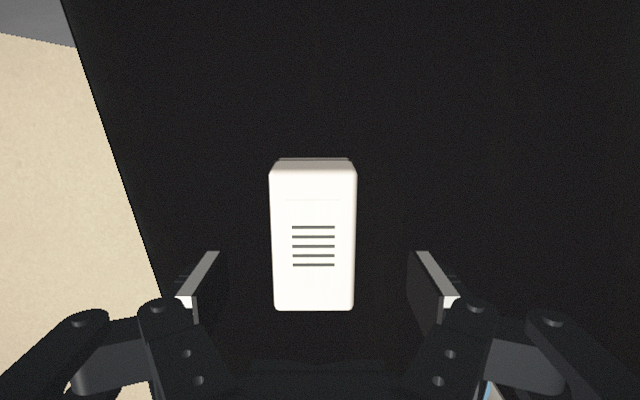

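Call:
move_arm(steps=[{"tx":0,"ty":0,"tz":-0.12,"yaw":0},{"tx":0,"ty":0,"tz":-0.22,"yaw":0},{"tx":0,"ty":0,"tz":-0.27,"yaw":0},{"tx":0,"ty":0,"tz":-0.27,"yaw":0}])

```text
time: 30.18
eef_pos: [414.1, -394.7, 9.7]
ee_rot: [[0.18, 0.984, 0.001], [0.984, -0.18, -0.001], [-0.001, 0.001, -1.0]]
ft_force: [0.2, 0.1, -0.1]
finger_gap: 74.5
```

Call:
move_arm(steps=[{"tx":0,"ty":0,"tz":0,"yaw":0},{"tx":0,"ty":0,"tz":0,"yaw":0},{"tx":0,"ty":0,"tz":0,"yaw":0},{"tx":0,"ty":0,"tz":0,"yaw":0},{"tx":0,"ty":0,"tz":0,"yaw":0}], claw=0.5)

```text
time: 30.8
eef_pos: [414.0, -394.9, 9.8]
ee_rot: [[0.18, 0.984, 0.002], [0.984, -0.18, -0.002], [-0.001, 0.002, -1.0]]
ft_force: [-0.9, 0.4, 5.8]
finger_gap: 41.3
```

```bash
python3 - <<'E'
from h import *
st()
E
```

```text
{'time': 30.8, 'q': [-0.762, 0.505, -0.358, 0.705, -0.0, 0.99], 'eef_pos': [414.028, -394.888, 9.812], 'ee_rot': [[0.18, 0.984, 0.002], [0.984, -0.18, -0.002], [-0.001, 0.002, -1.0]], 'ft_force': [-0.88, 0.371, 5.769], 'finger_gap': 41.256}
```

Call:
move_arm(steps=[{"tx":0,"ty":0,"tz":0.1,"yaw":0},{"tx":0,"ty":0,"tz":0.4,"yaw":0},{"tx":0.05,"ty":0.1,"tz":0.7,"yaw":0.03},{"tx":0.15,"ty":0.4,"tz":0.75,"yaw":0.077},{"tx":0.3,"ty":0.7,"tz":0.75,"yaw":0.077},{"tx":0.4,"ty":1,"tz":0.75,"yaw":0.077},{"tx":0.4,"ty":1,"tz":0.75,"yaw":0.077}])

```text
time: 31.68
eef_pos: [493.7, -190.4, 158.4]
ee_rot: [[-0.067, 0.998, -0.001], [0.998, 0.067, 0.001], [0.001, -0.001, -1.0]]
ft_force: [-0.4, -0.8, -2.1]
finger_gap: 41.7
```

Call:
move_arm(steps=[{"tx":0.2,"ty":0.3,"tz":0,"yaw":0},{"tx":0.4,"ty":0.6,"tz":0,"yaw":0},{"tx":0.534,"ty":0.9,"tz":0,"yaw":0},{"tx":0.534,"ty":1,"tz":0,"yaw":0}])

```text
time: 32.17
eef_pos: [601.5, 7.3, 158.0]
ee_rot: [[-0.062, 0.998, 0.0], [0.998, 0.062, -0.0], [-0.0, 0.0, -1.0]]
ft_force: [0.0, -0.8, -2.4]
finger_gap: 41.5
```

Call:
move_arm(steps=[{"tx":0,"ty":0.25,"tz":0,"yaw":0},{"tx":0,"ty":0.4,"tz":0,"yaw":0},{"tx":0,"ty":0.4,"tz":0,"yaw":0},{"tx":0,"ty":0.4,"tz":0,"yaw":0},{"tx":0,"ty":0.4,"tz":0,"yaw":0}])

```text
time: 32.8
eef_pos: [600.0, 84.4, 158.4]
ee_rot: [[-0.059, 0.998, -0.0], [0.998, 0.059, -0.0], [-0.0, -0.0, -1.0]]
ft_force: [0.8, -0.2, -1.7]
finger_gap: 41.0
```

```bash
python3 - <<'E'
from h import *
st();c=snap('wrist','w24.png')
cv2.imwrite('pics/w24y.png',cv2.resize(c['image'][130:280,215:425,::-1],None,fx=3.8,fy=3.8,interpolation=cv2.INTER_CUBIC))
E
```

```text
{'time': 32.8, 'q': [0.14, 0.429, -0.051, 1.091, -0.0, 1.651], 'eef_pos': [600.04, 84.41, 158.448], 'ee_rot': [[-0.059, 0.998, -0.0], [0.998, 0.059, -0.0], [-0.0, -0.0, -1.0]], 'ft_force': [0.838, -0.16, -1.656], 'finger_gap': 41.025}
```

View pics/w24.png

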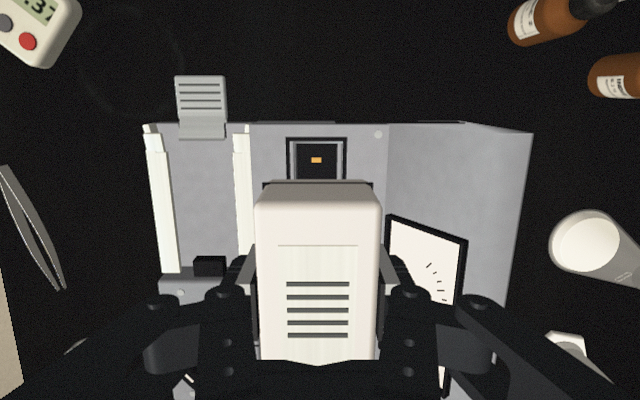

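View pics/w24y.png

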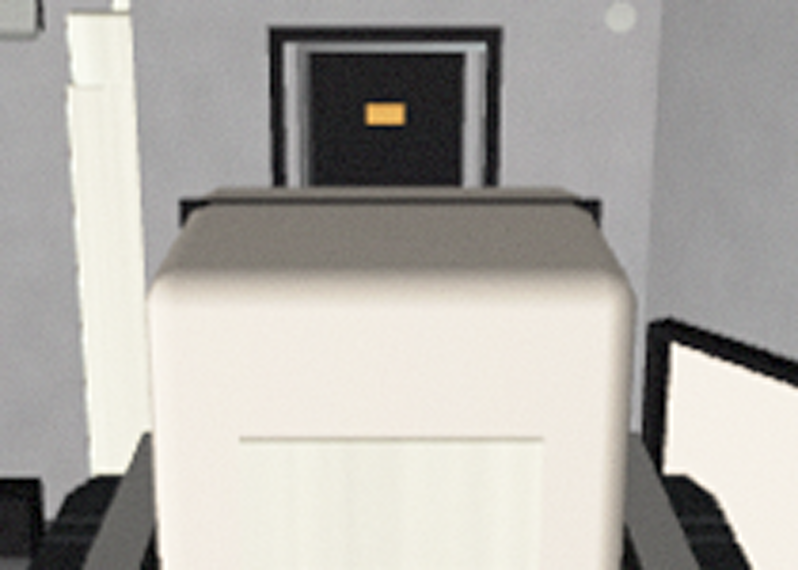

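```bash
python3 - <<'E'
from h import *
c=load('w24'); e=np.array([600.04,84.41]); a=np.deg2rad(3.45)
R=np.array([[np.cos(a),-np.sin(a)],[np.sin(a),np.cos(a)]])
for (u,v),z,w in [((269,179.3),168.6,38),((369,179.3),168.6,38)]:
    p=onz(c,u,v,z); print((u,v),z,(R.T@(p[:2]-e)).round(1),w)
g=cv2.cvtColor(c['image'],cv2.COLOR_RGB2GRAY)
m=(g<70).astype(np.uint8); m[:,:284]=0; m[:,350:]=0; m[178:]=0; m[:130]=0
n,l,s,_=cv2.connectedComponentsWithStats(m)
for i in range(1,n):
    if s[i,4]>150:
        w=np.array([onz(c,u,v,45)[:2] for v,u in np.argwhere(l==i)]); r=cv2.minAreaRect(w.astype(np.float32)); print(s[i],r)
E
```

```text
(269, 179.3) 168.6 [-20.4  37.4] 38
(369, 179.3) 168.6 [21.  37.4] 38
[286 137  61  41 442] ((596.9041137695312, 110.27592468261719), (45.410362243652344, 30.59359359741211), 3.372112274169922)
[ 296  144   41   34 1313] ((597.1484375, 107.67779541015625), (30.69415855407715, 25.377378463745117), 3.372218608856201)
```

Call:
move_arm(steps=[{"tx":0,"ty":0,"tz":-0.2,"yaw":0},{"tx":0,"ty":0,"tz":-0.4,"yaw":0},{"tx":0,"ty":0,"tz":-0.48,"yaw":0},{"tx":0,"ty":0,"tz":-0.5,"yaw":0},{"tx":0,"ty":0,"tz":-0.5,"yaw":0}])

```text
time: 33.48
eef_pos: [601.1, 85.8, 59.7]
ee_rot: [[-0.061, 0.998, 0.002], [0.998, 0.061, 0.0], [0.0, 0.002, -1.0]]
ft_force: [-0.0, 0.3, -1.6]
finger_gap: 41.0
```

Call:
move_arm(steps=[{"tx":0,"ty":0,"tz":-0.015,"yaw":0},{"tx":0,"ty":0,"tz":-0.03,"yaw":0},{"tx":0,"ty":0,"tz":-0.03,"yaw":0}])

```text
time: 33.85
eef_pos: [600.1, 86.0, 52.7]
ee_rot: [[-0.061, 0.998, 0.0], [0.998, 0.061, 0.0], [0.0, 0.0, -1.0]]
ft_force: [-0.1, 0.3, -2.2]
finger_gap: 41.4
```

Call:
move_arm(steps=[{"tx":0,"ty":0,"tz":-0.01,"yaw":0},{"tx":0,"ty":0,"tz":-0.02,"yaw":0},{"tx":0,"ty":0,"tz":-0.02,"yaw":0}])

```text
time: 34.22
eef_pos: [600.0, 85.9, 48.4]
ee_rot: [[-0.061, 0.998, -0.0], [0.998, 0.061, -0.0], [-0.0, -0.0, -1.0]]
ft_force: [-0.2, 0.3, -1.3]
finger_gap: 41.5
```

Call:
move_arm(steps=[{"tx":0,"ty":0,"tz":-0.02,"yaw":0},{"tx":0,"ty":0,"tz":-0.04,"yaw":0},{"tx":0,"ty":0,"tz":-0.06,"yaw":0},{"tx":0,"ty":0,"tz":-0.06,"yaw":0}])

```text
time: 34.72
eef_pos: [599.9, 85.9, 36.1]
ee_rot: [[-0.061, 0.998, -0.001], [0.998, 0.061, -0.0], [-0.0, -0.001, -1.0]]
ft_force: [1.0, 0.8, -1.7]
finger_gap: 41.4
```

Call:
move_arm(steps=[{"tx":0,"ty":0,"tz":-0.008,"yaw":0},{"tx":0,"ty":0,"tz":-0.008,"yaw":0}])

```text
time: 34.98
eef_pos: [600.0, 85.9, 35.0]
ee_rot: [[-0.061, 0.998, -0.0], [0.998, 0.061, -0.0], [-0.0, -0.0, -1.0]]
ft_force: [-0.1, 0.2, -1.4]
finger_gap: 41.4
```

Call:
move_arm(steps=[{"tx":0,"ty":0,"tz":-0.008,"yaw":0},{"tx":0,"ty":0,"tz":-0.008,"yaw":0}])

```text
time: 35.22
eef_pos: [600.1, 85.9, 34.8]
ee_rot: [[-0.061, 0.998, 0.001], [0.998, 0.061, 0.0], [0.0, 0.001, -1.0]]
ft_force: [-2.8, -0.4, 6.5]
finger_gap: 41.5
```

Call:
move_arm(steps=[{"tx":0,"ty":0,"tz":0.008,"yaw":0},{"tx":0,"ty":0,"tz":0.008,"yaw":0},{"tx":0,"ty":0,"tz":0.008,"yaw":0}], claw=-0.2)

```text
time: 35.6
eef_pos: [600.1, 85.9, 34.9]
ee_rot: [[-0.061, 0.998, -0.0], [0.998, 0.061, 0.0], [0.0, -0.0, -1.0]]
ft_force: [1.2, -0.2, -0.1]
finger_gap: 51.4
```

Call:
move_arm(steps=[{"tx":0,"ty":0,"tz":0.2,"yaw":0},{"tx":0,"ty":0,"tz":0.5,"yaw":0},{"tx":0,"ty":0,"tz":0.8,"yaw":0},{"tx":-0.3,"ty":-0.3,"tz":0.95,"yaw":0},{"tx":-0.3,"ty":-0.5,"tz":0.95,"yaw":0},{"tx":-0.3,"ty":-0.5,"tz":0.95,"yaw":0},{"tx":-0.3,"ty":-0.5,"tz":0.95,"yaw":0}])

```text
time: 36.48
eef_pos: [540.2, -14.0, 224.9]
ee_rot: [[-0.06, 0.998, 0.0], [0.998, 0.06, 0.001], [0.001, 0.0, -1.0]]
ft_force: [-0.0, -0.1, 0.0]
finger_gap: 51.3
```

```bash
python3 - <<'E'
from h import *
st();c=snap('wrist','w25.png'); mods(c,225,z=81,vmax=340)
c=snap('side','sd25.png');im=c['image'][:,:,::-1]
cv2.imwrite('pics/sd25z.png',cv2.resize(im[140:350,210:410],None,fx=2.8,fy=2.8,interpolation=cv2.INTER_CUBIC))
E
```

```text
{'time': 36.475, 'q': [-0.026, 0.285, -0.094, 1.191, 0.001, 1.484], 'eef_pos': [540.248, -14.028, 224.858], 'ee_rot': [[-0.06, 0.998, 0.0], [0.998, 0.06, 0.001], [0.001, 0.0, -1.0]], 'ft_force': [-0.033, -0.145, 0.007], 'finger_gap': 51.302}
(150, 232, 48, 43) [411.7 -89.3] [40.9 42.7] 46.84
(358, 224, 61, 53) [607.9 -74.8] [53.4 51.6] 3.42
(255, 190, 67, 63) [516.  -52.3] [59.  58.6] 3.43
(364, 133, 59, 70) [603.4   1.3] [47.5 59.8] 3.43
(591, 110, 49, 49) [784.9  40.1] [38.9 41.1] 17.52
(445, 91, 82, 143) [679.5   8.1] [ 55.9 122.3] 3.35
(373, 12, 55, 99) [598.5  85.8] [39.3 72.3] 3.51
(316, 10, 17, 143) [540.4  65.8] [ 12.6 108. ] 3.38
(239, 10, 23, 143) [481.6  62.2] [ 12.9 108. ] 3.37
```

View pics/w25.png

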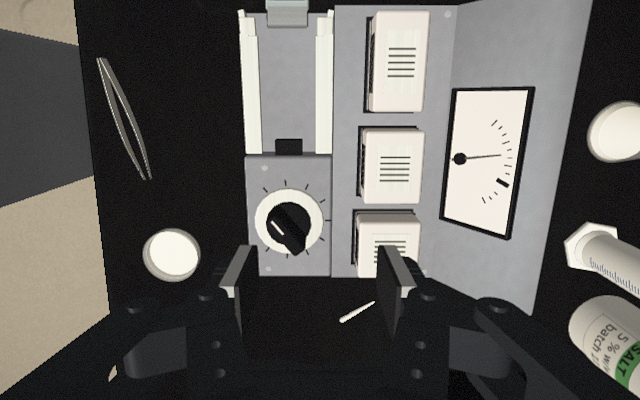

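View pics/sd25z.png

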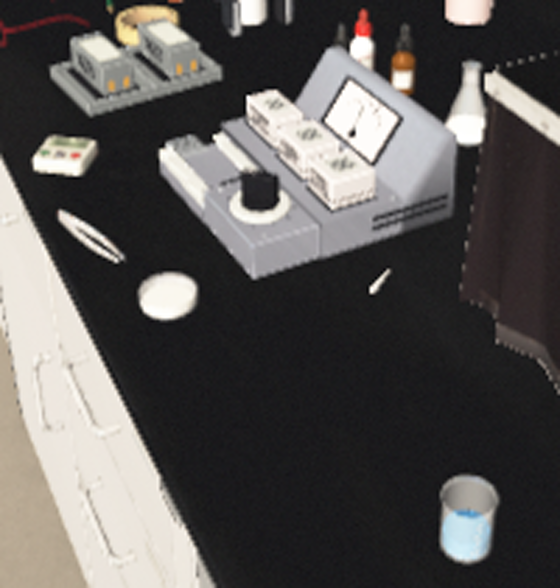

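```bash
python3 - <<'E'
from h import *
c=load('w25'); mods(c,225,z=33.5,vmax=200)
E
```

```text
(364, 133, 59, 67) [614.2  -5.8] [55.1 66.2] 3.43
(591, 110, 49, 49) [824.9  37.6] [45.2 47.7] 17.52
(447, 91, 80, 109) [701.5  18.8] [ 64.8 105. ] 3.4
(373, 12, 55, 99) [608.6  90.6] [45.6 83.9] 3.51
(316, 10, 17, 143) [541.2  67.3] [ 14.7 125.4] 3.38
(239, 10, 23, 143) [472.9  63.2] [ 14.9 125.3] 3.37
```

Call:
move_arm(steps=[{"tx":0,"ty":0.3,"tz":0,"yaw":0},{"tx":0,"ty":0.6,"tz":0,"yaw":0},{"tx":0.14,"ty":0.9,"tz":0,"yaw":0.016},{"tx":0.14,"ty":1,"tz":0,"yaw":0.016}], claw=-0.4)

```text
time: 37.08
eef_pos: [569.0, 190.5, 223.7]
ee_rot: [[-0.116, 0.993, -0.0], [0.993, 0.116, 0.001], [0.001, -0.0, -1.0]]
ft_force: [-0.7, 0.2, -0.1]
finger_gap: 59.7
```

Call:
move_arm(steps=[{"tx":0,"ty":0.3,"tz":0,"yaw":0},{"tx":0,"ty":0.6,"tz":0,"yaw":0},{"tx":0,"ty":0.72,"tz":0,"yaw":0},{"tx":0,"ty":0.72,"tz":0,"yaw":0},{"tx":0,"ty":0.72,"tz":0,"yaw":0},{"tx":0,"ty":0.72,"tz":0,"yaw":0}])

```text
time: 37.83
eef_pos: [568.2, 328.3, 225.2]
ee_rot: [[-0.109, 0.994, -0.0], [0.994, 0.109, -0.001], [-0.001, -0.0, -1.0]]
ft_force: [0.3, 0.2, -0.2]
finger_gap: 59.5
```

```bash
python3 - <<'E'
from h import *
st();c=snap('wrist','w26.png'); mods(c,220,z=58,vmax=250)
E
```

```text
{'time': 37.825, 'q': [0.524, 0.492, 0.229, 1.308, -0.0, 1.985], 'eef_pos': [568.234, 328.349, 225.196], 'ee_rot': [[-0.109, 0.994, -0.0], [0.994, 0.109, -0.001], [-0.001, -0.0, -1.0]], 'ft_force': [0.262, 0.179, -0.18], 'finger_gap': 59.504}
(304, 68, 41, 83) [567.3 387.4] [34.7 70.1] 6.33
(185, 65, 47, 84) [466.3 378.6] [34.7 70.6] 6.77
(489, 0, 98, 36) [731.7 479.8] [78.3 26.1] 6.25
```

View pics/w26.png

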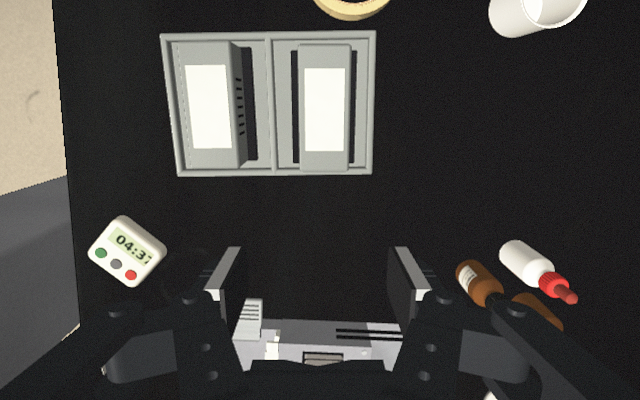

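Call:
move_arm(steps=[{"tx":0.0035,"ty":0.2885,"tz":0,"yaw":0},{"tx":0.0035,"ty":0.2885,"tz":-0.3,"yaw":0},{"tx":0.0035,"ty":0.2885,"tz":-0.6,"yaw":0},{"tx":0.0035,"ty":0.2885,"tz":-0.75,"yaw":0},{"tx":0.0035,"ty":0.2885,"tz":-0.75,"yaw":0},{"tx":0.0035,"ty":0.2885,"tz":-0.75,"yaw":0}])

```text
time: 38.62
eef_pos: [570.1, 387.7, 76.9]
ee_rot: [[-0.11, 0.994, 0.002], [0.994, 0.11, 0.001], [0.001, 0.002, -1.0]]
ft_force: [1.1, 0.2, 1.0]
finger_gap: 59.8
```

```bash
python3 - <<'E'
from h import *
st();c=snap('wrist','w27.png'); mods(c,220,z=58,vmax=330); print(proj(c,[*state()['eef_pos'][:2],58]))
E
```

```text
{'time': 38.625, 'q': [0.597, 0.618, 0.061, 1.011, -0.0, 2.057], 'eef_pos': [570.106, 387.667, 76.917], 'ee_rot': [[-0.11, 0.994, 0.002], [0.994, 0.11, 0.001], [0.001, 0.002, -1.0]], 'ft_force': [1.12, 0.159, 1.02], 'finger_gap': 59.763}
(278, 172, 69, 126) [567.3 386.8] [34. 70.] 6.32
(71, 166, 88, 128) [465.9 378.5] [34.1 70.5] 6.93
[318.8602533  236.01974875]
```

View pics/w27.png

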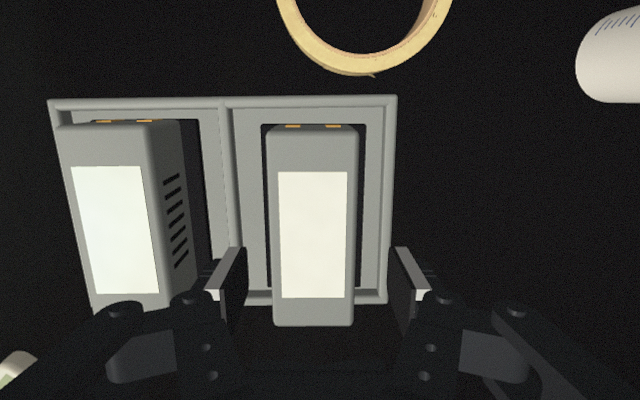

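Call:
move_arm(steps=[{"tx":0,"ty":0,"tz":-0.12,"yaw":0},{"tx":0,"ty":0,"tz":-0.22,"yaw":0},{"tx":0,"ty":0,"tz":-0.284,"yaw":0},{"tx":0,"ty":0,"tz":-0.284,"yaw":0}])

```text
time: 39.17
eef_pos: [568.9, 387.6, 18.5]
ee_rot: [[-0.111, 0.994, 0.0], [0.994, 0.111, 0.0], [0.0, 0.0, -1.0]]
ft_force: [-0.2, 0.6, -0.0]
finger_gap: 60.2
```

Call:
move_arm(steps=[{"tx":0,"ty":0,"tz":0,"yaw":0},{"tx":0,"ty":0,"tz":0,"yaw":0},{"tx":0,"ty":0,"tz":0,"yaw":0},{"tx":0,"ty":0,"tz":0,"yaw":0}], claw=0.5, newtons=80)

```text
time: 39.67
eef_pos: [569.7, 388.3, 19.8]
ee_rot: [[-0.111, 0.994, 0.002], [0.994, 0.111, 0.002], [0.001, 0.002, -1.0]]
ft_force: [-0.1, -0.7, 5.9]
finger_gap: 44.6
```

Call:
move_arm(steps=[{"tx":0,"ty":0,"tz":0.1,"yaw":0},{"tx":0,"ty":0,"tz":0.3,"yaw":0},{"tx":0,"ty":0,"tz":0.3,"yaw":0}])

```text
time: 40.05
eef_pos: [571.1, 389.1, 81.3]
ee_rot: [[-0.111, 0.994, 0.006], [0.994, 0.111, 0.004], [0.003, 0.006, -1.0]]
ft_force: [0.3, 0.1, -3.6]
finger_gap: 44.7
```

```bash
python3 - <<'E'
from h import *
st();c=snap('wrist','w28.png')
E
```

```text
{'time': 40.05, 'q': [0.598, 0.615, 0.067, 1.016, -0.0, 2.057], 'eef_pos': [571.121, 389.101, 81.305], 'ee_rot': [[-0.111, 0.994, 0.006], [0.994, 0.111, 0.004], [0.003, 0.006, -1.0]], 'ft_force': [0.309, 0.059, -3.557], 'finger_gap': 44.72}
```

View pics/w28.png

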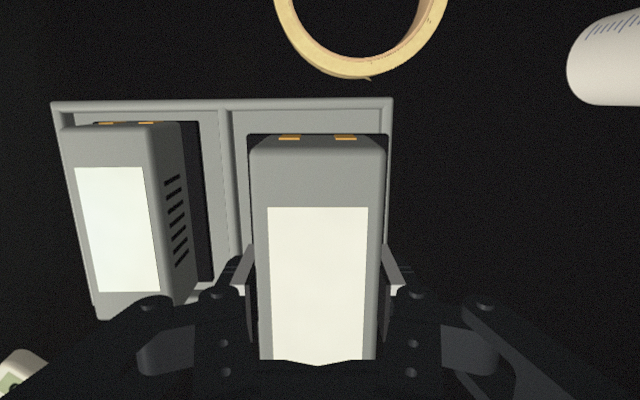

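Call:
move_arm(steps=[{"tx":0,"ty":-0.2,"tz":0.1,"yaw":0},{"tx":0,"ty":-0.5,"tz":0.1,"yaw":-0.0165},{"tx":-0.15,"ty":-0.8,"tz":0.1,"yaw":-0.0165},{"tx":-0.343,"ty":-0.888,"tz":0.1,"yaw":-0.0165},{"tx":-0.343,"ty":-0.888,"tz":-0.1,"yaw":-0.0165},{"tx":-0.343,"ty":-0.888,"tz":-0.226,"yaw":-0.0165},{"tx":-0.343,"ty":-0.888,"tz":-0.226,"yaw":-0.0165},{"tx":-0.343,"ty":-0.888,"tz":-0.226,"yaw":-0.0165}])

```text
time: 41.1
eef_pos: [500.0, 210.0, 32.8]
ee_rot: [[-0.06, 0.998, -0.001], [0.998, 0.06, -0.0], [-0.0, -0.001, -1.0]]
ft_force: [1.0, -0.4, -3.4]
finger_gap: 45.1
```

```bash
python3 - <<'E'
from h import *
st()
c=snap('scene','s29.png')
im=c['image'][:,:,::-1]; cv2.imwrite('pics/s29z.png',cv2.resize(im[200:300,200:340],None,fx=5.5,fy=5.5,interpolation=cv2.INTER_CUBIC))
E
```

```text
{'time': 41.1, 'q': [0.398, 0.439, -0.405, 0.728, 0.0, 1.909], 'eef_pos': [499.97, 209.97, 32.801], 'ee_rot': [[-0.06, 0.998, -0.001], [0.998, 0.06, -0.0], [-0.0, -0.001, -1.0]], 'ft_force': [1.038, -0.36, -3.419], 'finger_gap': 45.058}
```

View pics/s29z.png

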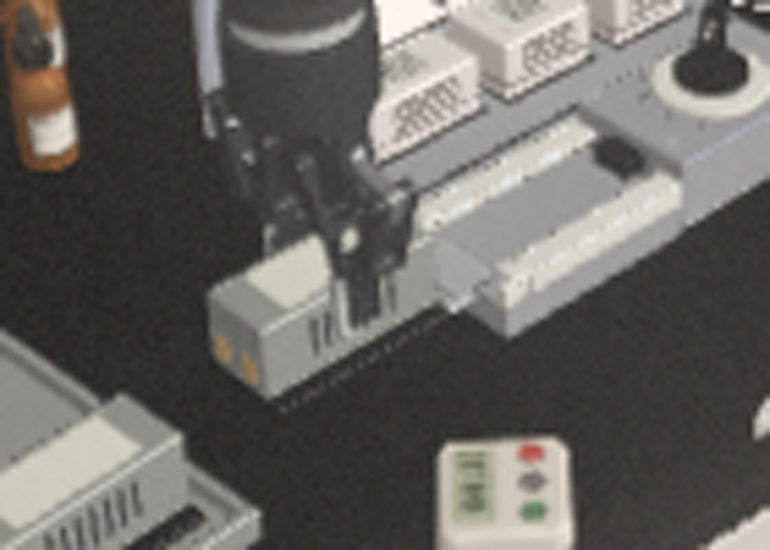

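Call:
move_arm(steps=[{"tx":0.006,"ty":-0.1,"tz":0,"yaw":0},{"tx":0.012,"ty":-0.2,"tz":0,"yaw":0},{"tx":0.018,"ty":-0.3,"tz":0,"yaw":0},{"tx":0.018,"ty":-0.3,"tz":0,"yaw":0}])

```text
time: 41.65
eef_pos: [504.1, 147.4, 33.4]
ee_rot: [[-0.056, 0.998, 0.001], [0.998, 0.056, -0.002], [-0.002, 0.001, -1.0]]
ft_force: [0.6, -0.9, -0.8]
finger_gap: 44.4
```

```bash
python3 - <<'E'
from h import *
st()
E
```

```text
{'time': 41.65, 'q': [0.286, 0.413, -0.448, 0.709, -0.002, 1.8], 'eef_pos': [504.139, 147.402, 33.434], 'ee_rot': [[-0.056, 0.998, 0.001], [0.998, 0.056, -0.002], [-0.002, 0.001, -1.0]], 'ft_force': [0.592, -0.877, -0.797], 'finger_gap': 44.409}
```

Call:
move_arm(steps=[{"tx":0.004,"ty":-0.07,"tz":0,"yaw":0},{"tx":0.008,"ty":-0.14,"tz":0,"yaw":0},{"tx":0.012,"ty":-0.2,"tz":0,"yaw":0},{"tx":0.012,"ty":-0.2,"tz":0,"yaw":0}])

```text
time: 42.15
eef_pos: [506.3, 108.4, 33.0]
ee_rot: [[-0.058, 0.998, 0.0], [0.998, 0.058, -0.002], [-0.002, -0.0, -1.0]]
ft_force: [0.0, -1.2, -0.0]
finger_gap: 44.7
```

```bash
python3 - <<'E'
from h import *
st(); c=snap('wrist','w30.png')
E
```

```text
{'time': 42.15, 'q': [0.212, 0.404, -0.466, 0.701, -0.002, 1.725], 'eef_pos': [506.278, 108.355, 32.969], 'ee_rot': [[-0.058, 0.998, 0.0], [0.998, 0.058, -0.002], [-0.002, -0.0, -1.0]], 'ft_force': [0.0, -1.234, -0.0], 'finger_gap': 44.689}
```

View pics/w30.png

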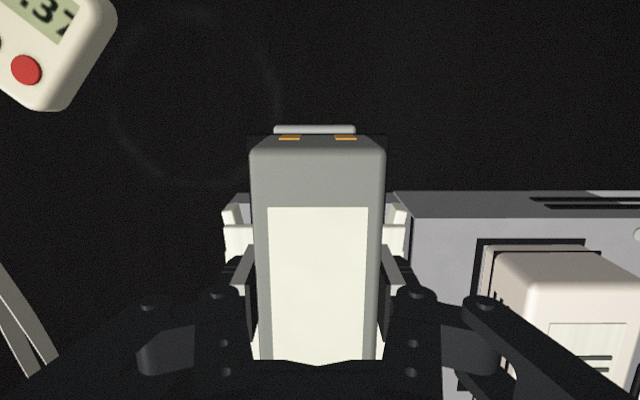

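Call:
move_arm(steps=[{"tx":0.003,"ty":-0.05,"tz":0,"yaw":0},{"tx":0.006,"ty":-0.1,"tz":0,"yaw":0},{"tx":0.01,"ty":-0.16,"tz":0,"yaw":0},{"tx":0.01,"ty":-0.16,"tz":0,"yaw":0}])

```text
time: 42.7
eef_pos: [508.2, 76.4, 33.0]
ee_rot: [[-0.058, 0.998, -0.0], [0.998, 0.058, -0.002], [-0.002, -0.0, -1.0]]
ft_force: [1.1, -1.0, -0.8]
finger_gap: 45.0
```

Call:
move_arm(steps=[{"tx":0.0015,"ty":-0.025,"tz":0,"yaw":0},{"tx":0.003,"ty":-0.05,"tz":0,"yaw":0},{"tx":0.003,"ty":-0.05,"tz":0,"yaw":0}])

```text
time: 43.08
eef_pos: [508.8, 68.9, 33.1]
ee_rot: [[-0.06, 0.998, -0.0], [0.998, 0.06, 0.002], [0.002, 0.0, -1.0]]
ft_force: [-0.1, 4.6, 1.1]
finger_gap: 44.6
```

```bash
python3 - <<'E'
from h import *
st(); c=snap('wrist','w31.png')
E
```

```text
{'time': 43.075, 'q': [0.133, 0.397, -0.477, 0.696, 0.002, 1.644], 'eef_pos': [508.766, 68.888, 33.111], 'ee_rot': [[-0.06, 0.998, -0.0], [0.998, 0.06, 0.002], [0.002, 0.0, -1.0]], 'ft_force': [-0.096, 4.562, 1.081], 'finger_gap': 44.629}
```

View pics/w31.png

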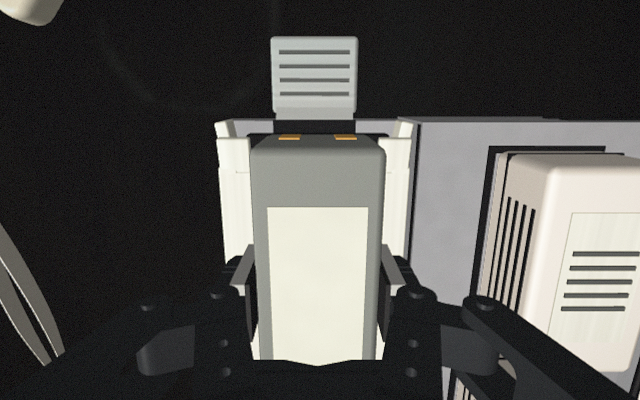

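Call:
move_arm(steps=[{"tx":0.001,"ty":-0.02,"tz":0,"yaw":0},{"tx":0.001,"ty":-0.02,"tz":0,"yaw":0}])

```text
time: 43.38
eef_pos: [509.0, 65.2, 33.1]
ee_rot: [[-0.06, 0.998, -0.0], [0.998, 0.06, 0.002], [0.002, 0.0, -1.0]]
ft_force: [-1.0, 5.3, 0.2]
finger_gap: 44.7
```

Call:
move_arm(steps=[{"tx":0.001,"ty":-0.02,"tz":0,"yaw":0},{"tx":0.001,"ty":-0.02,"tz":0,"yaw":0}])

```text
time: 43.62
eef_pos: [509.2, 61.5, 33.2]
ee_rot: [[-0.061, 0.998, -0.0], [0.998, 0.061, 0.003], [0.003, 0.0, -1.0]]
ft_force: [-0.6, 6.3, 1.0]
finger_gap: 44.6
```

```bash
python3 - <<'E'
from h import *
st(); c=snap('wrist','w32.png')
E
```

```text
{'time': 43.625, 'q': [0.118, 0.396, -0.479, 0.696, 0.003, 1.628], 'eef_pos': [509.176, 61.481, 33.171], 'ee_rot': [[-0.061, 0.998, -0.0], [0.998, 0.061, 0.003], [0.003, 0.0, -1.0]], 'ft_force': [-0.591, 6.339, 0.963], 'finger_gap': 44.576}
```

View pics/w32.png

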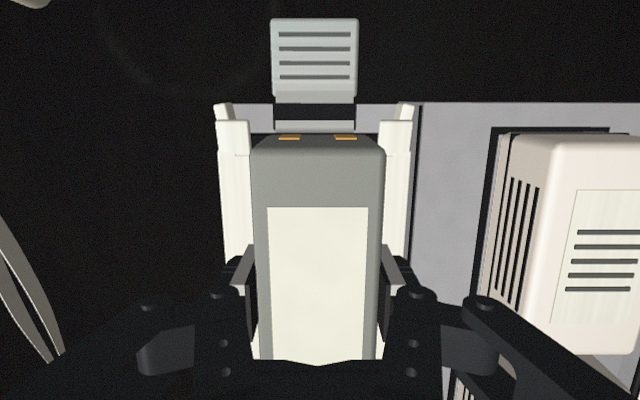

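Call:
move_arm(steps=[{"tx":0.0005,"ty":-0.01,"tz":0,"yaw":0},{"tx":0.0005,"ty":-0.01,"tz":0,"yaw":0}])

```text
time: 43.92
eef_pos: [509.3, 59.4, 33.0]
ee_rot: [[-0.061, 0.998, -0.0], [0.998, 0.061, 0.003], [0.003, 0.0, -1.0]]
ft_force: [0.1, 6.8, -0.8]
finger_gap: 44.6
```

Call:
move_arm(steps=[{"tx":0.0005,"ty":-0.01,"tz":0,"yaw":0},{"tx":0.0005,"ty":-0.01,"tz":0,"yaw":0}])

```text
time: 44.18
eef_pos: [509.3, 58.9, 33.2]
ee_rot: [[-0.061, 0.998, -0.0], [0.998, 0.061, 0.006], [0.006, 0.0, -1.0]]
ft_force: [-1.2, 10.6, 0.1]
finger_gap: 45.2
```

```bash
python3 - <<'E'
from h import *
st(); c=snap('wrist','w33.png'); 
for f in ['w31','w32','w33']:
    i=load(f)['image']; 
c0=load('w10'); print(c0['world_from_camera'][:3,3],c['world_from_camera'][:3,3])
cv2.imwrite('pics/w33z.png',cv2.resize(c['image'][0:180,200:430,::-1],None,fx=3.3,fy=3.3,interpolation=cv2.INTER_CUBIC))
E
```

```text
{'time': 44.175, 'q': [0.111, 0.396, -0.479, 0.695, 0.006, 1.621], 'eef_pos': [509.257, 58.897, 33.181], 'ee_rot': [[-0.061, 0.998, -0.0], [0.998, 0.061, 0.006], [0.006, 0.0, -1.0]], 'ft_force': [-1.247, 10.589, 0.083], 'finger_gap': 45.187}
[502.19090113 154.52154188 183.87243236] [504.56178617 127.98336514 186.23349467]
```

View pics/w33z.png

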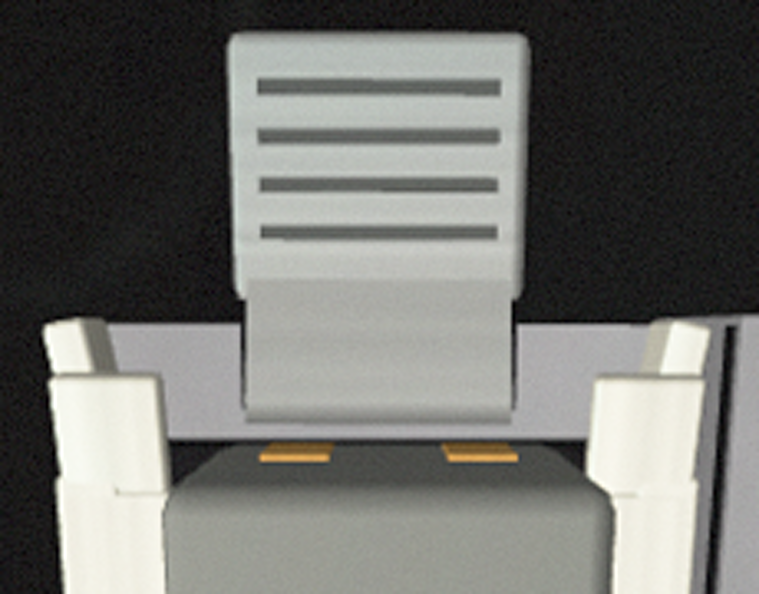

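Call:
move_arm(steps=[{"tx":-0.0005,"ty":0.01,"tz":0,"yaw":0},{"tx":-0.0005,"ty":0.01,"tz":0,"yaw":0}])

```text
time: 44.48
eef_pos: [509.2, 59.7, 33.0]
ee_rot: [[-0.061, 0.998, -0.0], [0.998, 0.061, 0.003], [0.003, 0.0, -1.0]]
ft_force: [-0.9, 7.3, -0.6]
finger_gap: 44.5
```

Call:
move_arm(steps=[{"tx":0,"ty":0,"tz":0,"yaw":0},{"tx":0,"ty":0,"tz":0,"yaw":0},{"tx":0,"ty":0,"tz":0,"yaw":0}], claw=-0.35)

```text
time: 44.85
eef_pos: [509.3, 57.5, 33.0]
ee_rot: [[-0.059, 0.998, 0.0], [0.998, 0.059, -0.001], [-0.001, 0.0, -1.0]]
ft_force: [-0.5, -0.1, -0.1]
finger_gap: 57.7
```

Call:
move_arm(steps=[{"tx":0,"ty":0,"tz":0.2,"yaw":0},{"tx":0,"ty":0,"tz":0.5,"yaw":0},{"tx":0,"ty":-0.3,"tz":0.8,"yaw":0},{"tx":0.08,"ty":-0.35,"tz":0.95,"yaw":0},{"tx":0.08,"ty":-0.35,"tz":0.95,"yaw":0},{"tx":0.08,"ty":-0.35,"tz":0.95,"yaw":0}])

```text
time: 45.6
eef_pos: [524.8, -12.2, 222.5]
ee_rot: [[-0.059, 0.998, -0.001], [0.998, 0.059, -0.0], [-0.0, -0.001, -1.0]]
ft_force: [-0.7, 0.5, -0.9]
finger_gap: 57.8
```

```bash
python3 - <<'E'
from h import *
st(); c=snap('wrist','w34.png'); mods(c,215,z=70,vmax=300)
im=c['image'][:,:,::-1]; cv2.imwrite('pics/w34z.png',cv2.resize(im[0:290,230:570],None,fx=2.3,fy=2,interpolation=cv2.INTER_CUBIC))
E
```

```text
{'time': 45.6, 'q': [-0.023, 0.26, -0.136, 1.176, -0.0, 1.489], 'eef_pos': [524.759, -12.191, 222.453], 'ee_rot': [[-0.059, 0.998, -0.001], [0.998, 0.059, -0.0], [-0.0, -0.001, -1.0]], 'ft_force': [-0.736, 0.494, -0.938], 'finger_gap': 57.83}
(163, 235, 48, 43) [404.7 -94.2] [43.1 43.5] 63.19
(375, 227, 63, 54) [611.  -79.5] [55.9 54.4] 3.46
(271, 193, 67, 64) [514.3 -55.5] [61.9 60.4] 22.34
(382, 136, 61, 71) [606.3  -0.8] [49.8 62.8] 3.37
(607, 111, 33, 50) [784.2  38. ] [26.7 43. ] 17.46
(461, 95, 88, 143) [685.3   5.6] [ 61.1 126.6] 3.35
(283, 47, 42, 88) [508.7  61.2] [33.9 68.9] 3.36
(392, 15, 57, 100) [601.2  86.6] [41.3 75.5] 3.63
(332, 13, 19, 144) [538.6  65.8] [ 13.6 112.5] 3.41
(255, 13, 22, 143) [477.9  62.6] [ 13.5 111.7] 3.45
```

View pics/w34z.png

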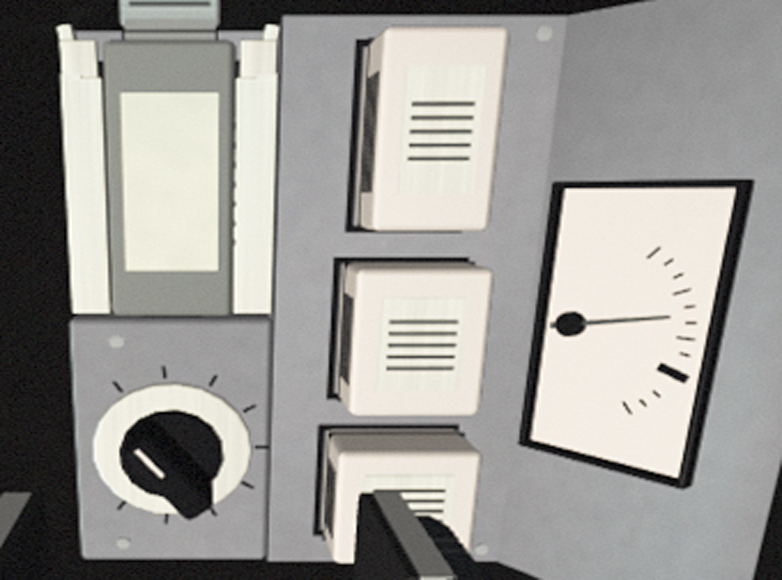

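```bash
python3 - <<'E'
from h import *
c=load('wrist0'); mods(c,215,z=70,vmax=180)
c=load('w34')
# tab edge
print(c['world_from_camera'][:3,3], load('wrist0')['world_from_camera'][:3,3])
# knob zoom
Zx=lambda x,y:(230+x/2.3,y/2)
for nm,p,z in [('disc c',(172,448),48),('bar a',(140,452),89),('bar b',(213,508),89),('bar tip r',(187,516),89)]: print(nm,onz(c,*Zx(*p),z).round(1))
im=c['image'][:,:,::-1]; cv2.imwrite('pics/knob.png',cv2.resize(im[180:290,250:370],None,fx=6,fy=5,interpolation=cv2.INTER_CUBIC))
cv2.imwrite('pics/dial.png',cv2.resize(im[85:250,450:560],None,fx=5,fy=3.6,interpolation=cv2.INTER_CUBIC))
E
```

```text
(467, 98, 78, 82) [683.7  34.1] [60.5 70.7] 3.36
(274, 63, 47, 89) [507.3  60.6] [33.9 70. ] 3.37
(248, 32, 29, 140) [478.   63.8] [ 12.6 112.2] 3.34
(326, 26, 21, 142) [539.2  67.4] [ 13.6 112.3] 3.37
[520.28014621  57.83672073 375.06496801] [524.14230322  70.13482643 373.47563441]
disc c [514.9 -63.1  48. ]
bar a [503.6 -50.5  89. ]
bar b [532.6 -75.1  89. ]
bar tip r [522.9 -79.6  89. ]
```

View pics/knob.png

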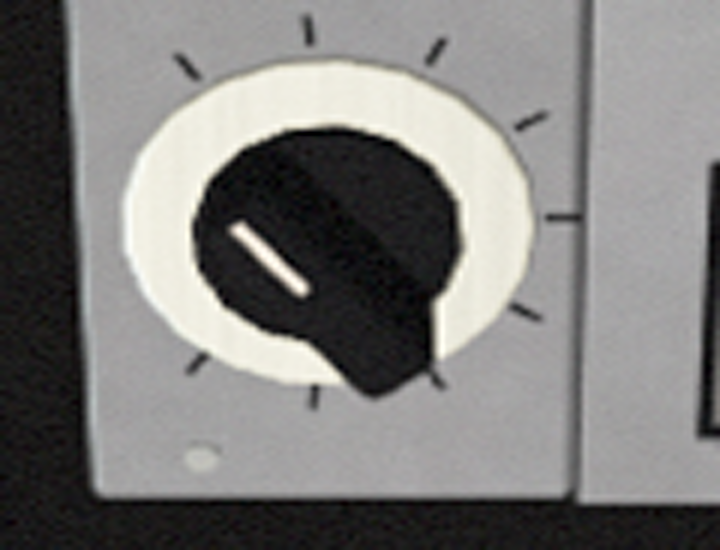

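View pics/dial.png

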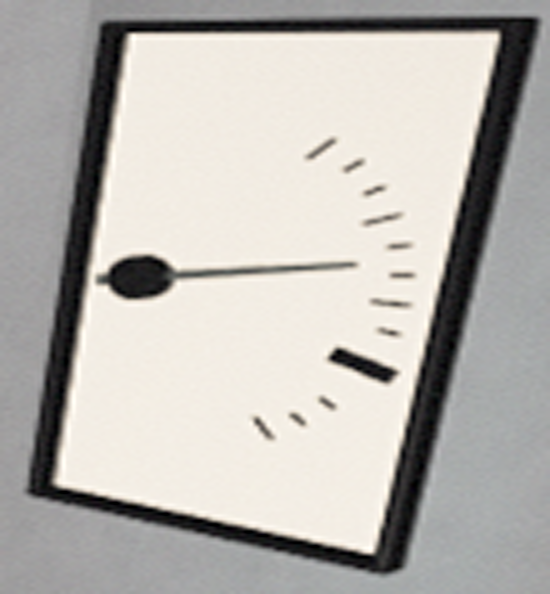

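```bash
cat >> h.py <<'E'
def dial(c,pts,z0=45.,yaw=3.4,org=(604.9-0.3,-4.0)):
    a=np.deg2rad(yaw); ex=np.array([np.cos(a),np.sin(a),0]); ey=np.array([-np.sin(a),np.cos(a),0]); ez=np.array([0,0,1.])
    O=np.array([org[0],org[1],0])
    s=ex*48+ez*(112-z0); s/=np.linalg.norm(s); n=np.cross(s,ey)
    P0=O+ex*54+ez*z0
    out=[]
    for u,v in pts:
        o,d=ray(c,u,v); t=((P0-o)@n)/(d@n); p=o+t*d-P0
        out.append([-(p@ey),p@s])   # right, up on dial
    return np.array(out)
E
python3 - <<'E'
from h import *
c=load('w34')
D=lambda x,y:(450+x/5,85+y/3.6)
pts=[D(140,277),D(357,264),D(338,355),D(392,377),D(113,28),D(515,26),D(390,560),D(45,490)]
for z0 in [45,55,65]:
    q=dial(c,pts,z0); r=q-q[0]; ang=np.arctan2(r[:,0],r[:,1]); print(z0,q.round(1).tolist(),'r',np.hypot(*r.T).round(1)[:4],'ang',ang[:4].round(3))
K=lambda x,y:(250+x/6,180+y/5)
a=onz(c,*K(238,228),89);b=onz(c,*K(306,290),89);print(a,b,np.degrees(np.arctan2(*(b-a)[[1,0]])))
print('disc',[onz(c,*K(*p),46).round(1).tolist() for p in [(125,220),(533,220),(325,60),(325,385)]])
print('end',[onz(c,*K(*p),89).round(1).tolist() for p in [(375,397),(437,360)]])
E
```

```text
45 [[-10.1, 18.0], [-18.4, 54.7], [2.7, 54.8], [6.1, 63.9], [-70.2, 4.9], [-70.0, 69.4], [48.5, 70.2], [50.0, 6.2]] r [ 0.  37.6 39.  48.7] ang [ 0.    -0.223  0.336  0.339]
55 [[-11.1, 12.7], [-18.8, 47.6], [2.2, 47.8], [5.7, 56.6], [-70.1, 0.4], [-69.9, 61.9], [48.1, 62.7], [47.8, 1.6]] r [ 0.  35.8 37.5 47. ] ang [ 0.    -0.218  0.362  0.365]
65 [[-12.1, 7.8], [-19.2, 41.0], [1.7, 41.2], [5.3, 49.7], [-70.0, -3.8], [-69.9, 54.9], [47.7, 55.6], [45.3, -2.7]] r [ 0.  34.  36.2 45.4] ang [ 0.    -0.21   0.39   0.393]
[502.58254921 -50.14883611  89.        ] [512.87596869 -61.06938062  89.        ] -46.69327883751987
disc [[481.2, -65.8, 46.0], [548.5, -61.8, 46.0], [512.6, -31.0, 46.0], [515.9, -99.6, 46.0]]
end [[524.0, -80.9, 89.0], [532.7, -73.2, 89.0]]
```

Call:
move_arm(steps=[{"tx":-0.045,"ty":-0.3,"tz":0,"yaw":0},{"tx":-0.045,"ty":-0.59,"tz":0,"yaw":0},{"tx":-0.045,"ty":-0.59,"tz":0,"yaw":0},{"tx":-0.045,"ty":-0.59,"tz":0,"yaw":0},{"tx":-0.045,"ty":-0.59,"tz":0,"yaw":0}], claw=0.05)

```text
time: 46.28
eef_pos: [515.9, -128.4, 222.3]
ee_rot: [[-0.062, 0.998, -0.002], [0.998, 0.062, 0.001], [0.001, -0.001, -1.0]]
ft_force: [0.4, -0.4, -0.4]
finger_gap: 40.6
```

```bash
python3 - <<'E'
from h import *
st(); c=snap('wrist','w35.png'); im=c['image'][:,:,::-1]
p=proj(c,[515,-63,80]).astype(int); print(p); x0,y0=p[0]-60,max(p[1]-60,0); print(x0,y0)
cv2.imwrite('pics/knob2.png',cv2.resize(im[y0:y0+110,x0:x0+120],None,fx=6,fy=5,interpolation=cv2.INTER_CUBIC))
E
```

```text
{'time': 46.275, 'q': [-0.244, 0.272, -0.119, 1.181, 0.0, 1.265], 'eef_pos': [515.859, -128.443, 222.322], 'ee_rot': [[-0.062, 0.998, -0.002], [0.998, 0.062, 0.001], [0.001, -0.001, -1.0]], 'ft_force': [0.424, -0.359, -0.446], 'finger_gap': 40.576}
[321 103]
261 43
```

View pics/w35.png

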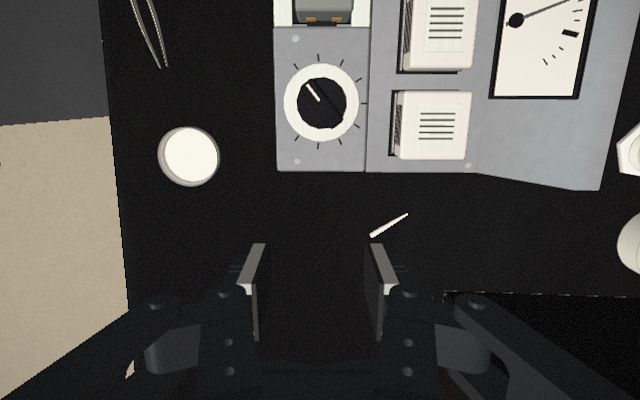

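View pics/knob2.png

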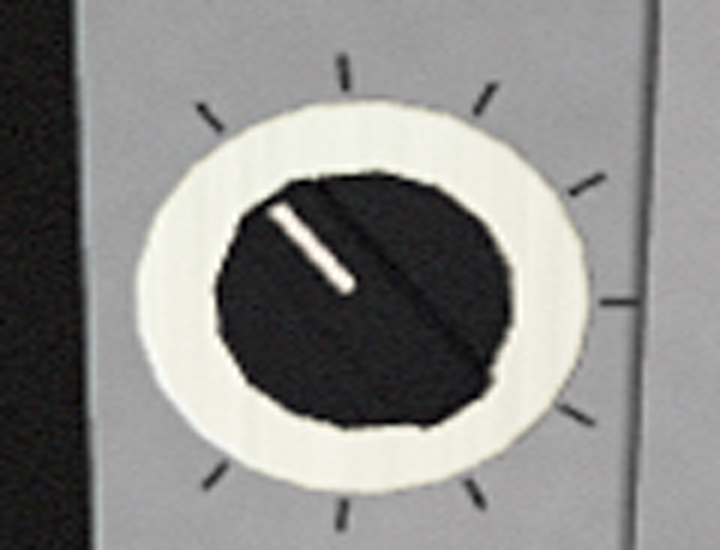

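```bash
python3 - <<'E'
from h import *
c=load('w35'); print(c['world_from_camera'][:3,3])
print('disc',onz(c,321.3,102.3,47),'collar',onz(c,321.75,103,55))
a=onz(c,306.8,84.6,89);b=onz(c,319.3,101,89);print(a,b,np.degrees(np.arctan2(*(b-a)[[1,0]])))
E
```

```text
[511.27832737 -58.55833531 375.0159    ]
disc [514.78596387 -62.72271863  47.        ] collar [515.13205405 -63.18777342  55.        ]
[502.30824452 -49.70610195  89.        ] [512.71279425 -61.30614755  89.        ] -48.10978649983374
```

Call:
move_arm(steps=[{"tx":0,"ty":0.1,"tz":0,"yaw":0.06},{"tx":0,"ty":0.335,"tz":0,"yaw":0.12},{"tx":0,"ty":0.335,"tz":-0.2,"yaw":0.18},{"tx":0,"ty":0.335,"tz":-0.4,"yaw":0.218},{"tx":0,"ty":0.335,"tz":-0.6,"yaw":0.218},{"tx":0,"ty":0.335,"tz":-0.6,"yaw":0.218},{"tx":0,"ty":0.335,"tz":-0.6,"yaw":0.218}])

```text
time: 47.2
eef_pos: [517.2, -62.5, 104.3]
ee_rot: [[-0.678, 0.735, 0.001], [0.735, 0.678, -0.0], [-0.001, 0.001, -1.0]]
ft_force: [-0.1, 0.5, 0.7]
finger_gap: 40.5
```

```bash
python3 - <<'E'
from h import *
st(); c=snap('wrist','w36.png')
e=state()['eef_pos'];print(proj(c,[e[0],e[1],89]))
E
```

```text
{'time': 47.2, 'q': [-0.12, 0.331, -0.36, 0.878, 0.0, 0.705], 'eef_pos': [517.156, -62.514, 104.263], 'ee_rot': [[-0.678, 0.735, 0.001], [0.735, 0.678, -0.0], [-0.001, 0.001, -1.0]], 'ft_force': [-0.126, 0.463, 0.677], 'finger_gap': 40.513}
[318.1570439  240.86388522]
```

View pics/w36.png

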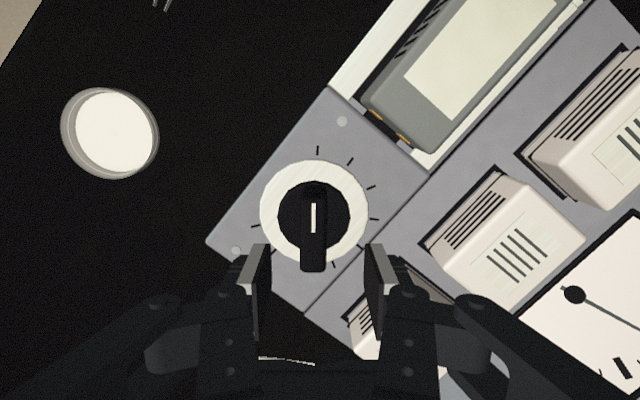

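```bash
python3 - <<'E'
from h import *
c=load('w36'); im=c['image'].astype(float)
z=np.clip((im[150:290,250:380]*2.2),0,255).astype(np.uint8)[:,:,::-1]
cv2.imwrite('pics/w36z.png',cv2.resize(z,None,fx=4.2,fy=4.2,interpolation=cv2.INTER_CUBIC))
E
```

```text
(no output)
```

View pics/w36z.png

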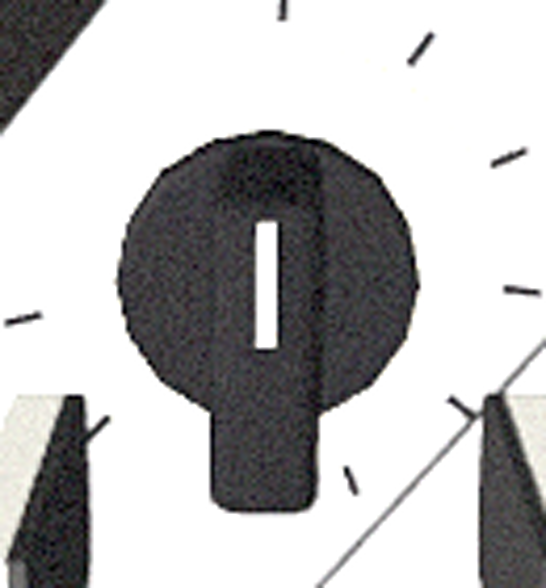

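```bash
python3 - <<'E'
from h import *
c=load('w36')
a=onz(c,313.1,197.6,89);b=onz(c,313.1,271.9,89);print(a,b,np.linalg.norm(a-b),(a+b)/2)
a=onz(c,250+212/4.2,250,89);b=onz(c,250+318/4.2,250,89);print(np.linalg.norm(a-b))
st()
E
```

```text
[500.33871127 -47.49561004  89.        ] [527.8520766  -77.51906923  89.        ] 40.72337625705765 [514.09539394 -62.50733963  89.        ]
13.04875707736887
{'time': 47.25, 'q': [-0.121, 0.331, -0.359, 0.878, 0.0, 0.705], 'eef_pos': [517.847, -62.761, 104.82], 'ee_rot': [[-0.678, 0.735, 0.003], [0.735, 0.678, -0.0], [-0.002, 0.002, -1.0]], 'ft_force': [0.295, 0.064, -0.323], 'finger_gap': 40.421}
```

Call:
move_arm(steps=[{"tx":-0.0025,"ty":0.004,"tz":-0.1,"yaw":0},{"tx":-0.0025,"ty":0.004,"tz":-0.2,"yaw":0},{"tx":-0.0025,"ty":0.004,"tz":-0.265,"yaw":0},{"tx":-0.0025,"ty":0.004,"tz":-0.265,"yaw":0},{"tx":-0.0025,"ty":0.004,"tz":-0.265,"yaw":0}])

```text
time: 47.88
eef_pos: [516.7, -62.3, 51.0]
ee_rot: [[-0.678, 0.735, 0.002], [0.735, 0.678, -0.0], [-0.001, 0.001, -1.0]]
ft_force: [1.2, 0.1, 0.7]
finger_gap: 40.1
```

Call:
move_arm(steps=[{"tx":0,"ty":0,"tz":0,"yaw":0},{"tx":0,"ty":0,"tz":0,"yaw":0},{"tx":0,"ty":0,"tz":0,"yaw":0},{"tx":0,"ty":0,"tz":0,"yaw":0}], claw=0.9, newtons=40)

```text
time: 48.38
eef_pos: [515.2, -63.6, 50.9]
ee_rot: [[-0.677, 0.736, -0.001], [0.736, 0.677, -0.003], [-0.002, -0.003, -1.0]]
ft_force: [-4.0, -3.4, 5.4]
finger_gap: 13.1
```

```bash
python3 - <<'E'
from h import *
st(); c=snap('wrist','w37.png'); c=snap('scene','s37.png'); im=c['image'][:,:,::-1]
cv2.imwrite('pics/s37z.png',cv2.resize(im[160:260,220:360],None,fx=5.5,fy=5.5,interpolation=cv2.INTER_CUBIC))
E
```

```text
{'time': 48.375, 'q': [-0.121, 0.384, -0.44, 0.747, -0.003, 0.706], 'eef_pos': [515.211, -63.614, 50.904], 'ee_rot': [[-0.677, 0.736, -0.001], [0.736, 0.677, -0.003], [-0.002, -0.003, -1.0]], 'ft_force': [-3.952, -3.378, 5.394], 'finger_gap': 13.134}
```

View pics/w37.png

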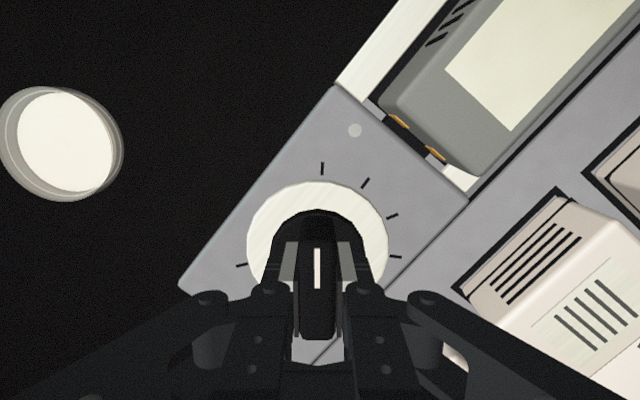

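View pics/s37z.png

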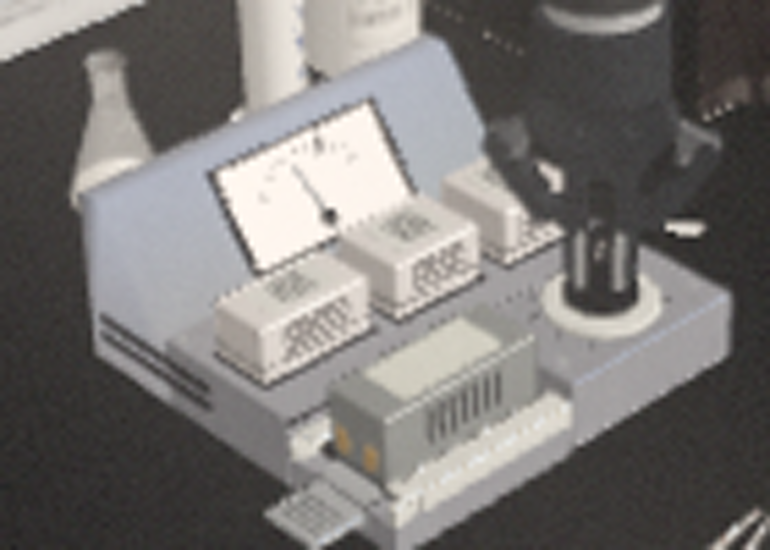

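Call:
move_arm(steps=[{"tx":-0.005,"ty":-0.0047,"tz":0,"yaw":-0.02},{"tx":-0.005,"ty":-0.0047,"tz":0,"yaw":-0.06},{"tx":-0.005,"ty":-0.0047,"tz":0,"yaw":-0.1},{"tx":-0.005,"ty":-0.0047,"tz":0,"yaw":-0.15},{"tx":-0.005,"ty":-0.0047,"tz":0,"yaw":-0.2},{"tx":-0.005,"ty":-0.0047,"tz":0,"yaw":-0.25},{"tx":-0.005,"ty":-0.0047,"tz":0,"yaw":-0.25}])

```text
time: 49.35
eef_pos: [515.1, -63.7, 50.9]
ee_rot: [[0.039, 0.999, 0.001], [0.999, -0.039, -0.001], [-0.001, 0.001, -1.0]]
ft_force: [-1.9, -1.2, 5.8]
finger_gap: 13.2
```

```bash
python3 - <<'E'
from h import *
st(); c=snap('wrist','w38.png')
E
```

```text
{'time': 49.35, 'q': [-0.122, 0.383, -0.441, 0.745, -0.001, 1.488], 'eef_pos': [515.059, -63.686, 50.906], 'ee_rot': [[0.039, 0.999, 0.001], [0.999, -0.039, -0.001], [-0.001, 0.001, -1.0]], 'ft_force': [-1.937, -1.195, 5.846], 'finger_gap': 13.154}
```

View pics/w38.png

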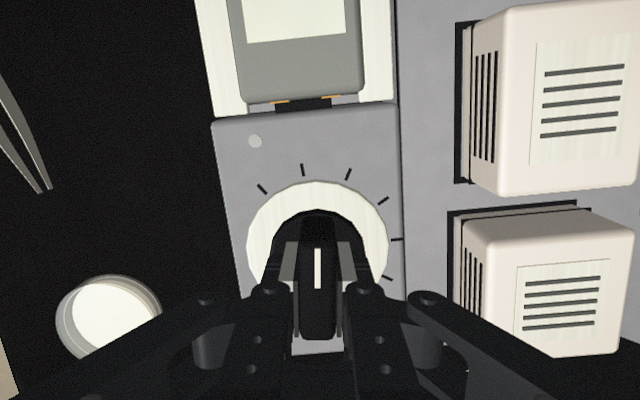

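Call:
move_arm(steps=[{"tx":0,"ty":0,"tz":0,"yaw":-0.05},{"tx":0,"ty":0,"tz":0,"yaw":-0.1},{"tx":0,"ty":0,"tz":0,"yaw":-0.15},{"tx":0,"ty":0,"tz":0,"yaw":-0.2},{"tx":0,"ty":0,"tz":0,"yaw":-0.25},{"tx":0,"ty":0,"tz":0,"yaw":-0.25},{"tx":0,"ty":0,"tz":0,"yaw":-0.25}])

```text
time: 50.28
eef_pos: [514.9, -63.6, 50.9]
ee_rot: [[0.734, 0.68, 0.001], [0.68, -0.734, -0.001], [-0.0, 0.001, -1.0]]
ft_force: [-1.9, -2.0, 6.3]
finger_gap: 13.5
```

```bash
python3 - <<'E'
from h import *
st(); c=snap('wrist','w39.png'); c=snap('scene','s39.png'); im=c['image'][:,:,::-1]
cv2.imwrite('pics/s39z.png',cv2.resize(im[165:225,250:310],None,fx=9,fy=9,interpolation=cv2.INTER_CUBIC))
E
```

```text
{'time': 50.275, 'q': [-0.122, 0.383, -0.442, 0.745, -0.001, 2.272], 'eef_pos': [514.9, -63.649, 50.892], 'ee_rot': [[0.734, 0.68, 0.001], [0.68, -0.734, -0.001], [-0.0, 0.001, -1.0]], 'ft_force': [-1.853, -1.993, 6.336], 'finger_gap': 13.456}
```

View pics/w39.png

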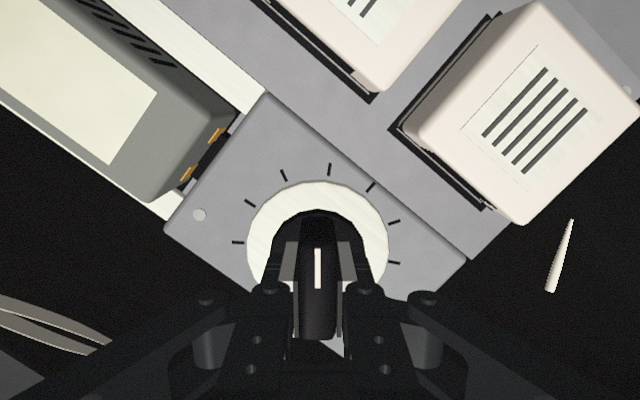

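View pics/s39z.png

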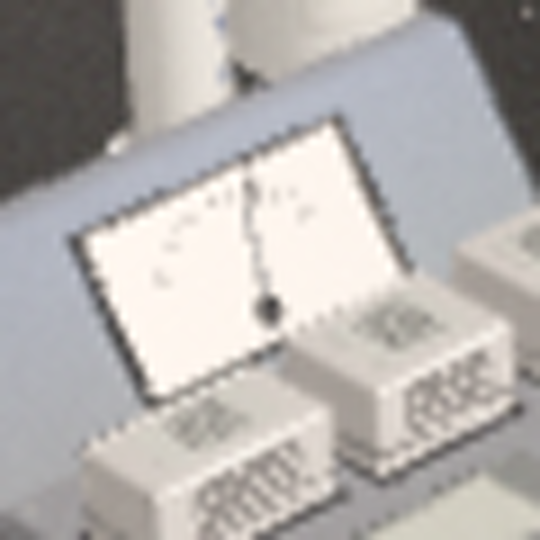

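Call:
move_arm(steps=[{"tx":0,"ty":0,"tz":0,"yaw":-0.04},{"tx":0,"ty":0,"tz":0,"yaw":-0.08},{"tx":0,"ty":0,"tz":0,"yaw":-0.1},{"tx":0,"ty":0,"tz":0,"yaw":-0.1},{"tx":0,"ty":0,"tz":0,"yaw":-0.1}])

```text
time: 51.0
eef_pos: [514.8, -63.6, 50.9]
ee_rot: [[0.908, 0.42, 0.0], [0.42, -0.908, -0.001], [-0.0, 0.001, -1.0]]
ft_force: [-2.1, -1.4, 5.9]
finger_gap: 13.1
```

Call:
move_arm(steps=[{"tx":0,"ty":0,"tz":0,"yaw":0},{"tx":0,"ty":0,"tz":0,"yaw":0},{"tx":0,"ty":0,"tz":0,"yaw":0}], claw=0.3)

```text
time: 51.38
eef_pos: [514.8, -63.0, 49.9]
ee_rot: [[0.908, 0.418, -0.0], [0.418, -0.908, 0.0], [0.0, -0.0, -1.0]]
ft_force: [0.2, 0.2, 0.3]
finger_gap: 29.6
```

Call:
move_arm(steps=[{"tx":0,"ty":0,"tz":0.3,"yaw":0},{"tx":0,"ty":0,"tz":0.6,"yaw":0},{"tx":0.1,"ty":-0.2,"tz":0.8,"yaw":0.06},{"tx":0.3,"ty":-0.2,"tz":0.8,"yaw":0.12},{"tx":0.3,"ty":-0.2,"tz":0.8,"yaw":0.18},{"tx":0.3,"ty":-0.2,"tz":0.8,"yaw":0.24},{"tx":0.3,"ty":-0.2,"tz":0.8,"yaw":0.3},{"tx":0.3,"ty":-0.2,"tz":0.8,"yaw":0.3},{"tx":0.3,"ty":-0.2,"tz":0.8,"yaw":0.3}])

```text
time: 52.5
eef_pos: [574.7, -103.1, 209.9]
ee_rot: [[0.199, 0.98, -0.0], [0.98, -0.199, 0.0], [0.0, -0.0, -1.0]]
ft_force: [-0.6, 0.0, 0.3]
finger_gap: 29.8
```

```bash
python3 - <<'E'
from h import *
st(); c=snap('wrist','w40.png')
E
```

```text
{'time': 52.5, 'q': [-0.177, 0.366, -0.014, 1.191, 0.0, 1.594], 'eef_pos': [574.729, -103.069, 209.852], 'ee_rot': [[0.199, 0.98, -0.0], [0.98, -0.199, 0.0], [0.0, -0.0, -1.0]], 'ft_force': [-0.591, 0.034, 0.318], 'finger_gap': 29.751}
```

View pics/w40.png

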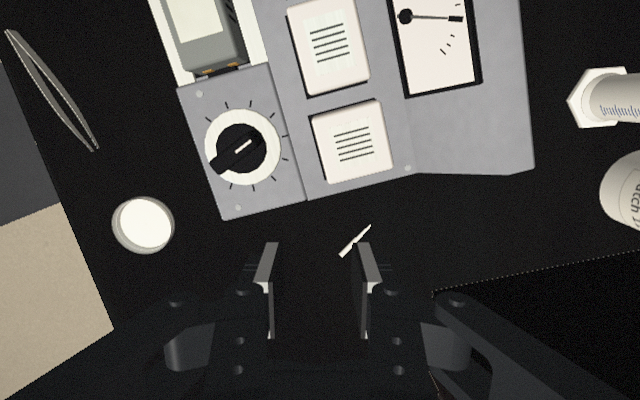

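Call:
move_arm(steps=[{"tx":0.2,"ty":0.35,"tz":0,"yaw":0},{"tx":0.2,"ty":0.35,"tz":0,"yaw":0.06},{"tx":0.2,"ty":0.35,"tz":0,"yaw":0.06},{"tx":0.2,"ty":0.35,"tz":0,"yaw":0.06}])

```text
time: 53.05
eef_pos: [614.2, -33.8, 209.9]
ee_rot: [[0.013, 1.0, -0.001], [1.0, -0.013, -0.0], [-0.0, -0.001, -1.0]]
ft_force: [0.4, -0.0, 0.1]
finger_gap: 29.9
```

```bash
python3 - <<'E'
from h import *
st(); c=snap('wrist','w41.png'); im=c['image'][:,:,::-1]
p=proj(c,[680,6,80]).astype(int); print(p); x0,y0=p[0]-45,max(p[1]-60,0); print(x0,y0)
cv2.imwrite('pics/w41z.png',cv2.resize(im[y0:y0+120,x0:x0+110],None,fx=5,fy=5,interpolation=cv2.INTER_CUBIC))
E
```

```text
{'time': 53.05, 'q': [-0.055, 0.422, 0.073, 1.223, -0.001, 1.529], 'eef_pos': [614.22, -33.761, 209.898], 'ee_rot': [[0.013, 1.0, -0.001], [1.0, -0.013, -0.0], [-0.0, -0.001, -1.0]], 'ft_force': [0.391, -0.014, 0.132], 'finger_gap': 29.941}
[400 135]
355 75
```

View pics/w41z.png

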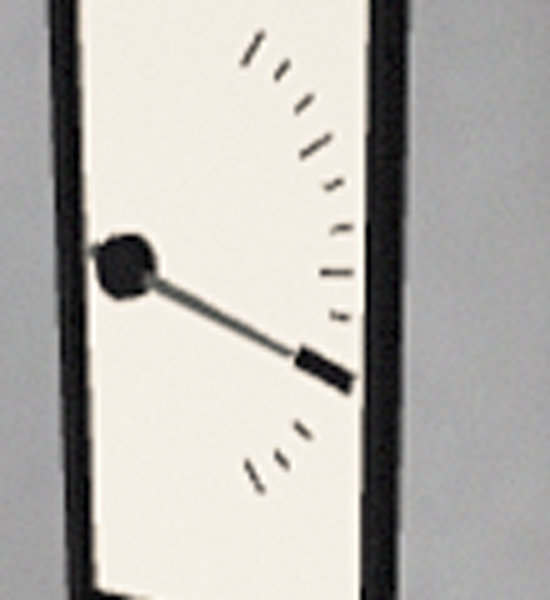

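```bash
python3 - <<'E'
from h import *
c=load('w41'); x0,y0=355,75
g=cv2.cvtColor(c['image'],cv2.COLOR_RGB2GRAY)[y0:y0+120,x0:x0+110].astype(float)
big=cv2.resize(g,None,fx=5,fy=5,interpolation=cv2.INTER_CUBIC)
m=(big<90).astype(np.uint8); m[:, :285]=0; m[:,358:]=0; m[:335]=0; m[400:]=0
ys,xs=np.nonzero(m); print('mark centroid',xs.mean(),ys.mean(),len(xs))
# pointer: columns 165..285 darkest centroid
px=[];py=[]
for x in range(165,280,4):
    col=230-big[:,x]; col=np.clip(col-40,0,None); lo,hi=int(266+(x-124)*0.518-22),int(266+(x-124)*0.518+22); w=col[lo:hi]
    if w.sum()>0: px.append(x);py.append((w*np.arange(lo,hi)).sum()/w.sum())
f=np.polyfit(px,py,1); print('ptr slope',f)
m2=(big<80).astype(np.uint8); m2[:,:88]=0; m2[:,158:]=0; m2[:225]=0; m2[305:]=0
ys2,xs2=np.nonzero(m2); pv=(xs2.mean(),ys2.mean()); print('pivot',pv)
P=lambda x,y:(x0+(x+.5)/5-.5,y0+(y+.5)/5-.5)
pts=[P(120,np.polyval(f,120)),P(280,np.polyval(f,280)),P(xs.mean(),ys.mean()),P(xs.mean(),np.polyval(f,xs.mean()))]
pts.append(P(124,np.polyval(f,124)))
q=dial(c,pts,53.); r=q-q[4]; print(r.round(2).tolist(),np.arctan2(r[:,0],r[:,1]).round(4),np.hypot(*r.T).round(1))
E
```

```text
mark centroid 323.5181576616475 369.3020372010629 1129
ptr slope [  0.52752707 201.2558888 ]
pivot (np.float64(124.08940283051433), np.float64(265.4104245771488))
[[-0.33, -0.87], [12.02, 31.39], [14.68, 39.38], [15.08, 39.39], [0.0, 0.0]] [-2.776   0.3656  0.3568  0.3656  0.    ] [ 0.9 33.6 42.  42.2  0. ]
```

```bash
python3 - <<'E'
from h import *
c=load('w40'); im=c['image'][:,:,::-1]
cv2.imwrite('pics/w40z.png',cv2.resize(im[0:60,385:485],None,fx=8,fy=8,interpolation=cv2.INTER_CUBIC))
E
```

```text
(no output)
```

View pics/w40z.png

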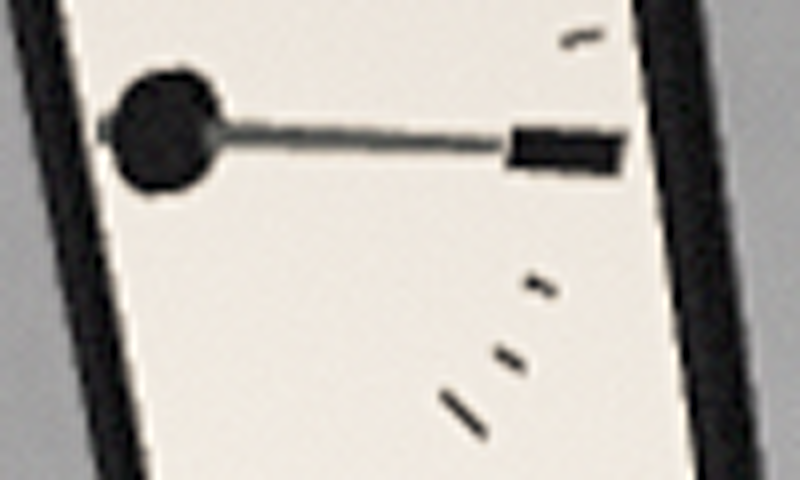

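Call:
move_arm(steps=[{"tx":-0.5,"ty":0,"tz":0.3,"yaw":0},{"tx":-0.5,"ty":0,"tz":0.3,"yaw":0},{"tx":-0.5,"ty":0,"tz":0.3,"yaw":0},{"tx":-0.5,"ty":0,"tz":0.3,"yaw":0}])

```text
time: 53.6
eef_pos: [515.1, -33.8, 270.2]
ee_rot: [[0.012, 1.0, 0.002], [1.0, -0.012, -0.0], [-0.0, 0.002, -1.0]]
ft_force: [0.4, 0.1, -0.2]
finger_gap: 30.0
```

```bash
python3 - <<'E'
from h import *
st(); w=snap('wrist','w42.png'); c=snap('scene','s42.png'); d=snap('side','sd42.png')
a=cv2.resize(c['image'][160:330,140:400,::-1],(780,510),interpolation=cv2.INTER_CUBIC); cv2.imwrite('pics/s42z.png',a)
cv2.imwrite('pics/sd42z.png',cv2.resize(d['image'][140:350,210:410,::-1],None,fx=2.8,fy=2.8,interpolation=cv2.INTER_CUBIC))
mods(w,215,z=70)
E
```

```text
{'time': 53.6, 'q': [-0.066, 0.228, -0.055, 1.286, -0.0, 1.517], 'eef_pos': [515.125, -33.842, 270.222], 'ee_rot': [[0.012, 1.0, 0.002], [1.0, -0.012, -0.0], [-0.0, 0.002, -1.0]], 'ft_force': [0.356, 0.131, -0.206], 'finger_gap': 29.961}
(191, 211, 44, 41) [ 401.9 -101.2] [44.9 45.9] 60.5
(383, 183, 54, 53) [611.  -78.6] [55.5 54.6] 3.3
(287, 162, 61, 59) [514.5 -58.1] [62.1 62.3] 89.27
(0, 114, 37, 141) [189.2 -50. ] [148.4  39.1] 89.26
(384, 100, 51, 68) [606.2  -0. ] [49.6 62.9] 3.88
(588, 67, 52, 48) [799.9  38. ] [47.9 44.3] 13.44
(458, 54, 67, 131) [684.3   8.5] [ 57.8 125.4] 3.39
(289, 28, 41, 82) [508.8  61.2] [33.9 70.1] 3.48
(262, 4, 27, 129) [477.   60.5] [ 13.7 113.9] 3.29
(387, 0, 45, 83) [601.1  85. ] [40.7 71.1] 4.29
(332, 0, 20, 128) [538.8  63.4] [ 13.8 112.2] 3.16
```

View pics/w42.png

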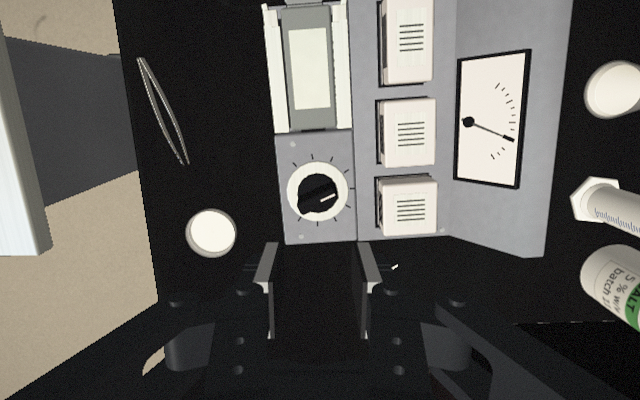

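View pics/s42z.png

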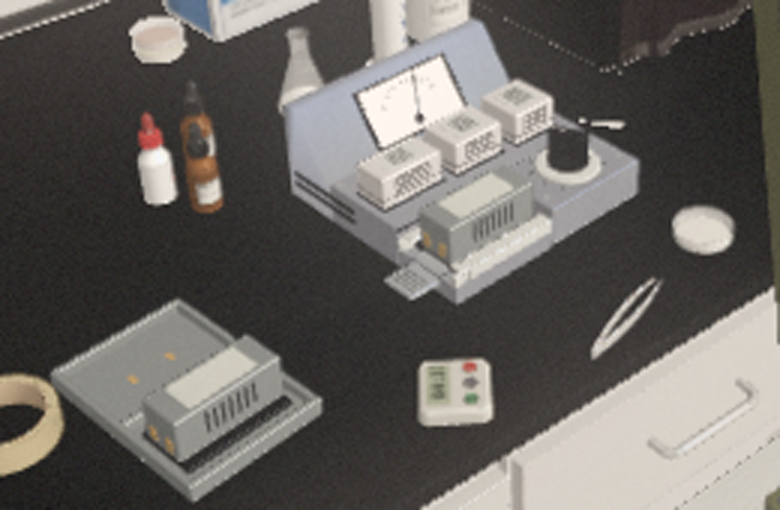

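View pics/sd42z.png

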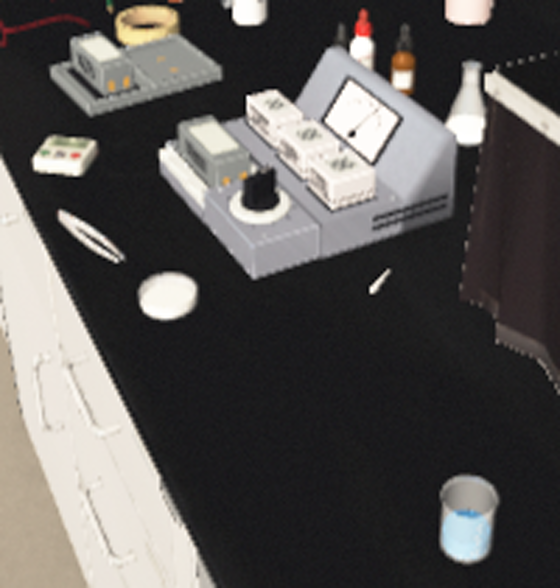

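The final pictures show the pack home with its label at (509, 61), the three modules flush in their sockets, and the pointer on the mark at wrist pixel (510,138). The bystanders haven't moved, so I'm handing the job in.

```bash
python3 -c "
from plant import *
print(job_done())"
```

```text
the job is handed in; nothing more can be done
None
```

The whole job was done in the order asked and handed in at about 54 s of the 210 s allowed; no verdict is reported.

**What was done**
- **Flat pack:** I pressed the catch, drew the pack out and set it flat in the charger's near bay.
- **Modules:** The square, middle and long modules went into their own sockets while the battery bay was empty. The long module had been knocked about 40 mm aside, so I located it again before gripping it.
- **Fresh pack:** I slid it into the bay until it met the end stop and the catch tab rose behind it.
- **Knob:** I turned it clockwise about 108° and let go.

**Last checks**
- **Seating:** Each module stopped where its housing meets the deck, within about 0.3 mm of the height I expected. In the last pictures all three sit flush.
- **Pack home:** The fresh pack's label is within about 1.5 mm of where the flat pack's label was at the start. It did not move between letting go and the last picture.
- **Pointer:** It is on the check mark. One view put it 0.009 rad past the centre, but that view is skewed by parallax; a better-placed view put it about 0.007 rad short.
- **Bystanders:** The beaker, petri dish, timer and dropper showed no visible movement.

**What disagreed with the text**
- **Fingertips:** Contact and camera views put the shut fingertips about 12 mm behind the reported TCP, not 22 mm ahead. I worked from the measured value.
- **Wrist camera:** It read about 1.5 mm low across the jaws, and I corrected for that.
- **Catch:** I judged the click from the tab rising and the end-stop force, as there is no direct reading of the catch.

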